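Clamp the circuit carrier with a T-bolt

ROBOT

A 6-joint arm with a two-finger parallel gripper is mounted at the origin on the work surface. World frame = base frame: x ahead of the robot, y to its left, z up, the work surface at z = 0. Lengths are in m, angles in rad, forces in N, time in s.
With the tool pointing down it reaches from about 0.15 to 0.775 m from the base axis. Payload 6.1 kg.
Tool frame: the origin (TCP) lies at the very end of the fingers, on their centre line; the grasp point (between the pads) lies 19 mm behind it; z points along the fingers, x is the direction in which the jaws open and shut, and the axes are right-handed (so a half turn about z gives the same grasp; the last joint's range is limited). The gripper opens to 85 mm and grips with 20 to 120 N. Pads are 22 mm wide; open, the fingers measure 114 mm over their backs; the gripper's body (76 mm by 85 mm) begins 54 mm behind the grasp point. The pads swing forward as they close: fully open they stand 13 mm farther back than shut.
Start: joints at [-1.221, 0.126, -0.04, 1.405, 0, 1.571], TCP at [0.18, -0.493, 0.231] pointing down, gripper open.
Joint ranges: [-2.72, 2.72], [-0.95, 1.95], [-1.27, 1.35], [-1.78, 2.02], [-1.46, 1.47], [-3.14, 3.14]. Speed limits (rad/s): [2.39, 2.39, 3.01, 3.14, 3.14, 3.14].

INTERFACE

Orientations are given as [roll, pitch, yaw] about the fixed x, y, z axes, in that order (R = Rz(yaw) Ry(pitch) Rx(roll)).
In Python, from cell import sensors, optics, env gives the robot as it stands. The module is installed in compiled form; this text tells all that it offers.
- The arm moves only by the shell command python3 -m creep 'ROWS' [FORCE]. ROWS is JSON, a list of rows, each an object with "linear": the shift along the tool's x, y, z in m, a list of three; "delta_rot": the turn, a rotation vector about the tool's x, y, z in rad, a list of three; "jaw": the closure, from -1 (fully open) to 1 (shut). A call has 1 to 12 rows; each row shifts and turns the commanded pose from where the row before left it, along the tool's axes as they then stand; what a row does not reach is not made up. A row lasts 1/10 s, in which the tool goes at most 50 mm and 8.59 degrees, less where a joint would pass 70% of its speed; a pose out of reach is approached as far as the arm can. A call with a gripper value outside its range is refused whole. The fingers move at their own pace and stop on an object; FORCE is the grip in N (left out, the last holds). Time passes only in rows, so rows that do not move let the fingers close. It gives the time, the measured TCP pose, the force and the opening at its end, in the units of the state.
- sensors.get_state(): the state, without advancing time (a new reading comes with each control period).
- optics.capture(name): name is "scene" or "top" or "wrist"; returns the picture (384x512x3 uint8, blue, green, red); there is no depth.
- optics.get_calibration(name): a dict with "K" (3x3 intrinsics, pixels), "xyz" and "attitude" of the camera in the world; the wrist camera has in their place "T_tool_cam" (4x4, takes a point from camera to tool coordinates, whose origin is the TCP and whose axes are the tool frame's). Camera axes: x right, y down, z forward; pixel columns grow to the right and rows downward; lengths in m; the calibration is good to about 2 mm. The wrist camera is an equidistant fisheye: a pixel r from the principal point sees the ray r / f radians off the axis. A picture is of the moment at which its call begins: read the wrist's pose just before it. get_calibration takes no time and is no camera call.
- env.close_job(): hands the job in, once; it reports no verdict.
Trained networks look in the newest picture that a camera, given by its name, has taken for a name from the list of things; names that differ only in an ending like _2 or _b are one class to them, and where a whole thing is asked for, a point or a joint stands for the part that bears it (a point fixed in the world has none). Each returns a list of dicts, best first, with "conf" (0 to 1); they miss things now and then, are a little off and sometimes report something else, mostly with a low value. They report only what shows in the picture. A call takes as long as a camera call. They do not tell look-alikes from the thing itself.
- optics.spot_in(camera, name): "xyz" ([x, y, z] in m, in the coordinates of the camera as it stood for that picture, good to about 4 mm: the middle of the surface that is visible of it).
- optics.landmark_of(camera, name): "xyz" ([x, y, z] in m, in the coordinates of the camera as it stood for that picture, good to about 4 mm: a listed point, or the origin of a listed thing).
The state is a dict: "clock": time; "q": joint angles; "qd": joint speeds; "tau": joint torques, N m; "tcp_pos": TCP position; "orientation": TCP orientation; "wrist_force": force on the tool from outside, world axes, zero at the start; "wrist_torque": the same for the moment, N m; "gripper_width": finger opening in m.
Only numpy, scipy, OpenCV 4.12 (cv2) and the standard library are available. Lean on these libraries where they do the work, as an engineer would, in place of code of your own. Each camera call takes 0.05 s, during which the arm holds its last target.

TASK

Clamp the free end of the plywood carrier: take the loose T-bolt from its wooden rest, stand it up, let its head down into the slot of the metal plate ahead of the carrier, turn the head square across the slot, slide the bolt home into the carrier's open notch and tighten its nut firmly on the carrier. Leave the carrier in its place, and do not disturb the jar, the spool, the can or the screwdriver.

Things in the scene. Friction and masses are not known exactly. Their poses are not given: they have to be found in the camera images.
- bolt: Loose steel T-bolt, 86 mm long, 180 g with nut and washer. Origin: centre of the head's underside; z towards the square end. z 0-8 mm: head, 32 mm along x, 15 along y; z 8-50: thread, 14 mm diameter; z 50-86: square end 10 x 10, flats parallel to x and y. Starts lying on its side in the rest, z level, x upright, axis 48 mm above the table. It stands by itself on its head.
- bolt_end (a point): End face of the bolt's square end (bolt z = 86 mm), axes as the bolt. The square end is where to grip the bolt. Centre of mass about 52 mm below. Under the slot's lips the head turns clockwise, seen from above, just over 90 degrees to a stop; the other way only about 40 degrees, as only two of its corners are cut away.
- washer: Washer under the nut, carried by the bolt, not turning with the nut: 36 mm diameter, 3 mm thick. Origin: centre of its underside, 31 mm above the bolt's origin when joint nut is 0, and 3 mm lower for each rad.
- nut_mid (a point): Middle of the hexagon nut on the washer: 26 mm across flats, 12 mm high (6 mm above and below this point). Axes turn with the nut; two flats face its +x and -x, the others every 60 degrees.
- nut (a joint): Turn of the nut in rad, growing clockwise seen from the bolt's end (tightening), 3 mm per rad. Starts at 0 to 0.8, turns with 0.12 N m and stays where left. With the bolt standing in the slot, the washer meets the carrier at 1.67; then the bolt is drawn up 2.5 mm until its head bears under the lips at about 2.5, and turning gets hard; 0.2 to 0.4 rad more is firm.
- fixture: Fixed aluminium plate 240 x 120 mm, top 26 mm above the table. Origin: centre of underside; x along the T-slot (whole length, y = 0): opening 19 mm, lips z 16.5 to 26, channel below 32.5 mm wide, floor z 6. The -x end is free; at x = 81 mm stands a finished clamp of the same look, 88 mm above the table, part of the plate: leave it. Guide bars beside the carrier: 35 mm high, 93 mm apart.
- slot_entry (a point): A good place to let the head in: middle of the slot's opening at the plate's top, x = -75 mm of the plate, 50 mm before the carrier's edge; axes as the plate.
- board: Loose plywood carrier 120 x 90 x 6 mm, 150 g, with black circuit modules 3 mm high in its middle, flat on the plate between the guides, at x = 35 mm of the plate. Origin: centre of underside; x as the plate's. A notch 19 mm wide, 23.5 mm deep in the middle of each short edge; the +x notch is round the finished clamp.
- notch (a point): On the carrier's upper face in its free (-x) notch, where the bolt's axis belongs: 14 mm in from the edge. A bolt pushed home stops about 2 mm beyond it.
- cradle: Fixed wooden rest 86 x 50 mm, highest 50 mm. Origin: centre of underside; x along the lying bolt (bolt's z), bolt's origin at x = -43 mm. Supports: a notched wall under the thread at bolt z 14 to 24, a 9 mm wide post under the square end at bolt z 52 to 58.
- jar: Bystander: pale jar, dark lid, 52 mm diameter, 75 mm high, beside the rest; origin centre of underside.
- spool: Bystander: grey spool, 58 mm diameter, 40 mm high, beside the plate; origin centre of underside.
- driver: Bystander: screwdriver with dark handle lying flat; origin on its underside, x along it.
- can: Bystander: plain metal can, 50 mm diameter, 110 mm high, standing on the robot's side between the rest and the plate; origin centre of underside.
Mind the look-alikes: they are no part of the job. Leave any yellow look-alike of the bolt alone.

How it is judged:
By the outcome, as a careful person would: the job done as asked, in the order asked, and still so for the second after the job is handed in, with the robot touching nothing.
It also fails if it takes over 72 s, if anything falls off the work surface, if the arm or the gripper's body presses on something with over 40 N, if the wrist force passes 120 N, or if a joint passes its speed limit or range.

## Working session

There is one attempt and no reset: what is moved stays moved. The work goes in short steps, Python scripts to look and compute and a shell command to move; the robot and the scene stay as the last step left them, time stands still between calls to the robot, and variables do not carry over. Pictures are saved under pics/ and viewed, and the job is handed in when it is done.

```bash
mkdir -p pics; ls
python3 - <<'E'
from cell import sensors, optics, env
import cv2
s=sensors.get_state(); print(s)
for n in("scene","top","wrist"):
    c=optics.get_calibration(n); print(n,c)
    cv2.imwrite(f"pics/{n}0.png",optics.capture(n))
E
```

```text
pics
{'clock': 0.0, 'q': array([-1.22097777e+00,  1.26361668e-01, -4.05648270e-02,  1.40540081e+00,
        2.88572135e-05,  1.57078156e+00]), 'qd': array([ 0.00173184,  0.00188561, -0.0005595 , -0.00098493, -0.00015341,
        0.00032692]), 'tau': array([-5.16504551e-04, -4.35919404e+01,  3.52918839e+01,  1.73779431e-02,
       -1.34273600e-04,  6.34760298e-06]), 'tcp_pos': array([ 0.17980582, -0.49283297,  0.23055785]), 'orientation': array([-3.14156377e+00,  1.53097683e-03, -1.22096300e+00]), 'wrist_force': array([-0.51646505, -0.20700539,  0.50909821]), 'wrist_torque': array([-0.00538413,  0.04303461, -0.01809258]), 'gripper_width': 0.08558501992224754}
scene {'K': array([[423.77705412,   0.        , 254.27091513],
       [  0.        , 423.77705412, 185.68124288],
       [  0.        ,   0.        ,   1.        ]]), 'xyz': array([ 1.20365046, -0.59899693,  0.61199807]), 'attitude': array([-2.1605354 , -0.02062534,  0.84392223])}
top {'K': array([[360.32035235,   0.        , 249.79428843],
       [  0.        , 360.32035235, 191.88352782],
       [  0.        ,   0.        ,   1.        ]]), 'xyz': array([ 0.54625113, -0.03158984,  0.7181348 ]), 'attitude': array([-3.05637674,  0.02737013, -1.59257638])}
wrist {'K': array([[297.31863964,   0.        , 257.51606156],
       [  0.        , 297.31863964, 192.45387711],
       [  0.        ,   0.        ,   1.        ]]), 'T_tool_cam': array([[ 9.99998650e-01,  5.32865787e-04, -1.55443140e-03,
         1.68425180e-05],
       [-6.40767464e-05,  9.57886879e-01,  2.87145823e-01,
        -7.36572928e-02],
       [ 1.64197963e-03, -2.87145336e-01,  9.57885619e-01,
        -1.43098487e-01],
       [ 0.00000000e+00,  0.00000000e+00,  0.00000000e+00,
         1.00000000e+00]])}
```

View pics/scene0.png

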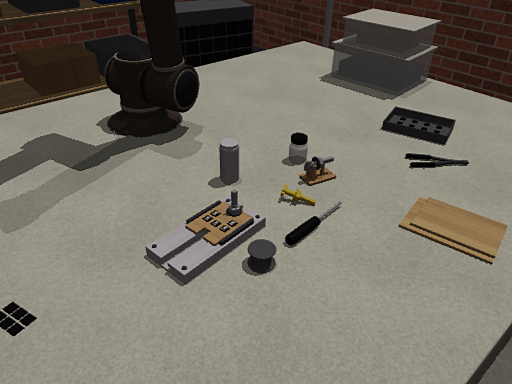

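View pics/top0.png

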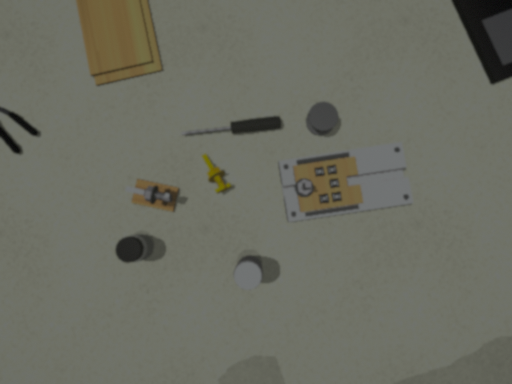

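View pics/wrist0.png

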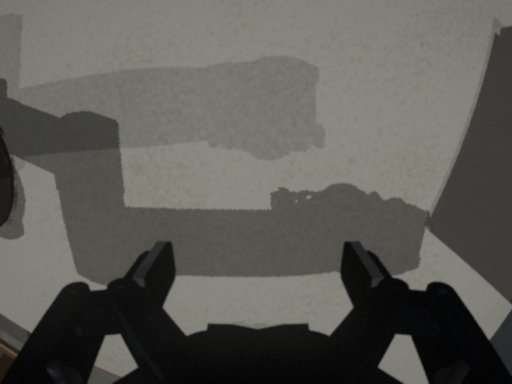

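The scene view shows the steel bolt in the wooden rest at (318,168), the yellow look-alike at (297,196) and the finished clamp at (235,205). In the top view they are at (157,195), (216,175) and (304,188). The bolt I want is the steel one in the rest.

```bash
cat > h.py <<'E'
from cell import sensors, optics, env
import cv2, numpy as np
from scipy.spatial.transform import Rotation as R
def campose(n,s=None):
    c=optics.get_calibration(n)
    if n=="wrist":
        s=s or sensors.get_state(); T=np.eye(4);T[:3,:3]=R.from_euler('xyz',s['orientation']).as_matrix();T[:3,3]=s['tcp_pos']
        return T@c['T_tool_cam'],c['K']
    T=np.eye(4);T[:3,:3]=R.from_euler('xyz',c['attitude']).as_matrix();T[:3,3]=c['xyz'];return T,c['K']
def w(T,p): return T[:3,:3]@np.array(p)+T[:3,3]
def proj(n,T,K,p):
    p=T[:3,:3].T@(np.array(p)-T[:3,3])
    if n=="wrist":
        r=np.hypot(p[0],p[1]); th=np.arctan2(r,p[2]); f=K[0,0]*th/max(r,1e-9); return np.array([K[0,2]+f*p[0],K[1,2]+f*p[1]])
    return np.array([K[0,2]+K[0,0]*p[0]/p[2],K[1,2]+K[1,1]*p[1]/p[2]])
def ray(n,T,K,uv):
    a=np.array([(uv[0]-K[0,2])/K[0,0],(uv[1]-K[1,2])/K[1,1]])
    if n=="wrist":
        th=np.linalg.norm(a); d=np.array([*(a/max(th,1e-9)*np.sin(th)),np.cos(th)])
    else: d=np.array([*a,1.]);d/=np.linalg.norm(d)
    return T[:3,3],T[:3,:3]@d
def onz(n,T,K,uv,z):
    o,d=ray(n,T,K,uv); return o+d*(z-o[2])/d[2]
def look(n,names,spots=(),save=None):
    T,K=campose(n); im=optics.capture(n)
    if save: cv2.imwrite("pics/"+save,im)
    for f,l in((optics.landmark_of,names),(optics.spot_in,spots)):
        for k in l:
            for d in f(n,k)[:3]:
                if d['conf']<.25: continue
                p=w(T,d['xyz']); print(n,f.__name__[:4],k,round(d['conf'],2),p.round(4),proj(n,T,K,p).round(0))
    return im,T,K
E
python3 - <<'E'
from h import *
N=["bolt","bolt_end","nut_mid","cradle","slot_entry","notch","fixture","board","jar","can","spool"]
for n in("top","scene"):
    im,T,K=look(n,N)
    print('R',T[:3,:3].round(2).tolist())
im=cv2.imread("pics/top0.png");cv2.imwrite("pics/topc.png",cv2.resize(im[140:280,90:290],None,fx=4,fy=4,interpolation=cv2.INTER_CUBIC))
print(sensors.get_state()['clock'])
E
```

```text
top call bolt 0.67 [0.5991 0.1337 0.0473] [171. 196.]
top call bolt 0.59 [0.6135 0.0344 0.0249] [225. 189.]
top call bolt 0.46 [ 0.6273 -0.2059  0.0323] [350. 178.]
top call bolt_end 0.55 [0.6128 0.2184 0.0467] [127. 190.]
top call nut_mid 0.63 [0.6066 0.171  0.05  ] [151. 193.]
top call nut_mid 0.56 [0.6428 0.0547 0.0165] [215. 174.]
top call cradle 0.92 [6.086e-01 1.726e-01 4.000e-04] [158. 194.]
top call cradle 0.32 [ 0.7511 -0.1524  0.0036] [317. 119.]
top call slot_entry 0.66 [ 0.6318 -0.272   0.0277] [384. 175.]
top call notch 0.6 [ 0.6261 -0.206   0.0329] [350. 179.]
top call fixture 0.76 [ 0.6199 -0.195   0.001 ] [341. 184.]
top call board 0.67 [ 0.6168 -0.1643  0.0268] [328. 184.]
top call board 0.42 [0.5993 0.1332 0.0469] [171. 196.]
top call jar 0.91 [ 0.5069  0.2027 -0.0009] [143. 245.]
top call can 0.66 [ 0.4619 -0.0089  0.0023] [249. 266.]
top call spool 0.93 [ 0.7489 -0.1532  0.0055] [318. 120.]
R [[-0.02, -1.0, 0.09], [-1.0, 0.02, 0.03], [-0.03, -0.09, -1.0]]
scene call bolt 0.63 [0.6169 0.0332 0.0255] [283. 190.]
scene call bolt 0.53 [0.595  0.1326 0.0472] [305. 166.]
scene call bolt_end 0.72 [0.6112 0.1766 0.0468] [321. 163.]
scene call bolt_end 0.7 [0.6132 0.2171 0.0464] [331. 158.]
scene call bolt_end 0.59 [0.6858 0.0739 0.0057] [314. 203.]
scene call nut_mid 0.47 [0.6107 0.1757 0.0457] [320. 163.]
scene call nut_mid 0.37 [0.652  0.0511 0.0144] [298. 198.]
scene call cradle 0.72 [0.6081 0.1748 0.0007] [317. 177.]
scene call slot_entry 0.81 [ 0.6324 -0.2726  0.0263] [181. 248.]
scene call notch 0.63 [ 0.6236 -0.2089  0.0341] [204. 230.]
scene call fixture 0.73 [ 0.6197 -0.1998 -0.0008] [207. 240.]
scene call board 0.88 [ 0.6171 -0.1659  0.0224] [219. 224.]
scene call jar 0.98 [0.5019 0.2016 0.0009] [296. 159.]
scene call spool 0.75 [ 0.751  -0.1549 -0.0016] [263. 263.]
R [[0.66, 0.43, -0.61], [0.75, -0.36, 0.56], [0.02, -0.83, -0.56]]
1.35
```

View pics/topc.png

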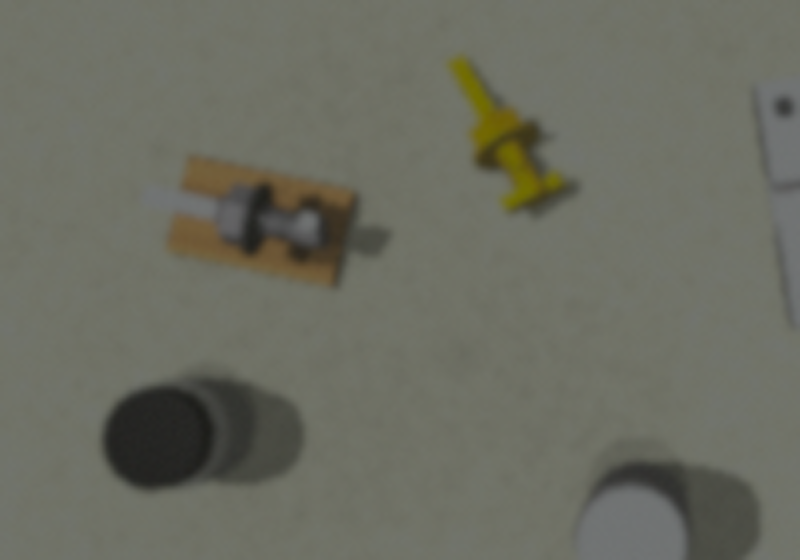

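```bash
cat >> h.py <<'E'
def goto(pos,Rm,N,step=None):
    "print per-row lin/rot (tool frame) for N equal rows from measured pose to pos,Rm"
    s=sensors.get_state(); R0=R.from_euler('xyz',s['orientation'])
    rv=(R0.inv()*R.from_matrix(Rm)).as_rotvec()/N; p=R0.inv().apply(np.array(pos)-s['tcp_pos'])
    S=sum(R.from_rotvec(rv*k).as_matrix() for k in range(N)); lin=np.linalg.solve(S,p)
    print(N,'lin',lin.round(5).tolist(),'|',(np.linalg.norm(lin)*1e3).round(1),'mm rot',rv.round(5).tolist(),np.degrees(np.linalg.norm(rv)).round(2),'deg')
def frame(z,x):
    z=np.array(z,float);z/=np.linalg.norm(z);x=np.array(x,float);x-=z*(x@z);x/=np.linalg.norm(x);return np.stack([x,np.cross(z,x),z],1)
def st():
    s=sensors.get_state();print('t',s['clock'],'p',s['tcp_pos'].round(4),'o',s['orientation'].round(3),'q',s['q'].round(2),'F',s['wrist_force'].round(1),'M',s['wrist_torque'].round(2),'w',round(s['gripper_width'],4))
ax=np.array([.016,.0848,0]);ax/=np.linalg.norm(ax); jx=np.array([ax[1],-ax[0],0])
sx=np.array([-.157,.988,0]);sx/=np.linalg.norm(sx); sj=np.array([sx[1],-sx[0],0])
E
python3 -c "
from h import *
goto([.6,.17,.24],frame([0,0,-1],jx),24)"
```

```text
24 lin [-0.00547, -0.03377, -0.00036] | 34.2 mm rot [-0.0, -0.0, -0.04311] 2.47 deg
```

```bash
A='{"linear":[-0.0055,-0.0338,-0.0004],"delta_rot":[0,0,-0.0431],"jaw":-1}'; python3 -m creep '[{"linear":[-0.0055,-0.0338,-0.0004],"delta_rot":[0,0,-0.0431],"jaw":-1},{"linear":[-0.0055,-0.0338,-0.0004],"delta_rot":[0,0,-0.0431],"jaw":-1},{"linear":[-0.0055,-0.0338,-0.0004],"delta_rot":[0,0,-0.0431],"jaw":-1},{"linear":[-0.0055,-0.0338,-0.0004],"delta_rot":[0,0,-0.0431],"jaw":-1},{"linear":[-0.0055,-0.0338,-0.0004],"delta_rot":[0,0,-0.0431],"jaw":-1},{"linear":[-0.0055,-0.0338,-0.0004],"delta_rot":[0,0,-0.0431],"jaw":-1},{"linear":[-0.0055,-0.0338,-0.0004],"delta_rot":[0,0,-0.0431],"jaw":-1},{"linear":[-0.0055,-0.0338,-0.0004],"delta_rot":[0,0,-0.0431],"jaw":-1},{"linear":[-0.0055,-0.0338,-0.0004],"delta_rot":[0,0,-0.0431],"jaw":-1},{"linear":[-0.0055,-0.0338,-0.0004],"delta_rot":[0,0,-0.0431],"jaw":-1},{"linear":[-0.0055,-0.0338,-0.0004],"delta_rot":[0,0,-0.0431],"jaw":-1},{"linear":[-0.0055,-0.0338,-0.0004],"delta_rot":[0,0,-0.0431],"jaw":-1}]' 40
python3 -c "
from h import *
st();goto([.6,.17,.24],frame([0,0,-1],jx),12)"
```

```text
clock: 2.55
tcp_pos: [0.4786, -0.2156, 0.2361]
orientation: [-3.142, -0.0, -0.702]
wrist_force: [-0.3, 0.2, -0.8]
gripper_width: 0.0852
t 2.55 p [ 0.4786 -0.2156  0.2361] o [-3.142 -0.    -0.702] q [-0.42  0.13 -0.03  1.42 -0.    1.85] F [-0.3  0.2 -0.8] M [-0.05 -0.    0.01] w 0.0852
12 lin [-0.00545, -0.03362, -0.00032] | 34.1 mm rot [0.0, -2e-05, -0.04296] 2.46 deg
```

```bash
python3 -m creep '[{"linear":[-0.0055,-0.0338,-0.0004],"delta_rot":[0,0,-0.043],"jaw":-1},{"linear":[-0.0055,-0.0338,-0.0004],"delta_rot":[0,0,-0.043],"jaw":-1},{"linear":[-0.0055,-0.0338,-0.0004],"delta_rot":[0,0,-0.043],"jaw":-1},{"linear":[-0.0055,-0.0338,-0.0004],"delta_rot":[0,0,-0.043],"jaw":-1},{"linear":[-0.0055,-0.0338,-0.0004],"delta_rot":[0,0,-0.043],"jaw":-1},{"linear":[-0.0055,-0.0338,-0.0004],"delta_rot":[0,0,-0.043],"jaw":-1},{"linear":[-0.0055,-0.0338,-0.0004],"delta_rot":[0,0,-0.043],"jaw":-1},{"linear":[-0.0055,-0.0338,-0.0004],"delta_rot":[0,0,-0.043],"jaw":-1},{"linear":[-0.0055,-0.0338,-0.0004],"delta_rot":[0,0,-0.043],"jaw":-1},{"linear":[-0.0055,-0.0338,-0.0004],"delta_rot":[0,0,-0.043],"jaw":-1},{"linear":[-0.0055,-0.0338,-0.0004],"delta_rot":[0,0,-0.043],"jaw":-1},{"linear":[-0.0055,-0.0338,-0.0004],"delta_rot":[0,0,-0.043],"jaw":-1}]'
python3 -c "
from h import *
st()
look('wrist',['bolt','bolt_end','nut_mid','cradle','jar'],save='w1.png')"
```

```text
clock: 3.75
tcp_pos: [0.6004, 0.1722, 0.2407]
orientation: [3.141, 0.0, -0.186]
wrist_force: [0.6, -0.9, 0.3]
gripper_width: 0.0852
t 3.75 p [0.6004 0.1722 0.2407] o [ 3.141  0.    -0.186] q [ 0.28  0.32  0.23  1.48 -0.    2.04] F [ 0.6 -0.9  0.3] M [-0.02 -0.08  0.01] w 0.0852
wrist call bolt 0.96 [0.616  0.0356 0.0247] [287. 260.]
wrist call bolt 0.78 [0.6002 0.1362 0.0514] [263. 200.]
wrist call bolt_end 0.87 [0.6149 0.2181 0.0512] [263. 129.]
wrist call bolt_end 0.69 [0.6848 0.0769 0.0035] [329. 218.]
wrist call nut_mid 0.7 [0.6056 0.1727 0.051 ] [262. 170.]
wrist call nut_mid 0.53 [0.6494 0.0574 0.0158] [308. 239.]
wrist call cradle 0.7 [0.6019 0.1783 0.0012] [258. 158.]
wrist call jar 0.96 [0.5052 0.2061 0.0039] [182. 152.]
```

View pics/w1.png

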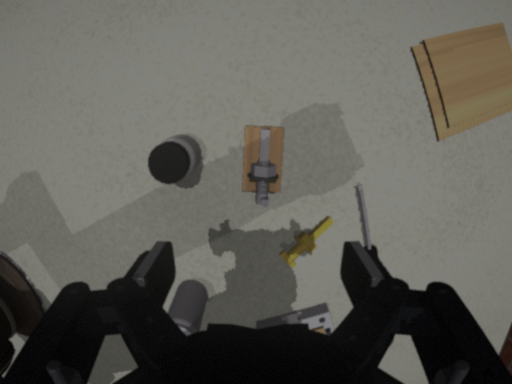

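The wrist view shows the steel bolt in its rest, with its end at (266,127) and its head at (262,203). The yellow look-alike is well away at (308,240).

Run:
```python
from h import *
im=cv2.imread('pics/w1.png')[110:220,225:305]
im=cv2.convertScaleAbs(im,alpha=1.7)
cv2.imwrite('pics/w1c.png',cv2.resize(im,None,fx=5,fy=5,interpolation=cv2.INTER_CUBIC))
T,K=campose('wrist')
for p in([.5997,.1345,.048],[.6155,.219,.048]):print(proj('wrist',T,K,p))
```

```text
[262.6318398  199.07242469]
[262.64186724 126.11259344]
```

View pics/w1c.png

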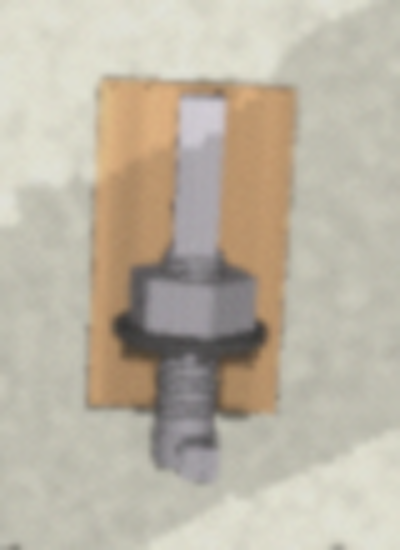

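Run:
```python
from h import *
T,K=campose('wrist')
e=onz('wrist',T,K,(265.6,129.4),.053);b=onz('wrist',T,K,(264.2,160),.053);h=onz('wrist',T,K,(262,202),.056)
print(e,b,h, np.degrees(np.arctan2(*(e-b)[:2])),np.degrees(np.arctan2(*(e-h)[:2])),np.linalg.norm(e-b))
```

```text
[0.61802704 0.21512473 0.053     ] [0.61014137 0.18132254 0.053     ] [0.59867701 0.13368304 0.056     ] 13.131598203659967 13.365293688807135 0.03470982228173626
```

```bash
cat >> h.py <<'E'
ax=np.array([.226,.974,0]);ax/=np.linalg.norm(ax); jx=np.array([ax[1],-ax[0],0])
zg=(-ax-np.array([0,0,1]))/2**.5; G=np.array([.6141,.2030,.048])
E
python3 -c "
from h import *
goto(G+zg*(.019-.08),frame(zg,jx),12)"
```

```text
12 lin [0.00072, -0.01076, 0.00962] | 14.5 mm rot [-0.06541, -0.00128, 0.00311] 3.75 deg
```

```bash
python3 -m creep '[{"linear":[0.0007,-0.0108,0.0096],"delta_rot":[-0.0654,-0.0013,0.0031],"jaw":-0.2},{"linear":[0.0007,-0.0108,0.0096],"delta_rot":[-0.0654,-0.0013,0.0031],"jaw":-0.2},{"linear":[0.0007,-0.0108,0.0096],"delta_rot":[-0.0654,-0.0013,0.0031],"jaw":-0.2},{"linear":[0.0007,-0.0108,0.0096],"delta_rot":[-0.0654,-0.0013,0.0031],"jaw":-0.2},{"linear":[0.0007,-0.0108,0.0096],"delta_rot":[-0.0654,-0.0013,0.0031],"jaw":-0.2},{"linear":[0.0007,-0.0108,0.0096],"delta_rot":[-0.0654,-0.0013,0.0031],"jaw":-0.2},{"linear":[0.0007,-0.0108,0.0096],"delta_rot":[-0.0654,-0.0013,0.0031],"jaw":-0.2},{"linear":[0.0007,-0.0108,0.0096],"delta_rot":[-0.0654,-0.0013,0.0031],"jaw":-0.2},{"linear":[0.0007,-0.0108,0.0096],"delta_rot":[-0.0654,-0.0013,0.0031],"jaw":-0.2},{"linear":[0.0007,-0.0108,0.0096],"delta_rot":[-0.0654,-0.0013,0.0031],"jaw":-0.2},{"linear":[0.0007,-0.0108,0.0096],"delta_rot":[-0.0654,-0.0013,0.0031],"jaw":-0.2},{"linear":[0.0007,-0.0108,0.0096],"delta_rot":[-0.0654,-0.0013,0.0031],"jaw":-0.2}]'
python3 -c "
from h import *
st()
goto(G+zg*(.019-.08),frame(zg,jx),1)
look('wrist',['bolt','bolt_end','nut_mid'],save='w2.png')"
```

```text
clock: 5.25
tcp_pos: [0.6244, 0.2451, 0.0912]
orientation: [2.355, -0.001, -0.229]
wrist_force: [1.0, 0.3, 0.2]
gripper_width: 0.0515
t 5.25 p [0.6244 0.2451 0.0912] o [ 2.355e+00 -1.000e-03 -2.290e-01] q [ 0.59  0.97  0.74  1.97 -0.51  2.56] F [1.  0.3 0.2] M [ 0.62 -0.14 -0.  ] w 0.0515
1 lin [-0.00046, 0.0001, 0.00022] | 0.5 mm rot [0.00143, 0.00031, -0.00122] 0.11 deg
wrist call bolt 0.92 [0.5973 0.1357 0.0488] [255. 240.]
wrist call bolt 0.62 [0.6192 0.0348 0.0208] [291. 243.]
wrist call bolt_end 0.84 [0.6864 0.0747 0.0053] [343. 214.]
wrist call bolt_end 0.75 [0.6168 0.2137 0.0462] [257. 199.]
wrist call nut_mid 0.69 [0.6508 0.0555 0.0115] [314. 229.]
wrist call nut_mid 0.64 [0.6078 0.1704 0.0507] [258. 228.]
```

View pics/w2.png

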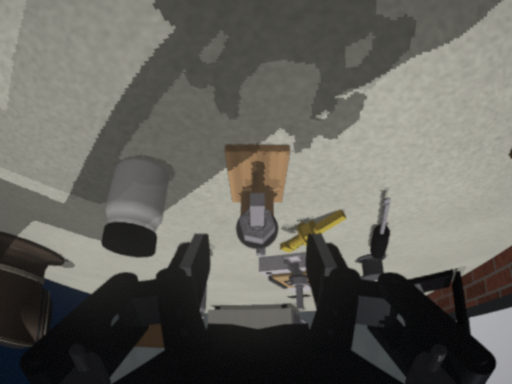

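The wrist view has the square end centred between the fingers: the bolt is at (257,212), and the fingers are at 209 and 307. I'll advance along the tool z.

```bash
python3 -m creep '[{"linear":[0,0,0.01],"delta_rot":[0,0,0],"jaw":-0.2},{"linear":[0,0,0.01],"delta_rot":[0,0,0],"jaw":-0.2},{"linear":[0,0,0.01],"delta_rot":[0,0,0],"jaw":-0.2},{"linear":[0,0,0.01],"delta_rot":[0,0,0],"jaw":-0.2},{"linear":[0,0,0.01],"delta_rot":[0,0,0],"jaw":-0.2}]'
python3 -c "
from h import *
st()
goto(G+zg*(.019-.03),frame(zg,jx),1)
look('wrist',['bolt','bolt_end','nut_mid'],save='w3.png')"
```

```text
clock: 5.95
tcp_pos: [0.6166, 0.2108, 0.0592]
orientation: [2.362, -0.004, -0.229]
wrist_force: [-0.1, -0.0, 0.3]
gripper_width: 0.0512
t 5.95 p [0.6166 0.2108 0.0592] o [ 2.362 -0.004 -0.229] q [ 0.56  0.9   0.54  1.82 -0.52  2.53] F [-0.1 -0.   0.3] M [ 0.56 -0.15 -0.04] w 0.0512
1 lin [-0.00073, -0.00211, 0.00269] | 3.5 mm rot [-0.00549, -0.0022, -0.00312] 0.38 deg
wrist call bolt 0.78 [0.6155 0.0316 0.024 ] [292. 265.]
wrist call bolt 0.73 [0.5974 0.1356 0.0471] [255. 263.]
wrist call bolt_end 0.83 [0.688  0.0738 0.0081] [357. 233.]
wrist call bolt_end 0.57 [0.6152 0.2166 0.0465] [252. 221.]
wrist call nut_mid 0.69 [0.6055 0.1675 0.0495] [255. 253.]
wrist call nut_mid 0.62 [ 0.6332 -0.2695  0.0231] [317. 298.]
wrist call nut_mid 0.61 [0.6098 0.1701 0.0443] [260. 245.]
```

View pics/w3.png

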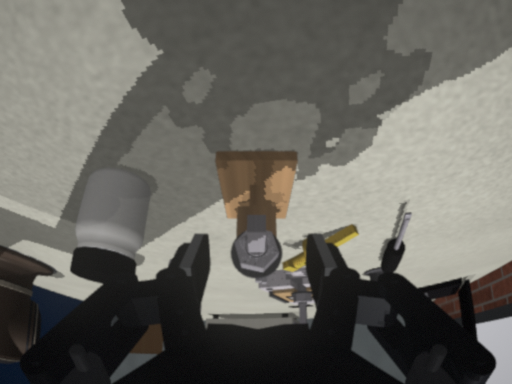

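```bash
python3 -m creep '[{"linear":[0,-0.0005,0.008],"delta_rot":[-0.0014,0,0],"jaw":-0.2},{"linear":[0,-0.0005,0.008],"delta_rot":[-0.0014,0,0],"jaw":-0.2},{"linear":[0,-0.0005,0.008],"delta_rot":[-0.0014,0,0],"jaw":-0.2},{"linear":[0,-0.0005,0.007],"delta_rot":[-0.0014,0,0],"jaw":-0.2}]'
python3 -c "
from h import *
st()
goto(G+zg*(.019),frame(zg,jx),1)
look('wrist',[],save='w4.png');look('scene',[],save='s4.png')
im=cv2.imread('pics/s4.png')[110:220,260:380];cv2.imwrite('pics/s4c.png',cv2.resize(im,None,fx=5,fy=5,interpolation=2))"
```

```text
clock: 6.55
tcp_pos: [0.6109, 0.1913, 0.0318]
orientation: [2.35, 0.001, -0.227]
wrist_force: [-0.8, -1.1, 0.3]
gripper_width: 0.051
t 6.55 p [0.6109 0.1913 0.0318] o [ 2.35e+00  1.00e-03 -2.27e-01] q [ 0.54  0.88  0.45  1.75 -0.54  2.51] F [-0.8 -1.1  0.3] M [ 0.62 -0.16 -0.02] w 0.051
1 lin [0.00051, 0.00291, -0.00105] | 3.1 mm rot [0.00576, -5e-05, 0.00115] 0.34 deg
```

View pics/w4.png

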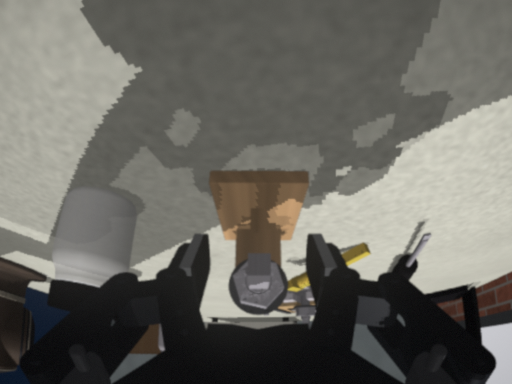

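View pics/s4c.png

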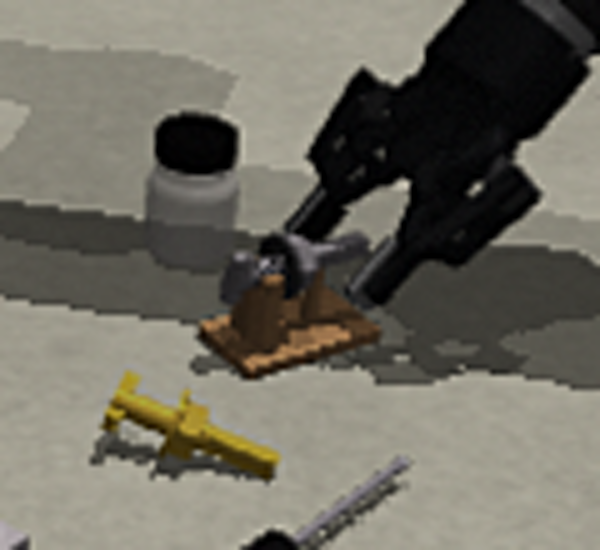

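The wrist view shows the end face centred between the fingers at (258,285), and the scene view shows the fingers straddling the square end. Closing.

```bash
python3 -m creep '[{"linear":[0,0.0025,-0.001],"delta_rot":[0.005,0,0],"jaw":-0.2},{"linear":[0,0,0],"delta_rot":[0,0,0],"jaw":1},{"linear":[0,0,0],"delta_rot":[0,0,0],"jaw":1},{"linear":[0,0,0],"delta_rot":[0,0,0],"jaw":1},{"linear":[0,0,0],"delta_rot":[0,0,0],"jaw":1},{"linear":[0,0,0],"delta_rot":[0,0,0],"jaw":1},{"linear":[0,0,0],"delta_rot":[0,0,0],"jaw":1}]' 60
python3 -c "
from h import *
st()"
```

```text
clock: 7.35
tcp_pos: [0.611, 0.1911, 0.0354]
orientation: [2.356, -0.0, -0.227]
wrist_force: [0.2, 1.8, 3.1]
gripper_width: 0.009
t 7.35 p [0.611  0.1911 0.0354] o [ 2.356 -0.    -0.227] q [ 0.54  0.88  0.44  1.74 -0.53  2.51] F [0.2 1.8 3.1] M [ 0.46 -0.05 -0.03] w 0.009
```

```bash
python3 -m creep '[{"linear":[0,0.003,-0.003],"delta_rot":[0,0,0],"jaw":1},{"linear":[0,0.006,-0.006],"delta_rot":[0,0,0],"jaw":1},{"linear":[0,0.01,-0.01],"delta_rot":[0,0,0],"jaw":1},{"linear":[0,0.015,-0.015],"delta_rot":[0,0,0],"jaw":1},{"linear":[0,0.015,-0.015],"delta_rot":[0,0,0],"jaw":1},{"linear":[0,0.015,-0.015],"delta_rot":[0,0,0],"jaw":1},{"linear":[0,0.015,-0.015],"delta_rot":[0,0,0],"jaw":1},{"linear":[0,0.015,-0.015],"delta_rot":[0,0,0],"jaw":1}]'
python3 -c "
from h import *
st()
look('wrist',['bolt','bolt_end'],save='w5.png');look('scene',[],save='s5.png')"
```

```text
clock: 8.15
tcp_pos: [0.6109, 0.1907, 0.1701]
orientation: [2.357, -0.0, -0.227]
wrist_force: [0.7, 1.4, -1.7]
gripper_width: 0.0087
t 8.15 p [0.6109 0.1907 0.1701] o [ 2.357 -0.    -0.227] q [ 0.54  0.83  0.66  2.   -0.53  2.51] F [ 0.7  1.4 -1.7] M [ 0.98 -0.21  0.05] w 0.0087
wrist call bolt 0.92 [0.6159 0.0375 0.024 ] [290. 169.]
wrist call bolt 0.55 [0.5976 0.1349 0.1807] [256. 285.]
wrist call bolt_end 0.96 [0.6895 0.0738 0.0033] [348. 129.]
wrist call bolt_end 0.65 [0.6181 0.2168 0.1815] [259. 252.]
```

View pics/w5.png

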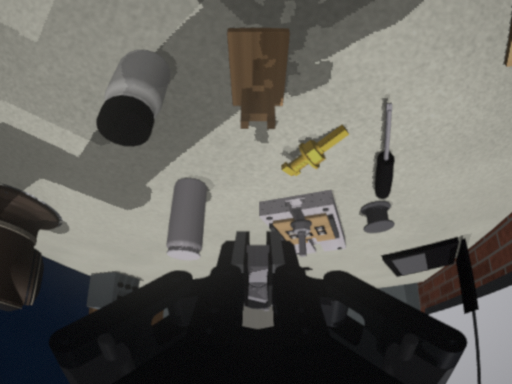

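View pics/s5.png

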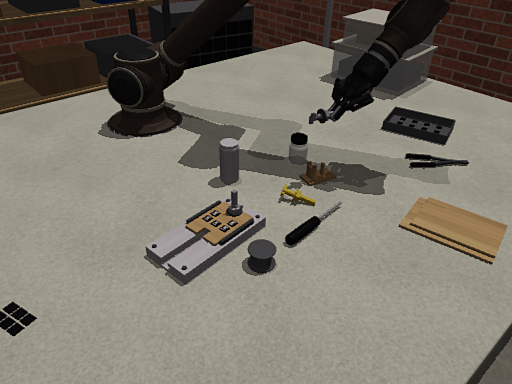

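Run:
```python
from h import *
im=cv2.imread("pics/top0.png")
c=cv2.convertScaleAbs(im[130:235,270:425],alpha=1.6)
c=cv2.resize(c,None,fx=5,fy=5,interpolation=cv2.INTER_CUBIC)
cv2.imwrite("pics/topp.png",c)
T,K=campose('top')
for p in([.632,-.2723,.026],[.6198,-.1975,.026],[.625,-.2075,.032]):
    print(proj('top',T,K,p),(proj('top',T,K,p)-[270,130])*5)
```

```text
[384.21728418 175.02602209] [571.08642091 225.13011046]
[345.23449048 182.31606294] [376.17245241 261.58031472]
[351.14569284 179.11890277] [405.72846421 245.59451386]
```

View pics/topp.png

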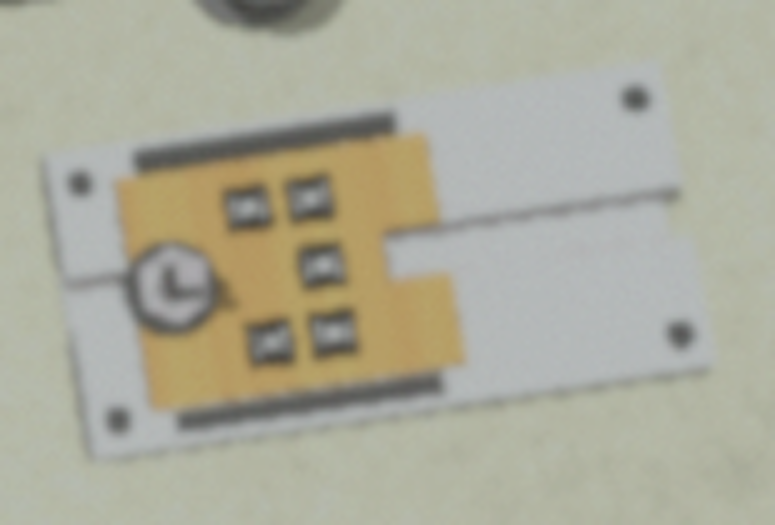

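Run:
```python
from h import *
T,K=campose('top')
P={k:onz('top',T,K,(270+u/5,130+v/5),.026) for k,(u,v) in dict(UL=(43,156),UR=(657,65),LR=(714,368),LL=(90,461),s1=(682,189),s2=(395,233),N1=(440,225),N2=(450,275),E1=(428,135),E2=(464,365)).items()}
for k in P:print(k,P[k].round(4))
c=(P['UL']+P['UR']+P['LR']+P['LL'])/4
d=(P['UR']+P['LR']-P['UL']-P['LL'])/2;print('c',c,np.linalg.norm(d),np.linalg.norm((P['UL']+P['UR']-P['LR']-P['LL'])/2),'lean deg',np.degrees(np.arctan2(-d[0],d[1])), np.degrees(np.arctan2(*(P['UR']-P['UL'])[:2])),np.degrees(np.arctan2(*(P['LR']-P['LL'])[:2])),np.degrees(np.arctan2(*(P['s1']-P['s2'])[:2])),np.degrees(np.arctan2(*(P['UR']-P['LR'])[:2])),np.degrees(np.arctan2(*(P['UL']-P['LL'])[:2])))
```

```text
UL [ 0.6641 -0.0711  0.026 ]
UR [ 0.6933 -0.3084  0.026 ]
LR [ 0.576  -0.3231  0.026 ]
LL [ 0.546  -0.0856  0.026 ]
s1 [ 0.6449 -0.3151  0.026 ]
s2 [ 0.6307 -0.2052  0.026 ]
N1 [ 0.6333 -0.2225  0.026 ]
N2 [ 0.6139 -0.2254  0.026 ]
E1 [ 0.6684 -0.2195  0.026 ]
E2 [ 0.5793 -0.229   0.026 ]
c [ 0.6198549  -0.19706334  0.026     ] 0.23926863178448973 0.11866845252873988 lean deg -172.88776304094975 172.98302827280736 172.7926086773834 172.63478007780677 82.84906398218605 82.98339709939377
```

```bash
cat >> h.py <<'E'
le=np.radians(7.1); sx=np.array([-np.sin(le),np.cos(le),0]); sj=np.array([sx[1],-sx[0],0]); up=np.array([0,0,1.])
PC=np.array([.6199,-.1971,0]); ENT=PC-.075*sx; NOT=PC-.011*sx
zs=(sx-up)/2**.5; Rs=frame(zs,sj)
Rg=R.from_euler('xyz',[2.356,0,-.227]).as_matrix()
e_t=Rg.T@(np.array([.6172,.2155,.048])-np.array([.611,.1911,.0354]))
E
python3 -c "
from h import *
print(e_t, frame(zg,jx)-Rg, Rg.T@ax)
goto([.60,.10,.21],Rs,12)
st()
print(ENT,NOT, 'tcp target',ENT+up*.206-Rs@e_t)"
```

```text
[ 0.00054959 -0.0088827  -0.02670872] [[-2.25146586e-04 -7.18633841e-04 -6.56732175e-04]
 [-9.72526380e-04  2.51923963e-05  2.93186897e-04]
 [ 0.00000000e+00 -1.37511959e-04 -1.37538707e-04]] [ 0.00099825 -0.70696889 -0.70724394]
12 lin [-0.00074, 0.00874, -0.00327] | 9.4 mm rot [0.12933, -0.00011, -0.03248] 7.64 deg
t 8.35 p [0.6112 0.191  0.1683] o [ 2.358e+00 -1.000e-03 -2.270e-01] q [ 0.54  0.83  0.65  2.   -0.53  2.51] F [ 0.5  1.  -1.9] M [ 1.02 -0.26 -0.04] w 0.009
[ 0.62917011 -0.2715249   0.        ] [ 0.62125962 -0.20801565  0.        ] tcp target [ 0.62706675 -0.25908459  0.18083307]
```

```bash
python3 -m creep '[{"linear":[-0.0007,0.0087,-0.0033],"delta_rot":[0.1293,0,-0.0325],"jaw":1},{"linear":[-0.0007,0.0087,-0.0033],"delta_rot":[0.1293,0,-0.0325],"jaw":1},{"linear":[-0.0007,0.0087,-0.0033],"delta_rot":[0.1293,0,-0.0325],"jaw":1},{"linear":[-0.0007,0.0087,-0.0033],"delta_rot":[0.1293,0,-0.0325],"jaw":1},{"linear":[-0.0007,0.0087,-0.0033],"delta_rot":[0.1293,0,-0.0325],"jaw":1},{"linear":[-0.0007,0.0087,-0.0033],"delta_rot":[0.1293,0,-0.0325],"jaw":1},{"linear":[-0.0007,0.0087,-0.0033],"delta_rot":[0.1293,0,-0.0325],"jaw":1},{"linear":[-0.0007,0.0087,-0.0033],"delta_rot":[0.1293,0,-0.0325],"jaw":1},{"linear":[-0.0007,0.0087,-0.0033],"delta_rot":[0.1293,0,-0.0325],"jaw":1},{"linear":[-0.0007,0.0087,-0.0033],"delta_rot":[0.1293,0,-0.0325],"jaw":1},{"linear":[-0.0007,0.0087,-0.0033],"delta_rot":[0.1293,0,-0.0325],"jaw":1},{"linear":[-0.0007,0.0087,-0.0033],"delta_rot":[0.1293,0,-0.0325],"jaw":1}]'
python3 -c "
from h import *
st()
goto(ENT+up*.206-Rs@e_t,Rs,12)
look('scene',[],save='s6.png')"
```

```text
clock: 9.55
tcp_pos: [0.6, 0.0993, 0.2101]
orientation: [-2.354, -0.002, 0.124]
wrist_force: [-0.1, -0.2, -3.0]
gripper_width: 0.0085
t 9.55 p [0.6    0.0993 0.2101] o [-2.354e+00 -2.000e-03  1.240e-01] q [-0.17  0.43  0.12  1.54  0.75  1.16] F [-0.1 -0.2 -3. ] M [-0.92 -0.07 -0.01] w 0.0085
12 lin [-0.00146, 0.02285, -0.01946] | 30.0 mm rot [-0.0002, -8e-05, 0.00012] 0.01 deg
```

View pics/s6.png

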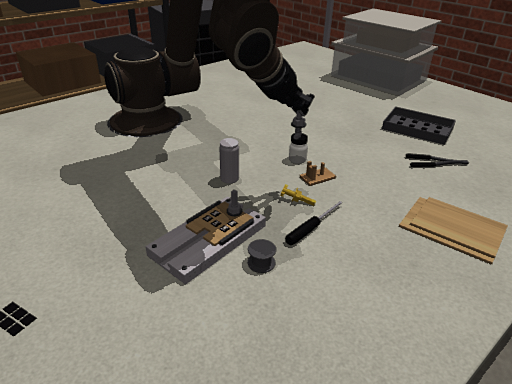

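The bolt hangs upright at (299,125) in the scene view. Moving it over the slot entry.

```bash
python3 -m creep '[{"linear":[-0.0015,0.0228,-0.0195],"delta_rot":[0,0,0],"jaw":1},{"linear":[-0.0015,0.0228,-0.0195],"delta_rot":[0,0,0],"jaw":1},{"linear":[-0.0015,0.0228,-0.0195],"delta_rot":[0,0,0],"jaw":1},{"linear":[-0.0015,0.0228,-0.0195],"delta_rot":[0,0,0],"jaw":1},{"linear":[-0.0015,0.0228,-0.0195],"delta_rot":[0,0,0],"jaw":1},{"linear":[-0.0015,0.0228,-0.0195],"delta_rot":[0,0,0],"jaw":1},{"linear":[-0.0015,0.0228,-0.0195],"delta_rot":[0,0,0],"jaw":1},{"linear":[-0.0015,0.0228,-0.0195],"delta_rot":[0,0,0],"jaw":1},{"linear":[-0.0015,0.0228,-0.0195],"delta_rot":[0,0,0],"jaw":1},{"linear":[-0.0015,0.0228,-0.0195],"delta_rot":[0,0,0],"jaw":1},{"linear":[-0.0015,0.0228,-0.0195],"delta_rot":[0,0,0],"jaw":1},{"linear":[-0.0015,0.0228,-0.0195],"delta_rot":[0,0,0],"jaw":1},{"linear":[0,0,0],"delta_rot":[0,0,0],"jaw":1}]'
python3 -m creep '[{"linear":[-0.0015,0.0228,-0.0195],"delta_rot":[0,0,0],"jaw":1},{"linear":[-0.0015,0.0228,-0.0195],"delta_rot":[0,0,0],"jaw":1},{"linear":[-0.0015,0.0228,-0.0195],"delta_rot":[0,0,0],"jaw":1},{"linear":[-0.0015,0.0228,-0.0195],"delta_rot":[0,0,0],"jaw":1},{"linear":[-0.0015,0.0228,-0.0195],"delta_rot":[0,0,0],"jaw":1},{"linear":[-0.0015,0.0228,-0.0195],"delta_rot":[0,0,0],"jaw":1},{"linear":[-0.0015,0.0228,-0.0195],"delta_rot":[0,0,0],"jaw":1},{"linear":[-0.0015,0.0228,-0.0195],"delta_rot":[0,0,0],"jaw":1},{"linear":[-0.0015,0.0228,-0.0195],"delta_rot":[0,0,0],"jaw":1},{"linear":[-0.0015,0.0228,-0.0195],"delta_rot":[0,0,0],"jaw":1},{"linear":[-0.0015,0.0228,-0.0195],"delta_rot":[0,0,0],"jaw":1},{"linear":[-0.0015,0.0228,-0.0195],"delta_rot":[0,0,0],"jaw":1}]'
python3 -c "
from h import *
st()
goto(ENT+up*.206-Rs@e_t,Rs,12)
look('scene',['bolt','bolt_end','slot_entry'],save='s7.png')
look('top',['bolt_end','slot_entry'],save='t7.png')
look('wrist',['slot_entry','notch','fixture','bolt_end'],save='w7.png')"
```

```text
clock: 10.8
tcp_pos: [0.6197, -0.2507, 0.1702]
orientation: [-2.371, -0.009, 0.114]
wrist_force: [0.6, -0.2, -2.2]
gripper_width: 0.0092
t 10.8 p [ 0.6197 -0.2507  0.1702] o [-2.371 -0.009  0.114] q [-0.62  0.88  0.76  2.02  0.55  0.67] F [ 0.6 -0.2 -2.2] M [-0.9  -0.09  0.06] w 0.0092
12 lin [0.00053, -7e-05, -0.00117] | 1.3 mm rot [0.00123, -0.00112, -8e-05] 0.1 deg
scene call bolt 0.71 [ 0.6169 -0.2664  0.1068] [177. 212.]
scene call bolt 0.66 [0.6134 0.0331 0.0255] [282. 190.]
scene call bolt_end 0.66 [0.6839 0.0766 0.006 ] [314. 202.]
scene call slot_entry 0.92 [ 0.6306 -0.2751  0.0265] [180. 248.]
top call bolt_end 0.85 [0.6855 0.0778 0.0074] [203. 154.]
top call bolt_end 0.29 [ 0.6268 -0.2055  0.0308] [350. 178.]
top call slot_entry 0.55 [ 0.6319 -0.2711  0.0257] [384. 175.]
wrist call slot_entry 0.79 [ 0.6304 -0.2706  0.025 ] [264. 313.]
wrist call notch 0.86 [ 0.6205 -0.2077  0.0322] [261. 251.]
wrist call bolt_end 0.81 [ 0.619  -0.2622  0.1996] [252. 261.]
wrist call bolt_end 0.63 [0.6884 0.077  0.003 ] [321.  88.]validation failed for argument at $...
```

View pics/w7.png

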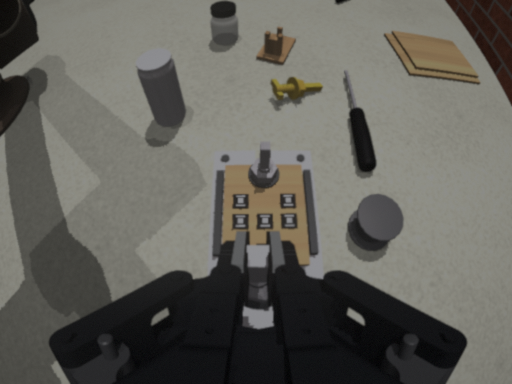

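View pics/s7.png

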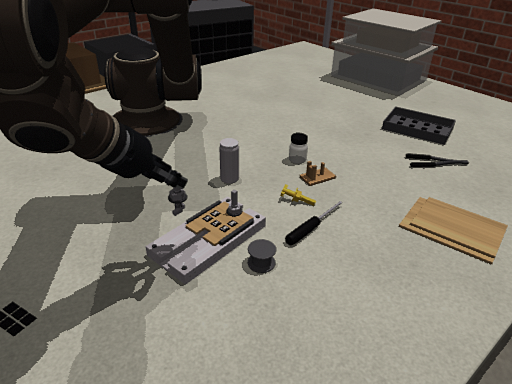

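The wrist view shows the bolt end held between the pads at (257,262), with the notch behind it at (261,251). The can, jar and spool are clear. q4 is at its limit and frees up lower down, so I'll go down while converging.

```bash
python3 -c "
from h import *
s=sensors.get_state();Rn=R.from_euler('xyz',s['orientation']).as_matrix()
print('pred end',s['tcp_pos']+Rn@e_t)
goto(ENT+up*(.086+.045)-Rs@e_t,Rs,8)"
```

```text
pred end [ 0.62145457 -0.26045667  0.19872422]
8 lin [0.0007, 0.00695, 0.00501] | 8.6 mm rot [0.00184, -0.00175, 0.00012] 0.15 deg
```

```bash
python3 -m creep '[{"linear":[0.0007,0.007,0.005],"delta_rot":[0.0018,-0.0018,0],"jaw":1},{"linear":[0.0007,0.007,0.005],"delta_rot":[0.0018,-0.0018,0],"jaw":1},{"linear":[0.0007,0.007,0.005],"delta_rot":[0.0018,-0.0018,0],"jaw":1},{"linear":[0.0007,0.007,0.005],"delta_rot":[0.0018,-0.0018,0],"jaw":1},{"linear":[0.0007,0.007,0.005],"delta_rot":[0.0018,-0.0018,0],"jaw":1},{"linear":[0.0007,0.007,0.005],"delta_rot":[0.0018,-0.0018,0],"jaw":1},{"linear":[0.0007,0.007,0.005],"delta_rot":[0.0018,-0.0018,0],"jaw":1},{"linear":[0.0007,0.007,0.005],"delta_rot":[0.0018,-0.0018,0],"jaw":1}]'
python3 -c "
from h import *
st()
goto(ENT+up*(.086+.045)-Rs@e_t,Rs,1)
"
```

```text
clock: 12.2
tcp_pos: [0.6271, -0.2602, 0.1043]
orientation: [-2.356, 0.0, 0.124]
wrist_force: [0.3, 0.6, -2.4]
gripper_width: 0.0091
t 12.2 p [ 0.6271 -0.2602  0.1043] o [-2.356  0.     0.124] q [-0.62  0.94  0.72  1.94  0.55  0.65] F [ 0.3  0.6 -2.4] M [-0.9  -0.11  0.01] w 0.0091
1 lin [0.00015, -0.00186, -0.0003] | 1.9 mm rot [-0.00034, 0.00016, -9e-05] 0.02 deg
```

```bash
python3 -c "
from h import *
look('scene',['bolt','bolt_end','washer'],save='s8.png')
look('top',['bolt_end','nut_mid'],save='t8.png')
look('wrist',['slot_entry','notch','bolt_end','bolt','fixture'],save='w8.png')
im=cv2.imread('pics/s8.png')[170:300,120:280];cv2.imwrite('pics/s8c.png',cv2.resize(im,None,fx=4.5,fy=4.5,interpolation=2))
T,K=campose('scene')
for z in(.026,.045,.131):print('ENT',z,((proj('scene',T,K,ENT+up*z)-[120,170])*4.5).round())
im=cv2.imread('pics/t8.png')[110:270,290:450];cv2.imwrite('pics/t8c.png',cv2.resize(im,None,fx=3.7,fy=3.7,interpolation=2))
"
```

```text
scene call bolt 0.66 [ 0.6264 -0.2712  0.0401] [180. 241.]
scene call bolt 0.56 [0.6147 0.0345 0.0276] [283. 189.]
scene call bolt_end 0.66 [0.6833 0.0779 0.0058] [315. 202.]
scene call washer 0.55 [0.6336 0.0485 0.0236] [292. 192.]
top call bolt_end 0.81 [0.6855 0.078  0.0076] [203. 154.]
top call bolt_end 0.55 [ 0.626  -0.2697  0.13  ] [405. 170.]
top call nut_mid 0.52 [0.6403 0.0547 0.0155] [215. 176.]
top call nut_mid 0.45 [ 0.631  -0.2729  0.0863] [396. 171.]
wrist call notch 0.88 [ 0.6237 -0.2081  0.0296] [260. 216.]
wrist call bolt_end 0.91 [ 0.6282 -0.2721  0.1315] [255. 256.]
wrist call bolt_end 0.56 [0.6872 0.0761 0.0056] [325.  52.]
wrist call bolt 0.97 [ 0.6291 -0.2727  0.0476] [257. 289.]
wrist call bolt 0.75 [0.6167 0.0326 0.0264] [276.  51.]
wrist call fixture 0.93 [ 0.6214 -0.1971  0.0013] [259. 218.]
ENT 0.026 [274. 347.]
ENT 0.045 [271. 315.]
ENT 0.131 [255. 160.]
```

View pics/s8c.png

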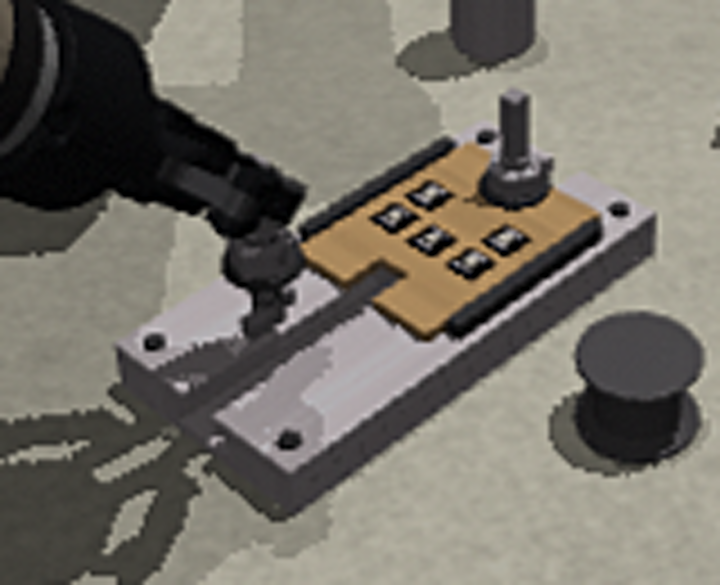

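View pics/w8.png

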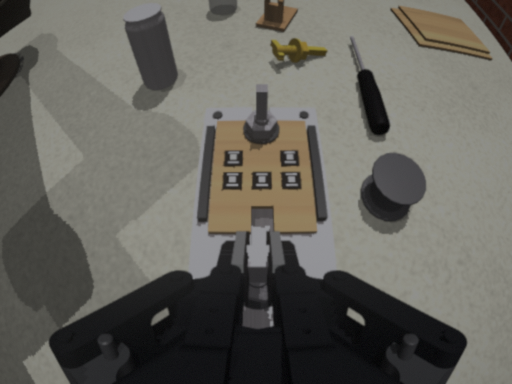

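View pics/t8c.png

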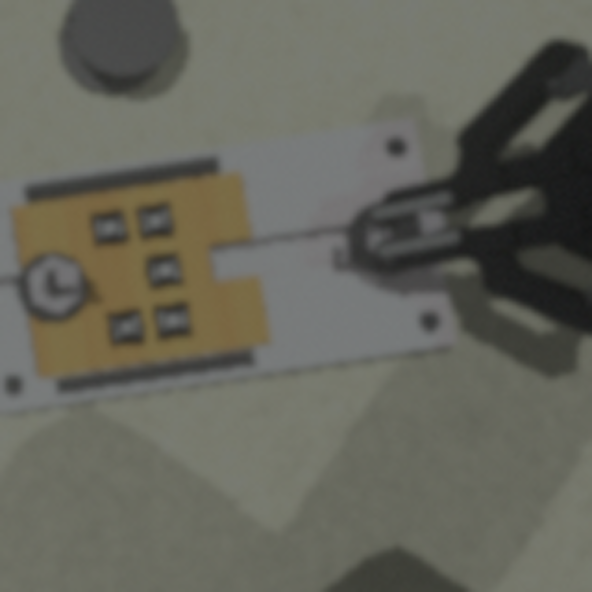

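```bash
python3 -c "
from h import *
im=cv2.imread('pics/w8.png')[90:310,180:340];im=cv2.convertScaleAbs(im,alpha=1.5);cv2.imwrite('pics/w8c.png',cv2.resize(im,None,fx=3.6,fy=2.7,interpolation=2)) if 0 else cv2.imwrite('pics/w8c.png',cv2.resize(im,None,fx=2.7*1,fy=2.7,interpolation=2))
im=cv2.imread('pics/w8.png')[190:330,200:320];im=cv2.convertScaleAbs(im,alpha=2);cv2.imwrite('pics/w8d.png',cv2.resize(im,None,fx=4.2,fy=4.2,interpolation=2))
T,K=campose('wrist');s=sensors.get_state();Rn=R.from_euler('xyz',s['orientation']).as_matrix();e=s['tcp_pos']+Rn@e_t
print('end pred',e,proj('wrist',T,K,e))
for a in(-.075,-.03,-.011,.0,.05):
  for y in(-.0095,0,.0095): print(a,y,proj('wrist',T,K,PC+a*sx+y*sj+up*.026).round(1),end=';')
  print()
"
```

```text
end pred [ 0.62910325 -0.27252125  0.13050594] [257.59385732 257.30196277]
-0.075 -0.0095 [245.6 292.3];-0.075 0 [257.8 292.4];-0.075 0.0095 [270.1 292.3];
-0.03 -0.0095 [246.3 238.5];-0.03 0 [257.8 238.5];-0.03 0.0095 [269.3 238.5];
-0.011 -0.0095 [246.7 217.5];-0.011 0 [257.8 217.5];-0.011 0.0095 [269.  217.5];
0.0 -0.0095 [246.9 205.9];0.0 0 [257.8 205.9];0.0 0.0095 [268.8 205.9];
0.05 -0.0095 [247.8 158.5];0.05 0 [257.8 158.5];0.05 0.0095 [267.8 158.5];
```

View pics/w8d.png

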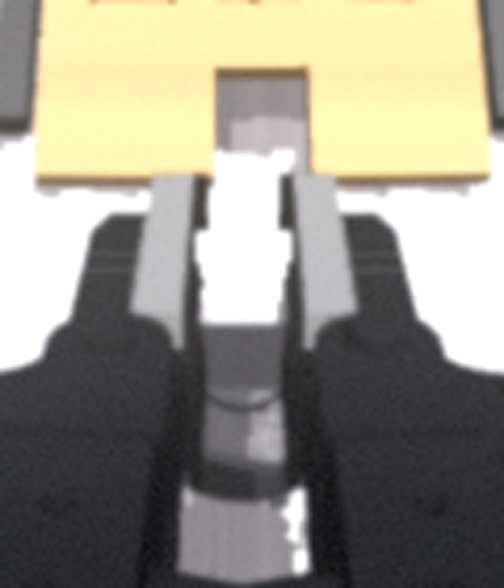

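```bash
python3 -c "
from h import *
s=sensors.get_state();Rn=R.from_euler('xyz',s['orientation']).as_matrix();e=s['tcp_pos']+Rn@e_t
T,K=campose('top')
for z in(.078,.09,.1305):print('top pred',z,proj('top',T,K,e*[1,1,0]+up*z), (proj('top',T,K,e*[1,1,0]+up*z)-[350,130])*7)
im=cv2.imread('pics/t8.png')[130:210,350:450];im=cv2.convertScaleAbs(im,alpha=2);cv2.imwrite('pics/t8d.png',cv2.resize(im,None,fx=7,fy=7,interpolation=2))
im=cv2.imread('pics/s8.png')[205:285,140:220];im=cv2.convertScaleAbs(im,alpha=1.8);cv2.imwrite('pics/s8d.png',cv2.resize(im,None,fx=7,fy=7,interpolation=2))
T,K=campose('scene')
for z in(.026,.045,.05,.076,.088):print('scene pred',z,(proj('scene',T,K,e*[1,1,0]+up*z)-[140,205])*7)
for a in(-.12,-.075,-.06):
  for y in(-.0095,0,.0095): print(a,y,((proj('scene',T,K,PC+a*sx+y*sj+up*.026)-[140,205])*7).round(1),end=';')
"
```

```text
top pred 0.078 [394.53091271 172.78072059] [311.716389  299.4650441]
top pred 0.09 [397.10282804 171.82924592] [329.71979629 292.80472147]
top pred 0.1305 [406.55724952 168.3316026 ] [395.90074661 268.32121821]
scene pred 0.026 [283.64983893 295.66002509]
scene pred 0.045 [278.60582974 245.96615302]
scene pred 0.05 [277.25757125 232.68303195]
scene pred 0.076 [270.10165262 162.18250511]
scene pred 0.088 [266.71452907 128.81236676]
-0.12 -0.0095 [142.2 358.2];-0.12 0 [163.6 374.1];-0.12 0.0095 [185.2 390.2];-0.075 -0.0095 [265.3 279.4];-0.075 0 [286.7 294.3];-0.075 0.0095 [308.3 309.3];-0.06 -0.0095 [304.5 254.3];-0.06 0 [325.9 268.8];-0.06 0.0095 [347.6 283.6];
```

View pics/t8d.png

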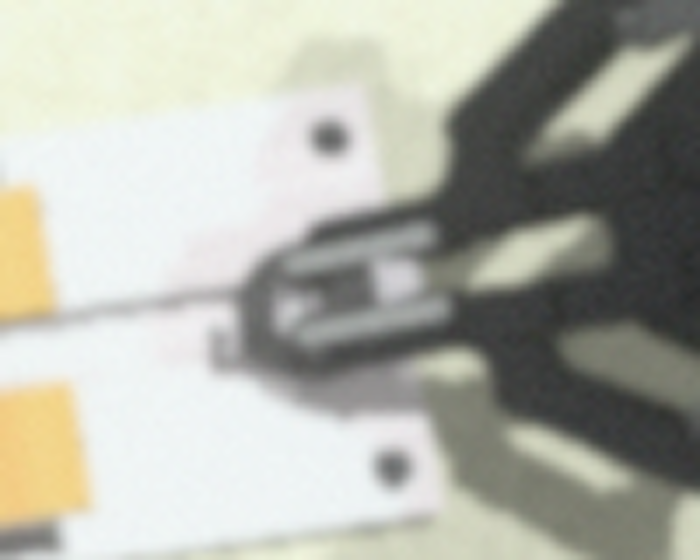

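View pics/s8d.png

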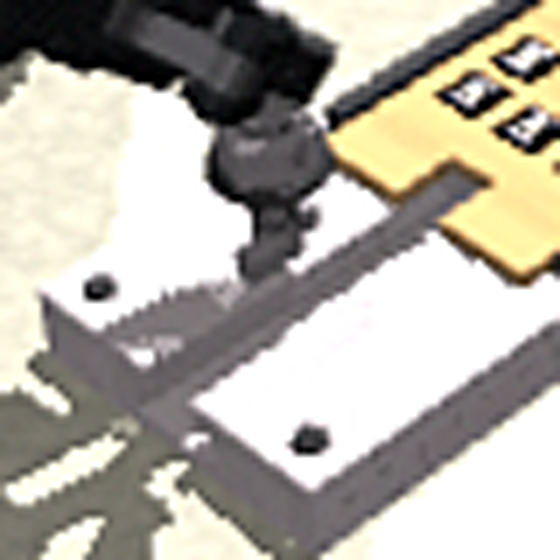

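```bash
python3 -c "
from h import *
im=cv2.imread('pics/s8.png');T,K=campose('scene')
o=np.array([140,205]);S=8
c=cv2.resize(cv2.convertScaleAbs(im[205:275,140:238],alpha=1.5),None,fx=S,fy=S,interpolation=cv2.INTER_NEAREST)
f=lambda p:tuple(int(v) for v in ((proj('scene',T,K,p)-o+.5)*S))
for sh,col in((0,(0,0,255)),(.003,(0,255,0))):
  for y in(-.0095,.0095): cv2.line(c,f(PC-.12*sx+(y+sh)*sj+up*.026),f(PC-.025*sx+(y+sh)*sj+up*.026),col,1)
  for y in(-.06,.06): cv2.line(c,f(PC-.12*sx+(y+sh)*sj+up*.026),f(PC+.1*sx+(y+sh)*sj+up*.026),col,1)
  cv2.line(c,f(PC-.12*sx+(-.06+sh)*sj+up*.026),f(PC-.12*sx+(.06+sh)*sj+up*.026),col,1)
s=sensors.get_state();Rn=R.from_euler('xyz',s['orientation']).as_matrix();e=s['tcp_pos']+Rn@e_t-up*.086
B=[e+a*.016*sx+b*.0075*sj for a,b in((-1,-1),(-1,1),(1,1),(1,-1))]
for i in range(4):cv2.line(c,f(B[i]),f(B[(i+1)%4]),(255,0,0),1)
cv2.imwrite('pics/s8e.png',c)"
```

```text
(no output)
```

View pics/s8e.png

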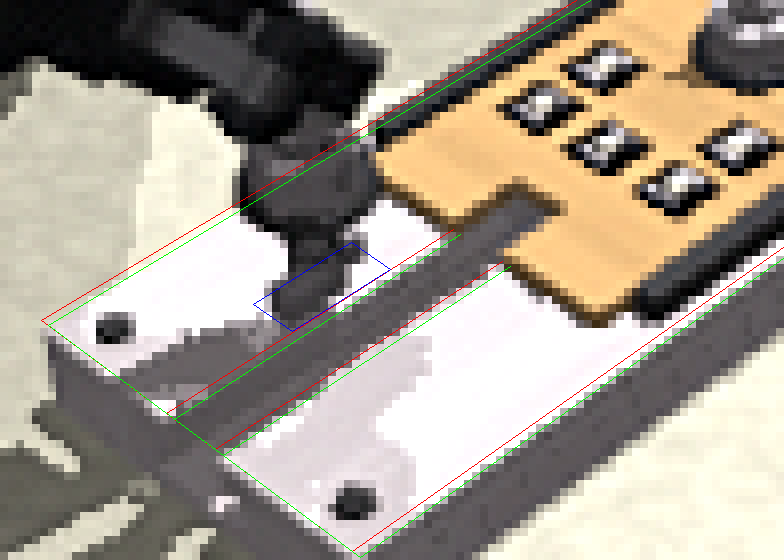

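In the overlay the plate sits about 3 mm further to +x than my first estimate. Measured against the bolt, top says 1.6 mm, wrist 2.5 and scene 3. I'll use +2.4 mm.

```bash
cat >> h.py <<'E'
PC=PC+.0024*sj; ENT=PC-.075*sx; NOT=PC-.011*sx
E
python3 -c "
from h import *
goto(ENT+up*(.086+.032)-Rs@e_t,Rs,3)"
```

```text
3 lin [0.00086, 0.00271, 0.00318] | 4.3 mm rot [5e-05, -6e-05, 7e-05] 0.01 deg
```

```bash
python3 -m creep '[{"linear":[0.0009,0.0027,0.0032],"delta_rot":[0,0,0],"jaw":1},{"linear":[0.0009,0.0027,0.0032],"delta_rot":[0,0,0],"jaw":1},{"linear":[0.0008,0.0027,0.0032],"delta_rot":[0,0,0],"jaw":1},{"linear":[0,0,0],"delta_rot":[0,0,0],"jaw":1}]'
python3 -c "
from h import *
st()
goto(ENT+up*(.086+.032)-Rs@e_t,Rs,1)
im,T,K=look('scene',[],save='s9.png')
o=np.array([140,205]);S=8
c=cv2.resize(cv2.convertScaleAbs(im[205:275,140:238],alpha=1.5),None,fx=S,fy=S,interpolation=cv2.INTER_NEAREST)
cv2.imwrite('pics/s9c.png',c)"
```

```text
clock: 13.25
tcp_pos: [0.6293, -0.2584, 0.0915]
orientation: [-2.355, 0.001, 0.124]
wrist_force: [-0.0, -0.0, -1.9]
gripper_width: 0.0087
t 13.25 p [ 0.6293 -0.2584  0.0915] o [-2.355e+00  1.000e-03  1.240e-01] q [-0.62  0.94  0.7   1.92  0.55  0.66] F [-0.  -0.  -1.9] M [-0.92 -0.07  0.06] w 0.0087
1 lin [0.00011, -0.00068, -0.00121] | 1.4 mm rot [-0.001, 0.00095, -0.0006] 0.09 deg
```

View pics/s9c.png

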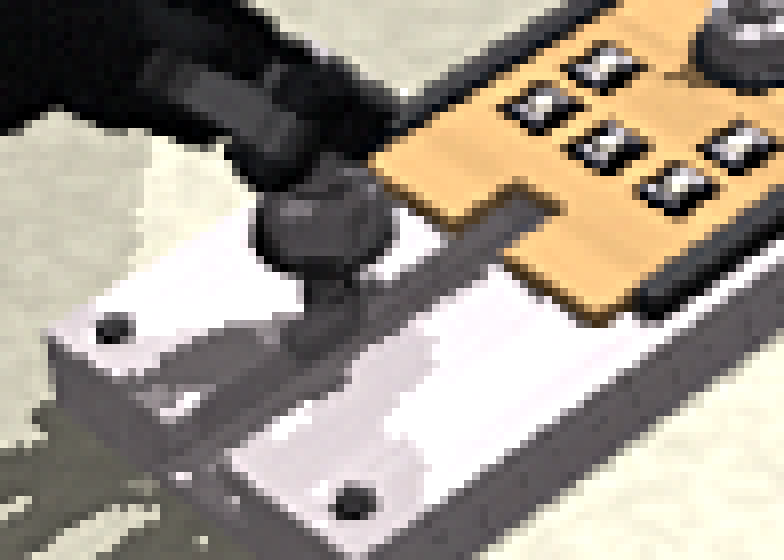

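```bash
python3 -m creep '[{"linear":[0,0.0014,0.0014],"delta_rot":[0,0,0],"jaw":1},{"linear":[0,0.0014,0.0014],"delta_rot":[0,0,0],"jaw":1},{"linear":[0,0.0014,0.0014],"delta_rot":[0,0,0],"jaw":1},{"linear":[0,0.0014,0.0014],"delta_rot":[0,0,0],"jaw":1}]'
python3 -c "
from h import *
st()"
python3 -m creep '[{"linear":[0,0.0014,0.0014],"delta_rot":[0,0,0],"jaw":1},{"linear":[0,0.0014,0.0014],"delta_rot":[0,0,0],"jaw":1}]'
python3 -c "
from h import *
st()
goto(ENT+up*(.086+.02)-Rs@e_t,Rs,1)
"
```

```text
clock: 13.7
tcp_pos: [0.6294, -0.2588, 0.0845]
orientation: [-2.356, -0.0, 0.124]
wrist_force: [-0.0, -0.0, -1.9]
gripper_width: 0.009
t 13.7 p [ 0.6294 -0.2588  0.0845] o [-2.356 -0.     0.124] q [-0.62  0.94  0.68  1.91  0.55  0.66] F [-0.  -0.  -1.9] M [-0.84 -0.12 -0.02] w 0.009
clock: 13.9
tcp_pos: [0.6294, -0.2587, 0.0805]
orientation: [-2.356, 0.0, 0.124]
wrist_force: [0.5, 0.4, -1.1]
gripper_width: 0.0088
t 13.9 p [ 0.6294 -0.2587  0.0805] o [-2.356  0.     0.124] q [-0.62  0.95  0.68  1.9   0.55  0.66] F [ 0.5  0.4 -1.1] M [-0.92 -0.15 -0.01] w 0.0088
1 lin [3e-05, -0.00015, -0.00027] | 0.3 mm rot [-0.00013, 1e-05, -3e-05] 0.01 deg
```

No contact force with the head at about z = 20 mm, below the plate's top, so it's in the slot. Continuing down.

```bash
python3 -m creep '[{"linear":[0,0.0014,0.0014],"delta_rot":[0,0,0],"jaw":1},{"linear":[0,0.0014,0.0014],"delta_rot":[0,0,0],"jaw":1},{"linear":[0,0.0014,0.0014],"delta_rot":[0,0,0],"jaw":1},{"linear":[0,0.0014,0.0014],"delta_rot":[0,0,0],"jaw":1},{"linear":[0,0.0014,0.0014],"delta_rot":[0,0,0],"jaw":1},{"linear":[0,0,0],"delta_rot":[0,0,0],"jaw":1}]'
python3 -c "
from h import *
st()
look('scene',[],save='s10.png')
im=cv2.imread('pics/s10.png')[205:275,140:238]
cv2.imwrite('pics/s10c.png',cv2.resize(cv2.convertScaleAbs(im,alpha=1.5),None,fx=8,fy=8,interpolation=0))
"
```

```text
clock: 14.5
tcp_pos: [0.6293, -0.2587, 0.0704]
orientation: [-2.356, 0.0, 0.124]
wrist_force: [0.2, 0.2, -1.9]
gripper_width: 0.009
t 14.5 p [ 0.6293 -0.2587  0.0704] o [-2.356  0.     0.124] q [-0.62  0.95  0.66  1.88  0.55  0.66] F [ 0.2  0.2 -1.9] M [-0.94 -0.1   0.02] w 0.009
```

View pics/s10c.png

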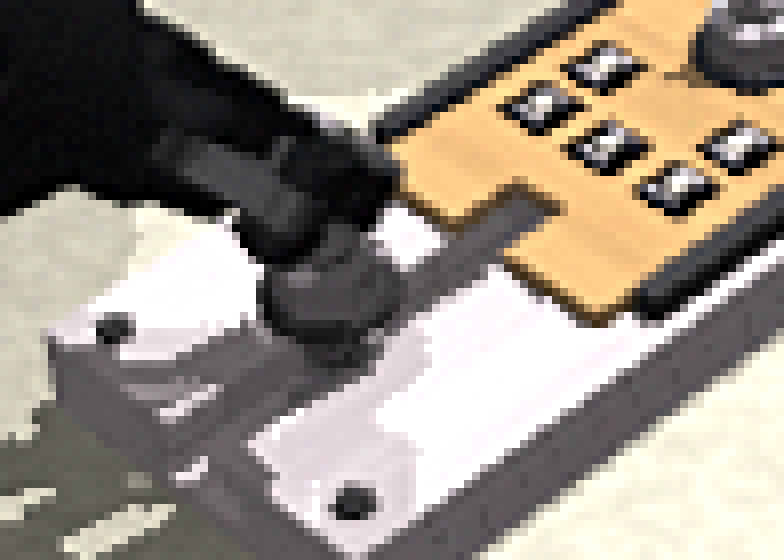

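```bash
python3 -m creep '[{"linear":[0,0.0007,0.0007],"delta_rot":[0,0,0],"jaw":1},{"linear":[0,0.0007,0.0007],"delta_rot":[0,0,0],"jaw":1},{"linear":[0,0.0007,0.0007],"delta_rot":[0,0,0],"jaw":1}]'
python3 -m creep '[{"linear":[0,0.0005,0.0005],"delta_rot":[0,0,0],"jaw":1},{"linear":[0,0,0],"delta_rot":[0,0,0],"jaw":1}]'
```

```text
clock: 14.85
tcp_pos: [0.6295, -0.2587, 0.0678]
orientation: [-2.356, -0.0, 0.124]
wrist_force: [0.8, 0.5, -2.0]
gripper_width: 0.0087
clock: 15.05
tcp_pos: [0.6294, -0.2587, 0.067]
orientation: [-2.356, 0.0, 0.124]
wrist_force: [-1.0, 0.5, -2.6]
gripper_width: 0.0091
```

```bash
python3 -m creep '[{"linear":[0,0.0005,0.0005],"delta_rot":[0,0,0],"jaw":1},{"linear":[0,0,0],"delta_rot":[0,0,0],"jaw":1}]'
python3 -m creep '[{"linear":[0,0.0005,0.0005],"delta_rot":[0,0,0],"jaw":1},{"linear":[0,0,0],"delta_rot":[0,0,0],"jaw":1}]'
```

```text
clock: 15.25
tcp_pos: [0.6294, -0.2587, 0.0664]
orientation: [-2.356, 0.0, 0.124]
wrist_force: [0.9, 0.5, -1.3]
gripper_width: 0.0086
clock: 15.45
tcp_pos: [0.6294, -0.2587, 0.0656]
orientation: [-2.356, 0.0, 0.124]
wrist_force: [0.2, 0.3, -2.0]
gripper_width: 0.0089
```

```bash
python3 -m creep '[{"linear":[0,0.0007,0.0007],"delta_rot":[0,0,0],"jaw":1},{"linear":[0,0,0],"delta_rot":[0,0,0],"jaw":1}]'
python3 -m creep '[{"linear":[0,0.0007,0.0007],"delta_rot":[0,0,0],"jaw":1},{"linear":[0,0,0],"delta_rot":[0,0,0],"jaw":1}]'
```

```text
clock: 15.65
tcp_pos: [0.6295, -0.2587, 0.0653]
orientation: [-2.356, -0.0, 0.124]
wrist_force: [-0.4, -0.1, 1.5]
gripper_width: 0.0085
clock: 15.85
tcp_pos: [0.6295, -0.2586, 0.0653]
orientation: [-2.356, -0.001, 0.123]
wrist_force: [-0.9, -0.9, 6.8]
gripper_width: 0.0089
```

```bash
python3 -m creep '[{"linear":[0,-0.0006,-0.0006],"delta_rot":[0,0,0],"jaw":1},{"linear":[0,0,0],"delta_rot":[0,0,0],"jaw":0},{"linear":[0,0,0],"delta_rot":[0,0,0],"jaw":0},{"linear":[0,0,0],"delta_rot":[0,0,0],"jaw":0},{"linear":[0,0,0],"delta_rot":[0,0,0],"jaw":0}]'
python3 -c "
from h import *
st()
look('scene',[],save='s11.png')
im=cv2.imread('pics/s11.png')[205:275,140:238]
cv2.imwrite('pics/s11c.png',cv2.resize(cv2.convertScaleAbs(im,alpha=1.5),None,fx=8,fy=8,interpolation=0))
"
```

```text
clock: 16.35
tcp_pos: [0.6294, -0.2587, 0.0643]
orientation: [-2.356, 0.0, 0.124]
wrist_force: [-0.5, 0.6, 0.0]
gripper_width: 0.0423
t 16.35 p [ 0.6294 -0.2587  0.0643] o [-2.356  0.     0.124] q [-0.62  0.95  0.65  1.87  0.55  0.66] F [-0.5  0.6  0. ] M [-0.72 -0.08  0.01] w 0.0423
```

View pics/s11c.png

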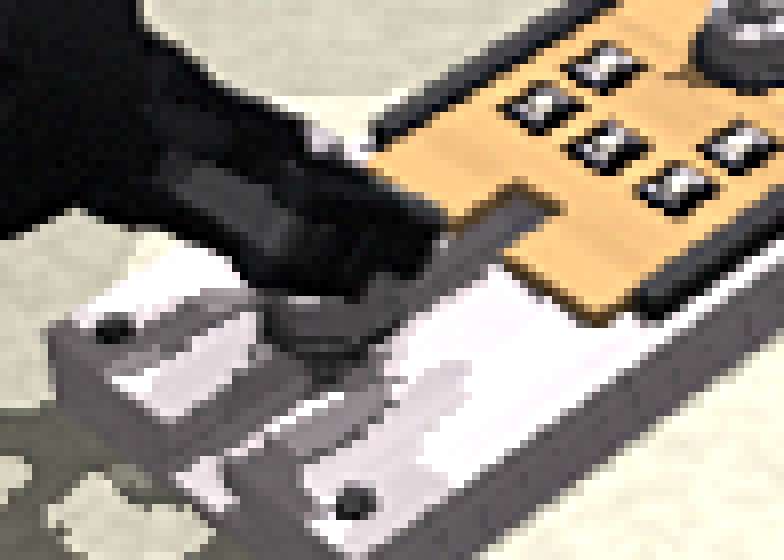

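```bash
python3 -m creep '[{"linear":[0,0,-0.008],"delta_rot":[0,0,0],"jaw":0},{"linear":[0,0,-0.01],"delta_rot":[0,0,0],"jaw":0},{"linear":[0,0,-0.01],"delta_rot":[0,0,0],"jaw":0},{"linear":[0,0,-0.012],"delta_rot":[0,0,0],"jaw":0},{"linear":[0,0,-0.015],"delta_rot":[0,0,0],"jaw":0}]'
python3 -c "
from h import *
st()
goto([ENT[0],ENT[1]-.02,.17],frame(-up,sj),8)
look('wrist',['bolt_end','bolt','slot_entry','notch','nut_mid'],save='w12.png')
look('scene',[],save='s12.png')
im=cv2.imread('pics/s12.png')[175:275,140:268]
cv2.imwrite('pics/s12c.png',cv2.resize(cv2.convertScaleAbs(im,alpha=1.5),None,fx=6,fy=6,interpolation=0))
"
```

```text
clock: 16.9
tcp_pos: [0.6319, -0.2946, 0.1008]
orientation: [-2.36, -0.003, 0.121]
wrist_force: [-12.2, 8.8, 10.8]
gripper_width: 0.0427
t 16.9 p [ 0.6319 -0.2946  0.1008] o [-2.36  -0.003  0.121] q [-0.65  1.02  0.86  2.02  0.53  0.63] F [-12.2   8.8  10.8] M [0.44 0.6  0.57] w 0.0427
8 lin [3e-05, -0.00417, -0.00785] | 8.9 mm rot [-0.09771, -0.00048, -0.00019] 5.6 deg
wrist call bolt_end 0.97 [ 0.6325 -0.2705  0.092 ] [263. 214.]
wrist call bolt_end 0.6 [0.688  0.0756 0.0063] [322.  36.]
wrist call bolt 0.81 [ 0.6309 -0.2672  0.0087] [259. 250.]
wrist call slot_entry 0.75 [ 0.464 -0.01   0.   ] [166.  62.]
wrist call slot_entry 0.48 [ 0.6293 -0.2703  0.0941] [257. 212.]
wrist call notch 0.6 [ 0.626  -0.2072  0.0333] [262. 175.]
wrist call nut_mid 0.75 [ 0.6307 -0.2737  0.0508] [258. 241.]
wrist call nut_mid 0.46 [0.6478 0.0556 0.0152] [296.  35.]
```

View pics/w12.png

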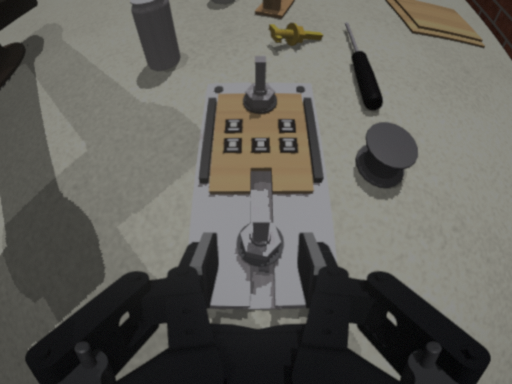

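View pics/s12c.png

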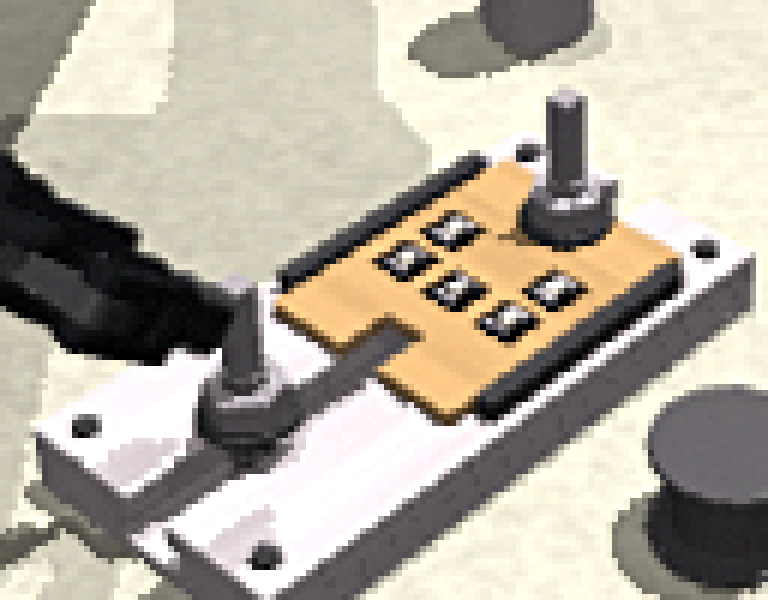

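The bolt now stands in the slot: its end is at (262,190) in the wrist view, and the scene view shows it upright. Next I'll bring the tool upright above it.

```bash
python3 -m creep '[{"linear":[0,-0.0042,-0.0079],"delta_rot":[-0.0977,0,0],"jaw":0},{"linear":[0,-0.0042,-0.0079],"delta_rot":[-0.0977,0,0],"jaw":0},{"linear":[0,-0.0042,-0.0079],"delta_rot":[-0.0977,0,0],"jaw":0},{"linear":[0,-0.0042,-0.0079],"delta_rot":[-0.0977,0,0],"jaw":0},{"linear":[0,-0.0042,-0.0079],"delta_rot":[-0.0977,0,0],"jaw":0},{"linear":[0,-0.0042,-0.0079],"delta_rot":[-0.0977,0,0],"jaw":0},{"linear":[0,-0.0042,-0.0079],"delta_rot":[-0.0977,0,0],"jaw":0},{"linear":[0,-0.0042,-0.0079],"delta_rot":[-0.0977,0,0],"jaw":0}]'
python3 -c "
from h import *
st()
goto([ENT[0],ENT[1],.13],frame(-up,sj),4)
look('wrist',['bolt_end','bolt','notch','nut_mid'],save='w13.png')
"
```

```text
clock: 18.05
tcp_pos: [0.6308, -0.2904, 0.1717]
orientation: [3.138, -0.004, 0.121]
wrist_force: [0.2, 0.3, 0.5]
gripper_width: 0.0429
t 18.05 p [ 0.6308 -0.2904  0.1717] o [ 3.138 -0.004  0.121] q [-0.43  0.46  0.27  1.38 -0.    1.02] F [0.2 0.3 0.5] M [0.   0.03 0.04] w 0.0429
4 lin [0.00075, -0.00475, 0.0104] | 11.5 mm rot [0.00102, -0.00094, -0.00071] 0.09 deg
wrist call bolt 0.98 [ 0.6303 -0.2683  0.0077] [259. 155.]
wrist call notch 0.56 [ 0.6229 -0.2085  0.0344] [259.  96.]
wrist call nut_mid 0.75 [ 0.631  -0.2737  0.0481] [259. 168.]
```

View pics/w13.png

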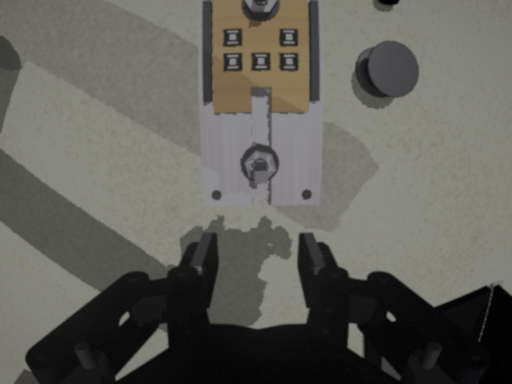

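```bash
python3 -c "
from h import *
goto([.6315,-.2711,.058],frame(-up,sj),10)"
```

```text
10 lin [0.00031, -0.00192, 0.01122] | 11.4 mm rot [-0.00018, -0.0002, -0.00026] 0.02 deg
```

```bash
python3 -m creep '[{"linear":[0.0005,-0.005,0.01],"delta_rot":[0,0,0],"jaw":0},{"linear":[0.0005,-0.005,0.01],"delta_rot":[0,0,0],"jaw":0},{"linear":[0.0005,-0.005,0.01],"delta_rot":[0,0,0],"jaw":0},{"linear":[0.0005,-0.004,0.012],"delta_rot":[0,0,0],"jaw":0},{"linear":[0.0005,0,0.012],"delta_rot":[0,0,0],"jaw":0},{"linear":[0.0005,0,0.012],"delta_rot":[0,0,0],"jaw":0},{"linear":[0,0,0.012],"delta_rot":[0,0,0],"jaw":0},{"linear":[0,0,0.012],"delta_rot":[0,0,0],"jaw":0},{"linear":[0,0,0.012],"delta_rot":[0,0,0],"jaw":0},{"linear":[0,0,0.01],"delta_rot":[0,0,0],"jaw":0}]'
python3 -c "
from h import *
st()
goto([.6315,-.2711,.058],frame(-up,sj),1)"
```

```text
clock: 19.3
tcp_pos: [0.6319, -0.2717, 0.0575]
orientation: [-3.141, -0.003, 0.121]
wrist_force: [1.2, -0.2, -0.9]
gripper_width: 0.0429
t 19.3 p [ 0.6319 -0.2717  0.0575] o [-3.141e+00 -3.000e-03  1.210e-01] q [-0.41  0.48  0.05  1.14  0.    1.04] F [ 1.2 -0.2 -0.9] M [-0.02  0.04  0.01] w 0.0429
1 lin [-0.00034, -0.00066, -0.00049] | 0.9 mm rot [-0.00015, -0.0026, -0.00311] 0.23 deg
```

Close on the square end and check.

```bash
python3 -m creep '[{"linear":[-0.0003,-0.0007,0],"delta_rot":[0,-0.0026,-0.003],"jaw":1},{"linear":[0,0,0],"delta_rot":[0,0,0],"jaw":1},{"linear":[0,0,0],"delta_rot":[0,0,0],"jaw":1},{"linear":[0,0,0],"delta_rot":[0,0,0],"jaw":1},{"linear":[0,0,0],"delta_rot":[0,0,0],"jaw":1},{"linear":[0,0,0],"delta_rot":[0,0,0],"jaw":1}]' 60
python3 -c "
from h import *
st()
look('scene',['bolt'],save='s14.png')
look('wrist',[],save='w14.png')
im=cv2.imread('pics/s14.png')[175:275,140:268]
cv2.imwrite('pics/s14c.png',cv2.resize(cv2.convertScaleAbs(im,alpha=1.5),None,fx=6,fy=6,interpolation=0))
"
```

```text
clock: 19.9
tcp_pos: [0.6319, -0.2711, 0.0591]
orientation: [3.141, -0.001, 0.124]
wrist_force: [0.0, -0.7, -0.3]
gripper_width: 0.0088
t 19.9 p [ 0.6319 -0.2711  0.0591] o [ 3.141e+00 -1.000e-03  1.240e-01] q [-0.41  0.48  0.05  1.15  0.    1.04] F [ 0.  -0.7 -0.3] M [ 0.11 -0.02  0.04] w 0.0088
scene call bolt 0.77 [0.6147 0.0323 0.0225] [282. 191.]
scene call bolt 0.71 [ 0.6317 -0.2728  0.0389] [181. 243.]
scene call bolt 0.48 [ 0.6278 -0.2712  0.0054] [181. 254.]
```

View pics/s14c.png

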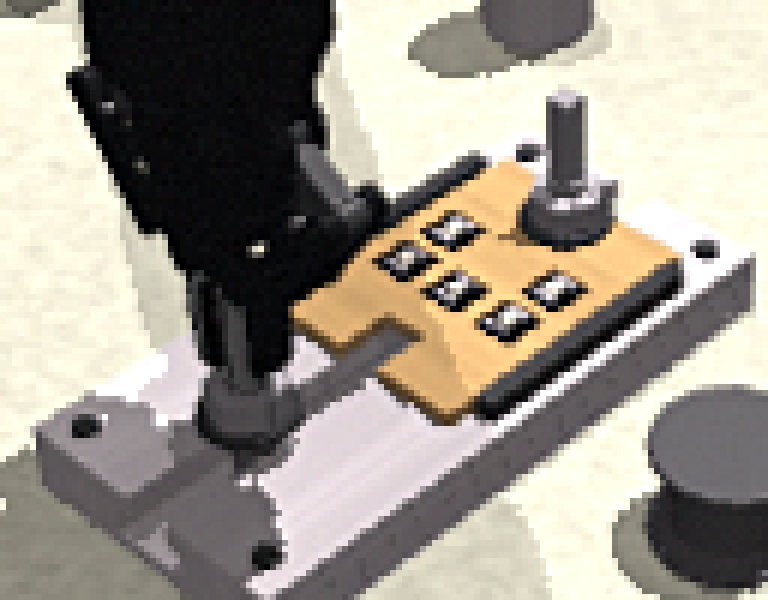

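View pics/w14.png

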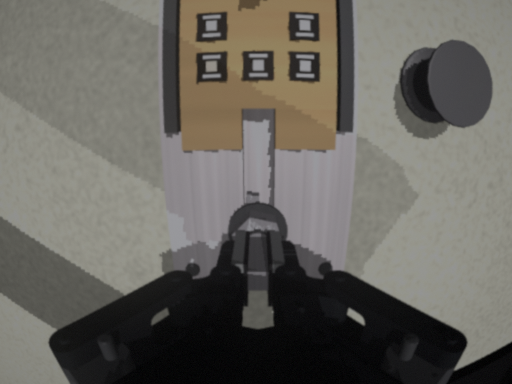

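The scene view shows the square end gripped, and in the wrist view the slot runs straight up the picture (243–272), so the tool is aligned with it. Turning clockwise seen from above, which is +tool z.

```bash
python3 -m creep '[{"linear":[0,0,0],"delta_rot":[0,0,0.13],"jaw":1},{"linear":[0,0,0],"delta_rot":[0,0,0.13],"jaw":1},{"linear":[0,0,0],"delta_rot":[0,0,0.13],"jaw":1},{"linear":[0,0,0],"delta_rot":[0,0,0.13],"jaw":1}]'
python3 -c "
from h import *
st()"
python3 -m creep '[{"linear":[0,0,0],"delta_rot":[0,0,0.13],"jaw":1},{"linear":[0,0,0],"delta_rot":[0,0,0.13],"jaw":1},{"linear":[0,0,0],"delta_rot":[0,0,0.13],"jaw":1},{"linear":[0,0,0],"delta_rot":[0,0,0.13],"jaw":1},{"linear":[0,0,0],"delta_rot":[0,0,0.13],"jaw":1},{"linear":[0,0,0],"delta_rot":[0,0,0.13],"jaw":1},{"linear":[0,0,0],"delta_rot":[0,0,0.13],"jaw":1}]'
python3 -c "
from h import *
st()
goto([.6315,-.2711,.059],frame(-up,-sx),1)"
```

```text
clock: 20.45
tcp_pos: [0.6322, -0.2711, 0.0591]
orientation: [-3.141, -0.001, -0.401]
wrist_force: [0.9, 0.2, -0.8]
gripper_width: 0.0092
t 20.45 p [ 0.6322 -0.2711  0.0591] o [-3.141e+00 -1.000e-03 -4.010e-01] q [-0.41  0.48  0.05  1.14  0.    1.57] F [ 0.9  0.2 -0.8] M [-0.02 -0.28  0.02] w 0.0092
clock: 21.15
tcp_pos: [0.6321, -0.2714, 0.0591]
orientation: [-3.141, -0.001, -1.311]
wrist_force: [0.4, -1.7, -1.1]
gripper_width: 0.0088
t 21.15 p [ 0.6321 -0.2714  0.0591] o [-3.141e+00 -1.000e-03 -1.311e+00] q [-0.41  0.48  0.05  1.14 -0.    2.48] F [ 0.4 -1.7 -1.1] M [-0.2 -0.1  0. ] w 0.0088
1 lin [-0.00043, 0.0005, 8e-05] | 0.7 mm rot [-0.00114, -0.00101, 0.13544] 7.76 deg
```

```bash
python3 -m creep '[{"linear":[0,0.0003,0],"delta_rot":[0,0,0.07],"jaw":1},{"linear":[0,0.0002,0],"delta_rot":[0,0,0.065],"jaw":1},{"linear":[0,0,0],"delta_rot":[0,0,0],"jaw":1}]'
python3 -c "
from h import *
st()
look('scene',[],save='s15.png')
im=cv2.imread('pics/s15.png')[175:275,140:268]
cv2.imwrite('pics/s15c.png',cv2.resize(cv2.convertScaleAbs(im,alpha=1.5),None,fx=6,fy=6,interpolation=0))
goto(NOT+up*.059,frame(-up,-sx),8)"
```

```text
clock: 21.45
tcp_pos: [0.6322, -0.2716, 0.0591]
orientation: [-3.139, -0.001, -1.441]
wrist_force: [2.4, -0.9, -1.8]
gripper_width: 0.0087
t 21.45 p [ 0.6322 -0.2716  0.0591] o [-3.139e+00 -1.000e-03 -1.441e+00] q [-0.41  0.47  0.05  1.14  0.    2.61] F [ 2.4 -0.9 -1.8] M [-0.37 -0.74  0.06] w 0.0087
8 lin [-0.00806, 3e-05, 2e-05] | 8.1 mm rot [-0.00027, -0.00015, 0.00089] 0.05 deg
```

View pics/s15c.png

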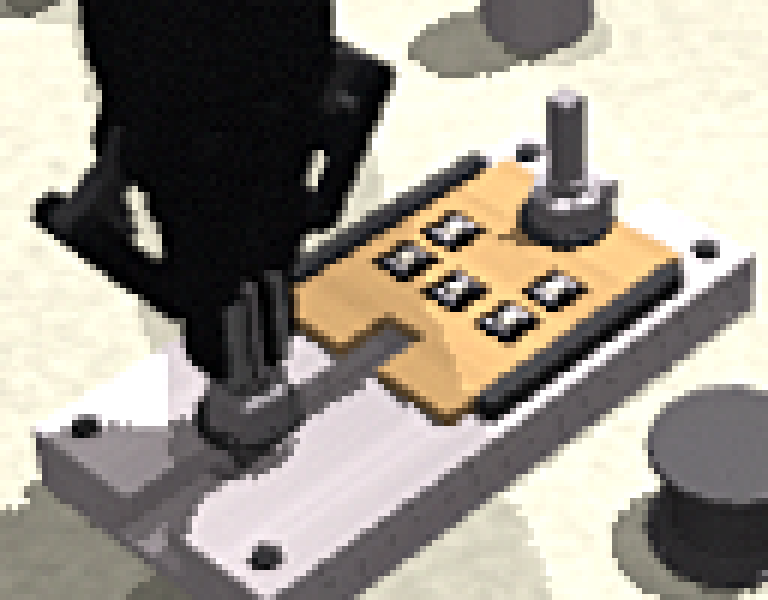

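```bash
python3 -m creep '[{"linear":[-0.004,-0.0004,0],"delta_rot":[0,0,0],"jaw":1},{"linear":[-0.007,0,0],"delta_rot":[0,0,0],"jaw":1},{"linear":[-0.007,0,0],"delta_rot":[0,0,0],"jaw":1}]'
python3 -c "
from h import *
st()
goto(NOT+up*.059,frame(-up,-sx),8)"
```

```text
clock: 21.8
tcp_pos: [0.6297, -0.2531, 0.0591]
orientation: [-3.14, -0.001, -1.441]
wrist_force: [3.4, -2.8, -1.1]
gripper_width: 0.0088
t 21.8 p [ 0.6297 -0.2531  0.0591] o [-3.140e+00 -1.000e-03 -1.441e+00] q [-0.38  0.46  0.02  1.14 -0.    2.63] F [ 3.4 -2.8 -1.1] M [-0.77 -0.92  0.08] w 0.0088
8 lin [-0.00572, 4e-05, 1e-05] | 5.7 mm rot [-0.00019, -0.00012, 0.00077] 0.05 deg
```

```bash
python3 -m creep '[{"linear":[-0.006,-0.0003,0],"delta_rot":[0,0,0],"jaw":1},{"linear":[-0.006,-0.0002,0],"delta_rot":[0,0,0],"jaw":1},{"linear":[-0.006,0,0],"delta_rot":[0,0,0],"jaw":1},{"linear":[-0.006,0,0],"delta_rot":[0,0,0],"jaw":1}]'
python3 -c "
from h import *
st()
goto(NOT+up*.059,frame(-up,-sx),8)
look('scene',[],save='s16.png')
im=cv2.imread('pics/s16.png')[175:275,140:268]
cv2.imwrite('pics/s16c.png',cv2.resize(cv2.convertScaleAbs(im,alpha=1.5),None,fx=6,fy=6,interpolation=0))
"
```

```text
clock: 22.2
tcp_pos: [0.6268, -0.229, 0.059]
orientation: [-3.141, -0.001, -1.441]
wrist_force: [2.4, -3.1, 1.0]
gripper_width: 0.0088
t 22.2 p [ 0.6268 -0.229   0.059 ] o [-3.141e+00 -1.000e-03 -1.441e+00] q [-0.35  0.44 -0.01  1.13 -0.    2.66] F [ 2.4 -3.1  1. ] M [-0.9  -0.79  0.04] w 0.0088
8 lin [-0.00269, 5e-05, 0.0] | 2.7 mm rot [-9e-05, -9e-05, 0.00074] 0.04 deg
```

View pics/s16c.png

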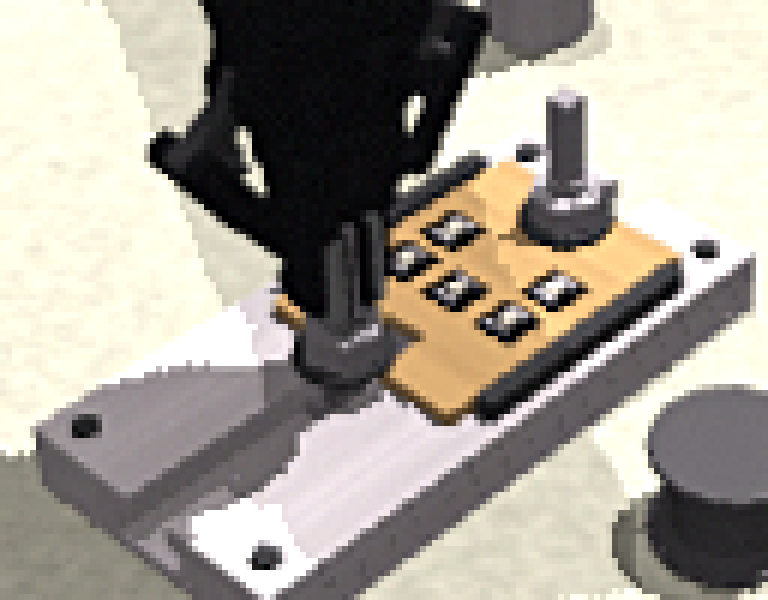

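```bash
python3 -m creep '[{"linear":[-0.0045,-0.0002,0],"delta_rot":[0,0,0],"jaw":1},{"linear":[-0.0045,0,0],"delta_rot":[0,0,0],"jaw":1},{"linear":[-0.0045,0,0],"delta_rot":[0,0,0],"jaw":1},{"linear":[-0.0045,0,0],"delta_rot":[0,0,0],"jaw":1}]'
python3 -m creep '[{"linear":[-0.0015,0,0],"delta_rot":[0,0,0],"jaw":1},{"linear":[-0.001,0,0],"delta_rot":[0,0,0],"jaw":1}]'
python3 -m creep '[{"linear":[-0.001,0,0],"delta_rot":[0,0,0],"jaw":1},{"linear":[0,0,0],"delta_rot":[0,0,0],"jaw":1}]'
python3 -c "
from h import *
st()
goto(NOT+up*.059,frame(-up,-sx),1)
look('top',['notch','bolt_end','board'],save='t17.png')
look('scene',['notch','board','fixture'],save='s17.png')
im=cv2.imread('pics/t17.png')[110:230,270:430]
cv2.imwrite('pics/t17c.png',cv2.resize(cv2.convertScaleAbs(im,alpha=1.8),None,fx=5,fy=5,interpolation=2))
im=cv2.imread('pics/s17.png')[175:275,140:268]
cv2.imwrite('pics/s17c.png',cv2.resize(cv2.convertScaleAbs(im,alpha=1.5),None,fx=6,fy=6,interpolation=0))
"
```

```text
clock: 22.65
tcp_pos: [0.6246, -0.2116, 0.059]
orientation: [-3.141, -0.001, -1.441]
wrist_force: [2.8, -4.6, 3.2]
gripper_width: 0.009
clock: 22.85
tcp_pos: [0.6243, -0.2091, 0.059]
orientation: [-3.141, -0.001, -1.441]
wrist_force: [3.0, -5.1, 4.3]
gripper_width: 0.009
clock: 23.05
tcp_pos: [0.6242, -0.2083, 0.059]
orientation: [-3.141, -0.001, -1.441]
wrist_force: [2.6, -3.5, 4.9]
gripper_width: 0.0088
t 23.05 p [ 0.6242 -0.2083  0.059 ] o [-3.141e+00 -1.000e-03 -1.441e+00] q [-0.32  0.42 -0.03  1.12 -0.    2.69] F [ 2.6 -3.5  4.9] M [-1.15 -0.48 -0.02] w 0.0088
1 lin [-0.00064, 0.00051, 1e-05] | 0.8 mm rot [-0.00075, -0.00059, 0.00562] 0.33 deg
top call notch 0.56 [ 0.6268 -0.2074  0.0296] [351. 178.]
top call bolt_end 0.63 [0.6845 0.0751 0.0076] [205. 155.]
top call bolt_end 0.53 [ 0.6187 -0.2036  0.089 ] [357. 179.]
top call bolt_end 0.27 [ 0.7502 -0.1575  0.0047] [320. 120.]
top call board 0.7 [ 0.6163 -0.1614  0.0262] [326. 185.]
scene call notch 0.91 [ 0.6228 -0.2121  0.0309] [203. 231.]
scene call board 0.91 [ 0.6208 -0.1625  0.0227] [221. 224.]
scene call fixture 0.73 [ 0.618  -0.1988  0.0028] [207. 238.]
scene call fixture 0.62 [ 0.6243 -0.2013  0.0448] [207. 225.]
```

View pics/s17c.png

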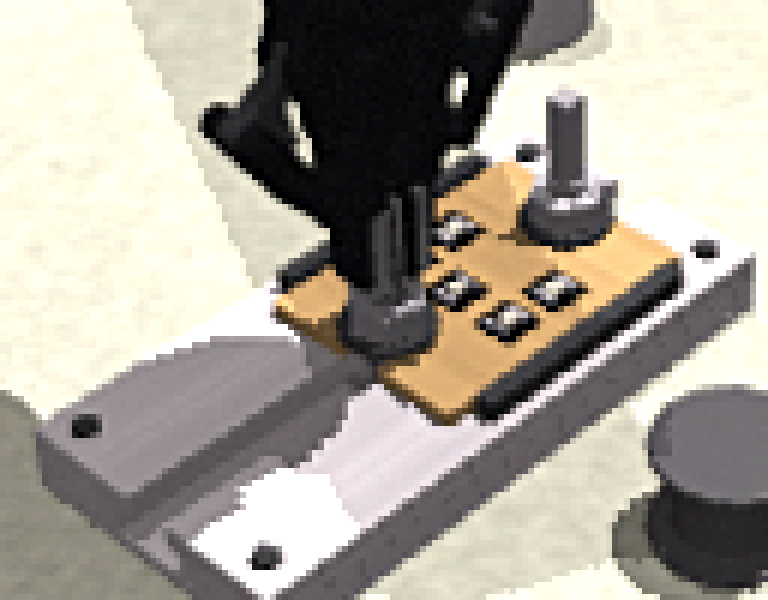

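View pics/t17c.png

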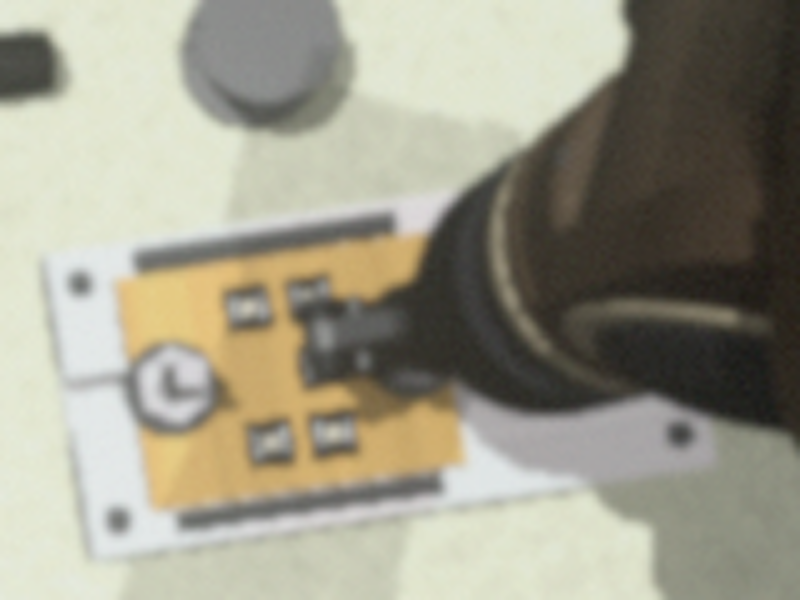

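```bash
python3 -m creep '[{"linear":[-0.001,-0.0003,0],"delta_rot":[0,0,0],"jaw":1},{"linear":[0,0,0],"delta_rot":[0,0,0],"jaw":1}]'
python3 -m creep '[{"linear":[-0.001,0,0],"delta_rot":[0,0,0],"jaw":1},{"linear":[0,0,0],"delta_rot":[0,0,0],"jaw":1}]'
python3 -m creep '[{"linear":[-0.001,0,0],"delta_rot":[0,0,0],"jaw":1},{"linear":[0,0,0],"delta_rot":[0,0,0],"jaw":1}]'
python3 -c "
from h import *
st()"
```

```text
clock: 23.65
tcp_pos: [0.6242, -0.2075, 0.059]
orientation: [-3.141, -0.001, -1.442]
wrist_force: [2.0, -4.9, 4.9]
gripper_width: 0.0091
clock: 23.85
tcp_pos: [0.6241, -0.2065, 0.059]
orientation: [-3.141, -0.001, -1.442]
wrist_force: [1.3, -4.9, 4.2]
gripper_width: 0.0088
clock: 24.05
tcp_pos: [0.624, -0.2058, 0.059]
orientation: [-3.141, -0.001, -1.442]
wrist_force: [1.1, -6.2, 5.4]
gripper_width: 0.0087
t 24.05 p [ 0.624  -0.2058  0.059 ] o [-3.141e+00 -1.000e-03 -1.442e+00] q [-0.32  0.42 -0.03  1.12 -0.    2.69] F [ 1.1 -6.2  5.4] M [-1.5  -0.4  -0.01] w 0.0087
```

```bash
python3 -m creep '[{"linear":[-0.001,0,0],"delta_rot":[0,0,0],"jaw":1},{"linear":[0,0,0],"delta_rot":[0,0,0],"jaw":1}]'
python3 -m creep '[{"linear":[-0.001,0,0],"delta_rot":[0,0,0],"jaw":1},{"linear":[0,0,0],"delta_rot":[0,0,0],"jaw":1}]'
python3 -c "
from h import *
st()
look('scene',['notch','board','bolt'],save='s18.png')
look('wrist',['notch','board','bolt_end'],save='w18.png')
im=cv2.imread('pics/s18.png')[175:275,140:268]
cv2.imwrite('pics/s18c.png',cv2.resize(cv2.convertScaleAbs(im,alpha=1.5),None,fx=6,fy=6,interpolation=0))
"
```

```text
clock: 24.25
tcp_pos: [0.6239, -0.2048, 0.059]
orientation: [-3.141, -0.002, -1.442]
wrist_force: [1.6, -6.4, 6.1]
gripper_width: 0.0087
clock: 24.45
tcp_pos: [0.6237, -0.2039, 0.059]
orientation: [-3.141, -0.002, -1.442]
wrist_force: [0.6, -5.5, 4.6]
gripper_width: 0.0086
t 24.45 p [ 0.6237 -0.2039  0.059 ] o [-3.141e+00 -2.000e-03 -1.442e+00] q [-0.32  0.42 -0.04  1.12 -0.    2.7 ] F [ 0.6 -5.5  4.6] M [-1.55 -0.4   0.04] w 0.0086
scene call notch 0.57 [ 0.6212 -0.2088  0.0328] [204. 230.]
scene call notch 0.34 [ 0.4625 -0.0097  0.0017] [230. 178.]
scene call board 0.69 [ 0.616  -0.1601  0.0218] [220. 223.]
scene call bolt 0.71 [ 0.6175 -0.2036  0.0018] [205. 239.]
scene call bolt 0.54 [0.6146 0.0318 0.0228] [282. 191.]
wrist call board 0.96 [ 0.6168 -0.1545  0.026 ] [182. 224.]
wrist call bolt_end 0.96 [ 0.6207 -0.2049  0.0945] [260. 290.]
```

View pics/s18c.png

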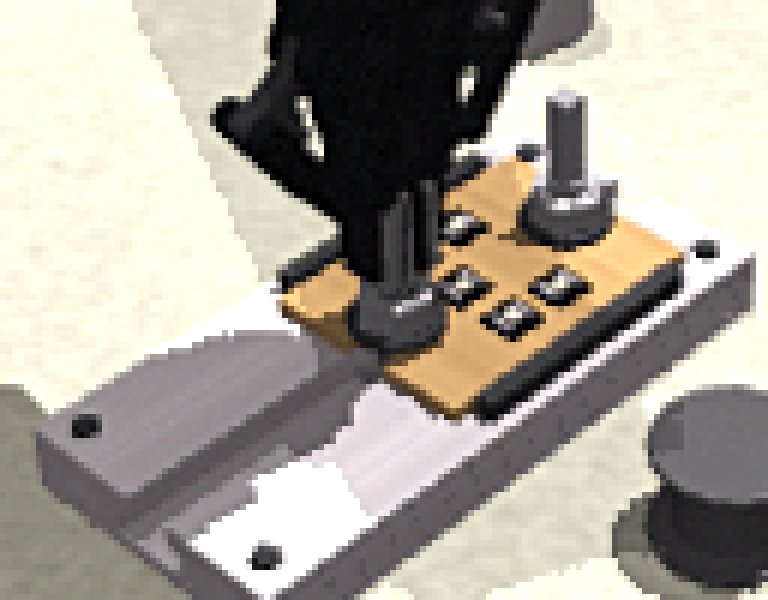

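View pics/w18.png

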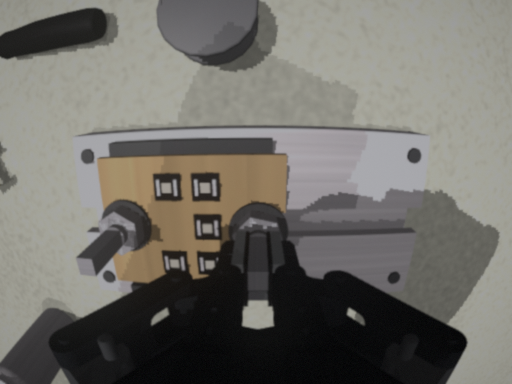

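The carrier seems to have moved a little: its module at 6× crop (457,290) is now at (462,285). I'll measure that.

```bash
python3 -c "
from h import *
a=cv2.imread('pics/scene0.png',0)
for n in('s14','s16','s17','s18'):
  b=cv2.imread(f'pics/{n}.png',0)
  out=[]
  for (u,v) in((224,229),(233,222)): # modules
    u0,v0=u-5,v-5
    t=cv2.resize(a[v0:v0+10,u0:u0+10],None,fx=8,fy=8,interpolation=2); w_=cv2.resize(b[v0-4:v0+14,u0-4:u0+14],None,fx=8,fy=8,interpolation=2)
    r=cv2.matchTemplate(w_,t,cv2.TM_CCOEFF_NORMED);_,m,_,l=cv2.minMaxLoc(r);out.append(((np.array(l)-32)/8,round(m,2)))
  # reference: plate hole
  print(n,out)
T,K=campose('scene')
print('px per mm along slot',(proj('scene',T,K,PC+.03*sx+.02*sj+up*.035)-proj('scene',T,K,PC+.029*sx+.02*sj+up*.035)))
"
```

```text
s14 [(array([0., 0.]), 1.0), (array([0., 0.]), 0.99)]
s16 [(array([0., 0.]), 0.99), (array([0., 0.]), 0.99)]
s17 [(array([0., 0.]), 1.0), (array([0., 0.]), 0.97)]
s18 [(array([ 0.75, -0.5 ]), 0.93), (array([ 0.625, -0.5  ]), 0.89)]
px per mm along slot [ 0.32711913 -0.21616895]
```

The carrier was unmoved up to the s17 picture and was then pushed about 2.2 mm. I overran its stop. I'll bring the bolt back 4 mm to the notch point, let go, and nudge the carrier back by its far edge.

```bash
python3 -m creep '[{"linear":[0.0021,0,0],"delta_rot":[0,0,0],"jaw":1},{"linear":[0.0021,0,0],"delta_rot":[0,0,0],"jaw":1},{"linear":[0,0,0],"delta_rot":[0,0,0],"jaw":1}]'
python3 -c "
from h import *
st()"
```

```text
clock: 25.15
tcp_pos: [0.6239, -0.205, 0.059]
orientation: [-3.141, 0.005, -1.44]
wrist_force: [-0.1, 3.2, 9.4]
gripper_width: 0.0092
t 25.15 p [ 0.6239 -0.205   0.059 ] o [-3.141  0.005 -1.44 ] q [-0.32  0.42 -0.03  1.12  0.01  2.69] F [-0.1  3.2  9.4] M [ 0.93 -0.03 -0.03] w 0.0092
```

```bash
python3 -m creep '[{"linear":[0.0015,0,-0.0002],"delta_rot":[0,0,0],"jaw":1},{"linear":[0.0015,0,0],"delta_rot":[0,0,0],"jaw":1},{"linear":[0,0,0],"delta_rot":[0,0,0],"jaw":1}]'
python3 -c "
from h import *
st()"
```

```text
clock: 25.45
tcp_pos: [0.6242, -0.2069, 0.059]
orientation: [-3.141, 0.007, -1.44]
wrist_force: [0.7, 6.2, 9.1]
gripper_width: 0.0088
t 25.45 p [ 0.6242 -0.2069  0.059 ] o [-3.141  0.007 -1.44 ] q [-0.32  0.42 -0.03  1.12  0.01  2.69] F [0.7 6.2 9.1] M [ 1.63 -0.    0.02] w 0.0088
```

```bash
python3 -m creep '[{"linear":[0,0,-0.001],"delta_rot":[0,0,0],"jaw":1},{"linear":[0.001,0,-0.0005],"delta_rot":[0,0,0],"jaw":1},{"linear":[0,0,0],"delta_rot":[0,0,0],"jaw":1}]'
python3 -c "
from h import *
st()
look('scene',[],save='s19.png')
im=cv2.imread('pics/s19.png')[175:275,140:268]
cv2.imwrite('pics/s19c.png',cv2.resize(cv2.convertScaleAbs(im,alpha=1.5),None,fx=6,fy=6,interpolation=0))"
```

```text
clock: 25.75
tcp_pos: [0.6244, -0.2104, 0.0593]
orientation: [3.141, 0.002, -1.441]
wrist_force: [4.0, 2.0, -1.3]
gripper_width: 0.0091
t 25.75 p [ 0.6244 -0.2104  0.0593] o [ 3.141e+00  2.000e-03 -1.441e+00] q [-0.33  0.42 -0.03  1.12  0.    2.69] F [ 4.   2.  -1.3] M [ 0.58 -0.69 -0.02] w 0.0091
```

View pics/s19c.png

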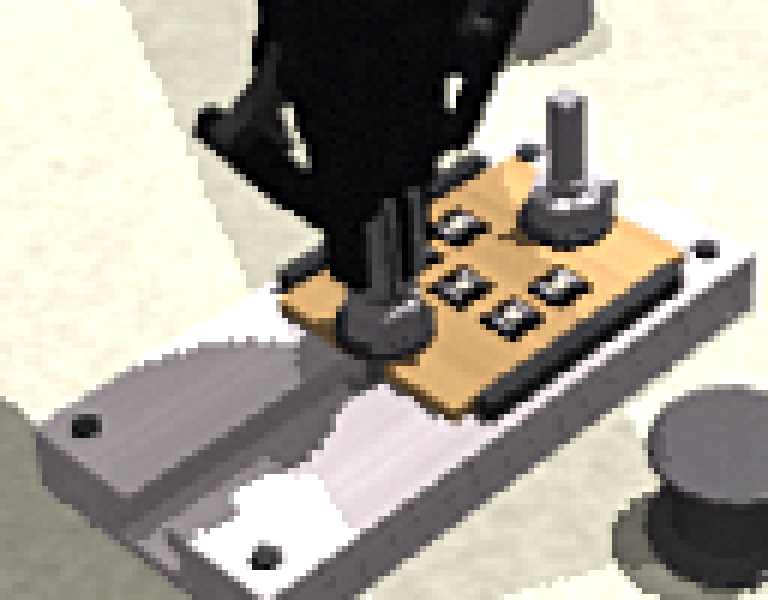

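```bash
python3 -m creep '[{"linear":[0,0,0],"delta_rot":[0,0,0],"jaw":0.2},{"linear":[0,0,0],"delta_rot":[0,0,0],"jaw":0.2},{"linear":[0,0,0],"delta_rot":[0,0,0],"jaw":0.2},{"linear":[0,0,-0.01],"delta_rot":[0,0,0],"jaw":0.2},{"linear":[0,0,-0.02],"delta_rot":[0,0,0],"jaw":0.2},{"linear":[0,0,-0.025],"delta_rot":[0,0,0],"jaw":0.2},{"linear":[0,0,-0.025],"delta_rot":[0,0,0],"jaw":1}]'
python3 -c "
from h import *
st()
goto(PC+.140*sx+.032*sj+up*.139,frame(-up,-sx),6)
look('wrist',['bolt_end','notch','board','nut_mid'],save='w20.png')"
```

```text
clock: 26.5
tcp_pos: [0.6245, -0.2113, 0.142]
orientation: [-3.141, -0.0, -1.441]
wrist_force: [0.2, 0.6, 0.3]
gripper_width: 0.0209
t 26.5 p [ 0.6245 -0.2113  0.142 ] o [-3.141 -0.    -1.441] q [-0.33  0.39  0.11  1.29 -0.    2.69] F [0.2 0.6 0.3] M [-0.    0.01  0.01] w 0.0209
6 lin [-0.02577, -0.00534, 0.0005] | 26.3 mm rot [-6e-05, -6e-05, 0.00093] 0.05 deg
wrist call bolt_end 0.97 [0.6893 0.0754 0.0055] [ 22. 101.]
wrist call bolt_end 0.73 [ 0.6229 -0.2121  0.0893] [259. 215.]
wrist call bolt_end 0.66 [ 0.6227 -0.2053  0.033 ] [251. 191.]
wrist call notch 0.65 [ 0.6229 -0.2076  0.0341] [254. 192.]
wrist call board 0.8 [ 0.6206 -0.156   0.028 ] [197. 185.]
wrist call nut_mid 0.69 [ 0.625  -0.211   0.0468] [258. 194.]
wrist call nut_mid 0.27 [ 0.6281 -0.2043  0.0369] [250. 187.]
```

View pics/w20.png

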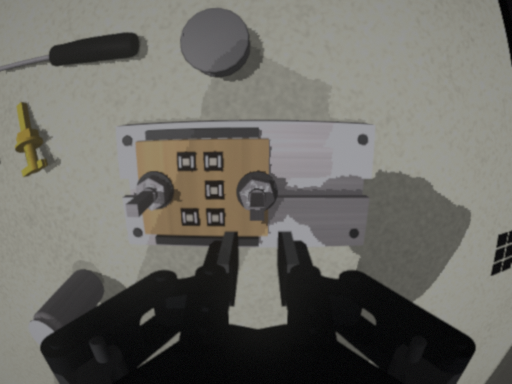

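```bash
python3 -m creep '[{"linear":[-0.0258,-0.0053,0],"delta_rot":[0,0,0],"jaw":1},{"linear":[-0.0258,-0.0053,0],"delta_rot":[0,0,0],"jaw":1},{"linear":[-0.0258,-0.0053,0],"delta_rot":[0,0,0],"jaw":1},{"linear":[-0.0258,-0.0053,0],"delta_rot":[0,0,0],"jaw":1},{"linear":[-0.0258,-0.0053,0],"delta_rot":[0,0,0],"jaw":1},{"linear":[-0.0258,-0.0053,0],"delta_rot":[0,0,0],"jaw":1}]'
python3 -c "
from h import *
st()
goto(PC+.130*sx+.032*sj+up*.030,frame(-up,-sx),6)
look('top',[],save='t21.png')
im=cv2.imread('pics/t21.png')[110:230,240:400]
cv2.imwrite('pics/t21c.png',cv2.resize(cv2.convertScaleAbs(im,alpha=1.8),None,fx=5,fy=5,interpolation=2))
look('wrist',[],save='w21.png')"
```

```text
clock: 27.35
tcp_pos: [0.6354, -0.0525, 0.1388]
orientation: [3.139, 0.0, -1.441]
wrist_force: [0.7, 0.9, -0.5]
gripper_width: 0.0001
t 27.35 p [ 0.6354 -0.0525  0.1388] o [ 3.139  0.    -1.441] q [-0.08  0.35  0.05  1.27 -0.    2.93] F [ 0.7  0.9 -0.5] M [ 0.02 -0.03  0.01] w 0.0001
6 lin [0.00193, -0.0002, 0.01814] | 18.2 mm rot [0.00035, 6e-05, 0.00095] 0.06 deg
```

View pics/t21c.png

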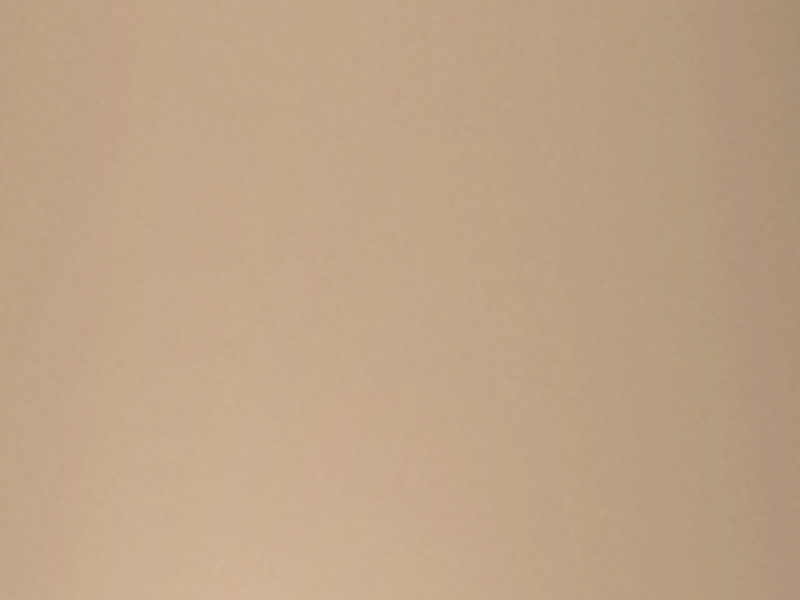

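View pics/w21.png

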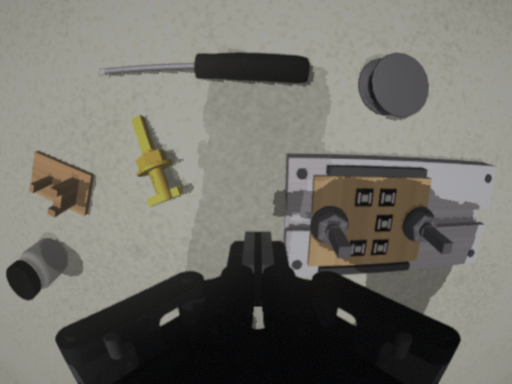

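```bash
python3 -m creep '[{"linear":[0,0,0.02],"delta_rot":[0,0,0],"jaw":1},{"linear":[0,0,0.02],"delta_rot":[0,0,0],"jaw":1},{"linear":[0,0,0.02],"delta_rot":[0,0,0],"jaw":1},{"linear":[0,0,0.02],"delta_rot":[0,0,0],"jaw":1},{"linear":[0,0,0.02],"delta_rot":[0,0,0],"jaw":1},{"linear":[0.004,0,0.0095],"delta_rot":[0,0,0],"jaw":1},{"linear":[0.006,0,0],"delta_rot":[0,0,0],"jaw":1}]'
python3 -c "
from h import *
st()
s=sensors.get_state();print('plate x',(s['tcp_pos']-PC)@sx,(s['tcp_pos']-PC)@sj)
look('scene',[],save='s22.png')
im=cv2.imread('pics/s22.png')[155:275,160:290]
cv2.imwrite('pics/s22c.png',cv2.resize(cv2.convertScaleAbs(im,alpha=1.5),None,fx=5,fy=5,interpolation=0))"
```

```text
clock: 28.15
tcp_pos: [0.636, -0.064, 0.0287]
orientation: [3.138, 0.001, -1.441]
wrist_force: [-0.9, -0.1, -0.8]
gripper_width: 0.0
t 28.15 p [ 0.636  -0.064   0.0287] o [ 3.138e+00  1.000e-03 -1.441e+00] q [-0.1   0.41 -0.12  1.05 -0.    2.91] F [-0.9 -0.1 -0.8] M [0.02 0.03 0.02] w 0.0
plate x 0.1300643324334866 0.030057744956458
```

View pics/s22c.png

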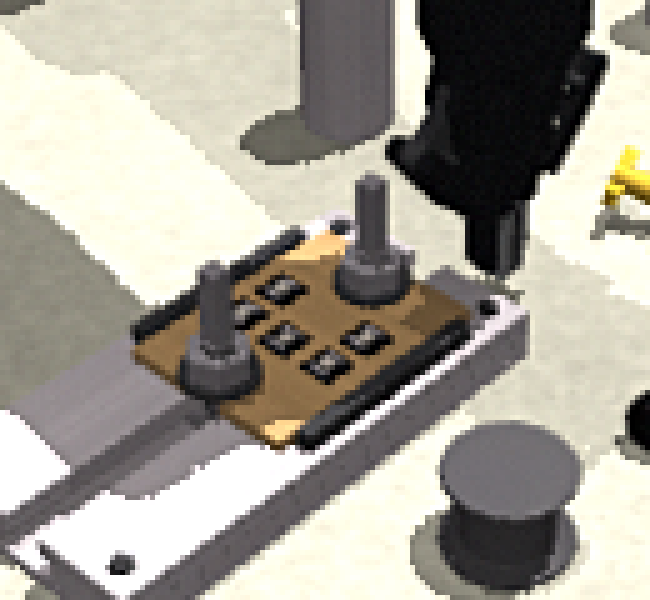

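```bash
cat >> h.py <<'E'
def shift(name):
    "carrier shift along +x of plate in mm from scene picture"
    a=cv2.imread('pics/scene0.png',0);b=cv2.imread('pics/'+name,0)
    a=cv2.Canny(cv2.resize(a,None,fx=1,fy=1),60,150)*0+a
    for (u,v) in((224,229),(233,222),(206,219),(215,213)):
        u0,v0=u-5,v-5
        t=cv2.resize(a[v0:v0+10,u0:u0+10],None,fx=8,fy=8,interpolation=2); w_=cv2.resize(b[v0-4:v0+14,u0-4:u0+14],None,fx=8,fy=8,interpolation=2)
        r=cv2.matchTemplate(w_,t,cv2.TM_CCOEFF_NORMED);_,m,_,l=cv2.minMaxLoc(r);d=(np.array(l)-32)/8
        print('mod',(u,v),d,round(m,2),'mm',round(float(d@[.327,-.216]/(.327**2+.216**2)),2))
E
python3 -m creep '[{"linear":[0.005,0.001,0],"delta_rot":[0,0,0],"jaw":1},{"linear":[0.005,0.001,0],"delta_rot":[0,0,0],"jaw":1},{"linear":[0.004,0,0],"delta_rot":[0,0,0],"jaw":1},{"linear":[0,0,0],"delta_rot":[0,0,0],"jaw":1}]'
python3 -c "
from h import *
st()
s=sensors.get_state();print('plate x',(s['tcp_pos']-PC)@sx,(s['tcp_pos']-PC)@sj)
shift('s22.png')
look('scene',[],save='s23.png');shift('s23.png')
im=cv2.imread('pics/s23.png')[155:275,160:290]
cv2.imwrite('pics/s23c.png',cv2.resize(cv2.convertScaleAbs(im,alpha=1.5),None,fx=5,fy=5,interpolation=0))"
```

```text
clock: 28.6
tcp_pos: [0.6379, -0.0784, 0.0316]
orientation: [-3.14, -0.0, -1.442]
wrist_force: [1.4, -0.1, 1.0]
gripper_width: 0.0002
t 28.6 p [ 0.6379 -0.0784  0.0316] o [-3.14  -0.    -1.442] q [-0.12  0.41 -0.11  1.05 -0.    2.89] F [ 1.4 -0.1  1. ] M [ 0.02 -0.01 -0.01] w 0.0002
plate x 0.11557796689595677 0.030114290244172826
mod (224, 229) [ 0.75 -0.5 ] 0.92 mm 2.3
mod (233, 222) [ 0.75 -0.5 ] 0.92 mm 2.3
mod (206, 219) [ 0.875 -0.625] 0.62 mm 2.74
mod (215, 213) [ 0.75  -0.625] 0.93 mm 2.48
mod (224, 229) [ 0.75 -0.5 ] 0.92 mm 2.3
mod (233, 222) [ 0.75  -0.625] 0.91 mm 2.48
mod (206, 219) [ 1.    -0.625] 0.62 mm 3.01
mod (215, 213) [ 0.875 -0.625] 0.78 mm 2.74
```

View pics/s23c.png

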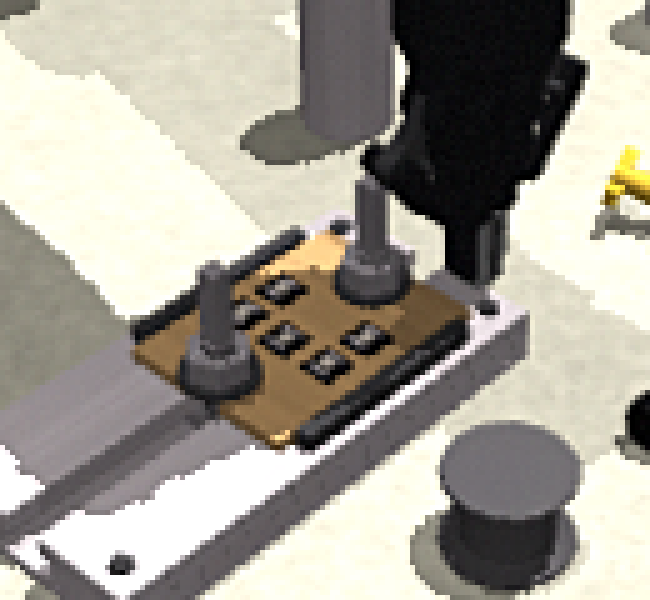

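```bash
python3 -m creep '[{"linear":[0.002,0,0.0015],"delta_rot":[0,0,0],"jaw":1},{"linear":[0.002,0,0],"delta_rot":[0,0,0],"jaw":1},{"linear":[0,0,0],"delta_rot":[0,0,0],"jaw":1}]'
python3 -c "
from h import *
st()
s=sensors.get_state();print('plate x',(s['tcp_pos']-PC)@sx,(s['tcp_pos']-PC)@sj)
look('scene',[],save='s24.png');shift('s24.png')
im=cv2.imread('pics/s24.png')[195:235,220:275]
cv2.imwrite('pics/s24c.png',cv2.resize(cv2.convertScaleAbs(im,alpha=2),None,fx=12,fy=12,interpolation=0))"
```

```text
clock: 28.95
tcp_pos: [0.638, -0.0817, 0.0293]
orientation: [-3.141, -0.0, -1.441]
wrist_force: [-0.1, 0.8, -0.0]
gripper_width: -0.0001
t 28.95 p [ 0.638  -0.0817  0.0293] o [-3.141 -0.    -1.441] q [-0.13  0.41 -0.11  1.05 -0.    2.88] F [-0.1  0.8 -0. ] M [-0.04  0.06 -0.02] w -0.0001
plate x 0.11225448745527258 0.02980430903518279
mod (224, 229) [ 0.75 -0.5 ] 0.92 mm 2.3
mod (233, 222) [ 0.75  -0.625] 0.9 mm 2.48
mod (206, 219) [ 1.    -0.625] 0.62 mm 3.01
mod (215, 213) [ 0.625 -0.5  ] 0.77 mm 2.03
```

View pics/s24c.png

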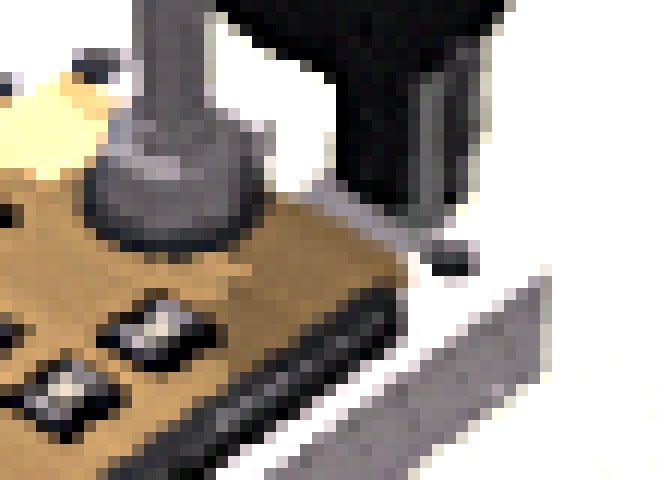

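```bash
python3 -m creep '[{"linear":[0.002,0,0],"delta_rot":[0,0,0],"jaw":1},{"linear":[0.002,0,0],"delta_rot":[0,0,0],"jaw":1},{"linear":[0,0,0],"delta_rot":[0,0,0],"jaw":1}]'
python3 -c "
from h import *
st()
look('scene',[],save='s25.png');shift('s25.png')
im=cv2.imread('pics/s25.png')[195:235,220:275]
cv2.imwrite('pics/s25c.png',cv2.resize(cv2.convertScaleAbs(im,alpha=2),None,fx=12,fy=12,interpolation=0))"
```

```text
clock: 29.3
tcp_pos: [0.6386, -0.0859, 0.0294]
orientation: [-3.141, -0.0, -1.441]
wrist_force: [0.6, -0.2, 0.4]
gripper_width: -0.0002
t 29.3 p [ 0.6386 -0.0859  0.0294] o [-3.141 -0.    -1.441] q [-0.13  0.41 -0.11  1.05 -0.    2.88] F [ 0.6 -0.2  0.4] M [-0.03  0.03 -0.01] w -0.0002
mod (224, 229) [ 0.75 -0.5 ] 0.92 mm 2.3
mod (233, 222) [ 0.75  -0.625] 0.88 mm 2.48
mod (206, 219) [ 0.875 -0.625] 0.62 mm 2.74
mod (215, 213) [ 0.75 -0.5 ] 0.79 mm 2.3
```

View pics/s25c.png

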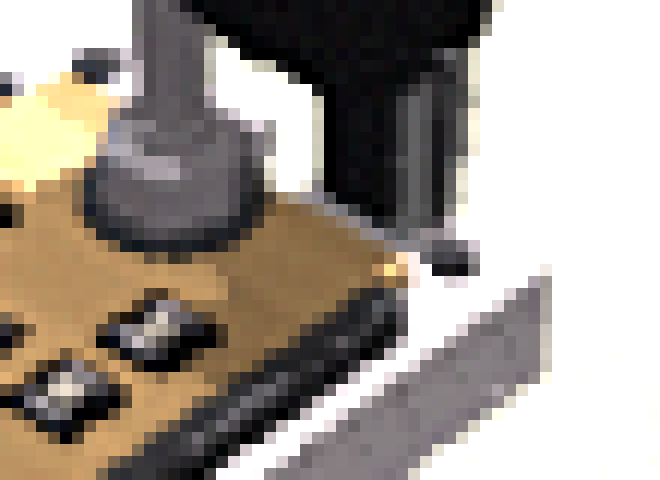

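```bash
python3 -m creep '[{"linear":[0.001,0,0],"delta_rot":[0,0,0],"jaw":1},{"linear":[0.001,0,0],"delta_rot":[0,0,0],"jaw":1},{"linear":[0,0,0],"delta_rot":[0,0,0],"jaw":1}]'
python3 -c "
from h import *
look('scene',[],save='s26.png');shift('s26.png')"
python3 -m creep '[{"linear":[0.001,0,0],"delta_rot":[0,0,0],"jaw":1},{"linear":[0,0,0],"delta_rot":[0,0,0],"jaw":1}]'
python3 -c "
from h import *
look('scene',[],save='s27.png');shift('s27.png')"
```

```text
clock: 29.65
tcp_pos: [0.6388, -0.0877, 0.0294]
orientation: [-3.141, -0.0, -1.441]
wrist_force: [-0.2, -0.8, -1.1]
gripper_width: -0.0002
mod (224, 229) [ 0.75 -0.5 ] 0.92 mm 2.3
mod (233, 222) [ 0.75  -0.625] 0.87 mm 2.48
mod (206, 219) [ 1.    -0.625] 0.62 mm 3.01
mod (215, 213) [ 0.75 -0.5 ] 0.79 mm 2.3
clock: 29.9
tcp_pos: [0.6389, -0.0886, 0.0294]
orientation: [-3.141, -0.0, -1.441]
wrist_force: [0.2, -0.5, 0.2]
gripper_width: 0.0002
mod (224, 229) [ 0.75 -0.5 ] 0.92 mm 2.3
mod (233, 222) [ 0.75  -0.625] 0.87 mm 2.48
mod (206, 219) [ 1.    -0.625] 0.62 mm 3.01
mod (215, 213) [ 0.75 -0.5 ] 0.8 mm 2.3
```

```bash
python3 -m creep '[{"linear":[0.001,0,0],"delta_rot":[0,0,0],"jaw":1},{"linear":[0,0,0],"delta_rot":[0,0,0],"jaw":1}]'
python3 -c "
from h import *
look('scene',[],save='s28.png');shift('s28.png')"
python3 -m creep '[{"linear":[0.001,0,0],"delta_rot":[0,0,0],"jaw":1},{"linear":[0,0,0],"delta_rot":[0,0,0],"jaw":1}]'
python3 -c "
from h import *
look('scene',[],save='s29.png');shift('s29.png')
im=cv2.imread('pics/s29.png')[195:235,220:275]
cv2.imwrite('pics/s29c.png',cv2.resize(cv2.convertScaleAbs(im,alpha=2),None,fx=12,fy=12,interpolation=0))"
```

```text
clock: 30.15
tcp_pos: [0.639, -0.0896, 0.0294]
orientation: [-3.141, -0.0, -1.441]
wrist_force: [-0.5, -0.3, -0.4]
gripper_width: -0.0001
mod (224, 229) [ 0.75 -0.5 ] 0.92 mm 2.3
mod (233, 222) [ 0.75  -0.625] 0.86 mm 2.48
mod (206, 219) [ 1.    -0.625] 0.62 mm 3.01
mod (215, 213) [ 0.875 -0.5  ] 0.78 mm 2.57
clock: 30.4
tcp_pos: [0.6392, -0.0907, 0.0294]
orientation: [-3.141, -0.0, -1.441]
wrist_force: [-0.1, 0.9, 0.6]
gripper_width: 0.0
mod (224, 229) [ 0.75 -0.5 ] 0.92 mm 2.3
mod (233, 222) [ 0.75  -0.625] 0.86 mm 2.48
mod (206, 219) [ 1.    -0.625] 0.62 mm 3.01
mod (215, 213) [ 0.75 -0.5 ] 0.78 mm 2.3
```

View pics/s29c.png

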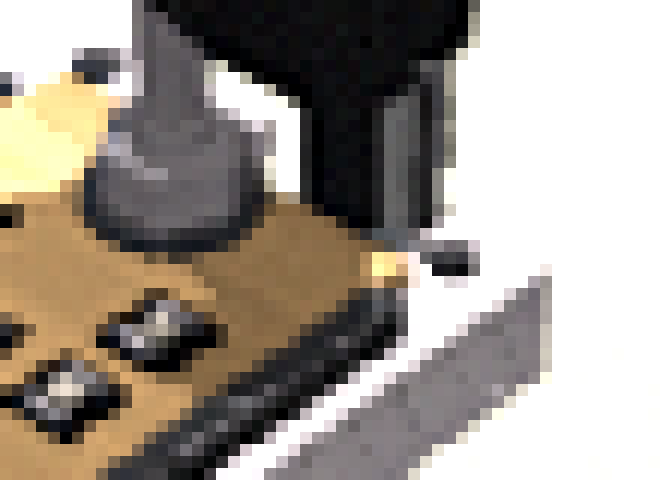

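```bash
python3 -m creep '[{"linear":[0.0015,0,0],"delta_rot":[0,0,0],"jaw":1},{"linear":[0,0,0],"delta_rot":[0,0,0],"jaw":1}]'
python3 -c "
from h import *
look('scene',[],save='s30.png');shift('s30.png')"
python3 -m creep '[{"linear":[0.0015,0,0],"delta_rot":[0,0,0],"jaw":1},{"linear":[0,0,0],"delta_rot":[0,0,0],"jaw":1}]'
python3 -c "
from h import *
look('scene',[],save='s31.png');shift('s31.png')
im=cv2.imread('pics/s31.png')[195:235,220:275]
cv2.imwrite('pics/s31c.png',cv2.resize(cv2.convertScaleAbs(im,alpha=2),None,fx=12,fy=12,interpolation=0))"
```

```text
clock: 30.65
tcp_pos: [0.6394, -0.092, 0.0294]
orientation: [-3.141, 0.0, -1.441]
wrist_force: [-0.6, 0.6, 0.4]
gripper_width: -0.0001
mod (224, 229) [ 0.5   -0.375] 0.93 mm 1.59
mod (233, 222) [ 0.625 -0.375] 0.87 mm 1.86
mod (206, 219) [ 0.75  -0.625] 0.6 mm 2.48
mod (215, 213) [ 0.625 -0.375] 0.78 mm 1.86
clock: 30.9
tcp_pos: [0.6396, -0.0936, 0.0294]
orientation: [-3.141, 0.0, -1.441]
wrist_force: [0.7, -0.1, -0.1]
gripper_width: -0.0001
mod (224, 229) [-0.125 -0.125] 0.96 mm -0.09
mod (233, 222) [ 0.    -0.125] 0.92 mm 0.18
mod (206, 219) [ 0.125 -0.375] 0.61 mm 0.79
mod (215, 213) [ 0.    -0.125] 0.77 mm 0.18
```

View pics/s31c.png

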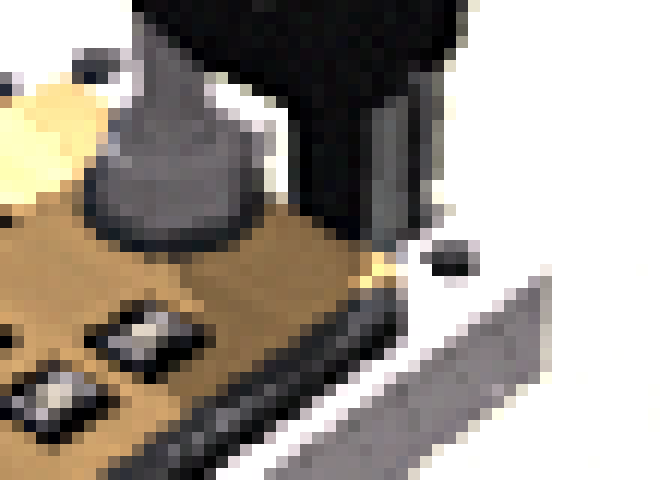

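The carrier is back to within about 0.2 mm (modules at 0±0.2). Now I'll back off and read the nut's orientation from the earlier wrist picture.

```bash
python3 -m creep '[{"linear":[-0.008,0,0],"delta_rot":[0,0,0],"jaw":1},{"linear":[-0.015,0,0],"delta_rot":[0,0,0],"jaw":1},{"linear":[-0.015,0,-0.005],"delta_rot":[0,0,0],"jaw":1},{"linear":[0,0,-0.03],"delta_rot":[0,0,0],"jaw":1},{"linear":[0,0,-0.04],"delta_rot":[0,0,0],"jaw":1},{"linear":[0,0,-0.04],"delta_rot":[0,0,0],"jaw":0}]'
python3 -c "
from h import *
st()
look('scene',[],save='s32.png');shift('s32.png')
im=cv2.imread('pics/w20.png')[165:225,225:295]
cv2.imwrite('pics/w20c.png',cv2.resize(cv2.convertScaleAbs(im,alpha=2),None,fx=9,fy=9,interpolation=2))
goto([.6245,-.2115,.15],frame(-up,sx),24)"
```

```text
clock: 31.55
tcp_pos: [0.6338, -0.0541, 0.1457]
orientation: [3.141, 0.0, -1.44]
wrist_force: [1.2, -0.3, -0.1]
gripper_width: 0.0134
t 31.55 p [ 0.6338 -0.0541  0.1457] o [ 3.141  0.    -1.44 ] q [-0.09  0.35  0.06  1.28  0.    2.93] F [ 1.2 -0.3 -0.1] M [ 0.03 -0.11 -0.01] w 0.0134
mod (224, 229) [-0.125 -0.125] 0.94 mm -0.09
mod (233, 222) [ 0.    -0.125] 0.94 mm 0.18
mod (206, 219) [ 0.125 -0.375] 0.61 mm 0.79
mod (215, 213) [ 0.   -0.25] 0.75 mm 0.35
24 lin [-0.00144, 0.01018, 0.00011] | 10.3 mm rot [0.00013, -0.00064, -0.1306] 7.48 deg
```

View pics/w20c.png

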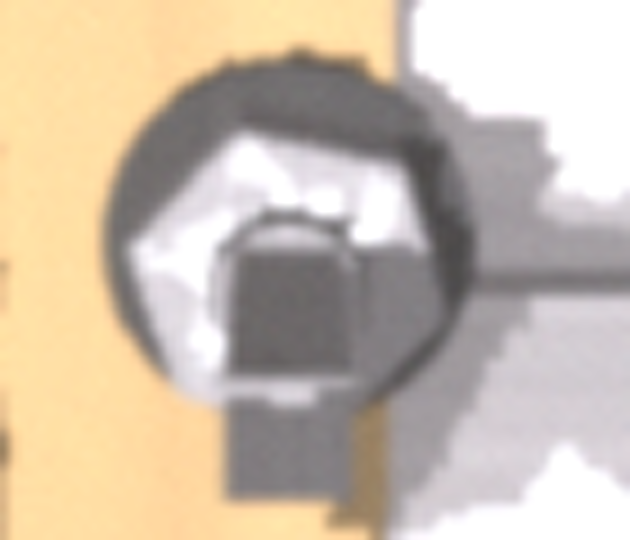

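The nut's flat normals lie at about −20°/+40° from the jaw axis in that crop. I'll move over the bolt and turn the wrist back 3.49 rad, so one grip covers the whole tightening.

```bash
python3 -c "
from h import *
goto([.6245,-.2115,.15],frame(-up,-sx),6)"
```

```text
6 lin [0.0257, 0.00537, 0.00065] | 26.3 mm rot [-0.00162, -0.00034, 0.00121] 0.12 deg
```

```bash
python3 -m creep '[{"linear":[0.0257,0.0054,-0.0005],"delta_rot":[0,0,0],"jaw":0},{"linear":[0.0257,0.0054,-0.0005],"delta_rot":[0,0,0],"jaw":0},{"linear":[0.0257,0.0054,-0.0005],"delta_rot":[0,0,0],"jaw":0},{"linear":[0.0257,0.0054,0],"delta_rot":[0,0,0],"jaw":0},{"linear":[0.0257,0.0054,0],"delta_rot":[0,0,0],"jaw":0},{"linear":[0.0257,0.0054,0],"delta_rot":[0,0,0],"jaw":0}]'
python3 -m creep '[{"linear":[0,0,0],"delta_rot":[0,0,-0.145],"jaw":0},{"linear":[0,0,0],"delta_rot":[0,0,-0.145],"jaw":0},{"linear":[0,0,0],"delta_rot":[0,0,-0.145],"jaw":0},{"linear":[0,0,0],"delta_rot":[0,0,-0.145],"jaw":0},{"linear":[0,0,0],"delta_rot":[0,0,-0.145],"jaw":0},{"linear":[0,0,0],"delta_rot":[0,0,-0.145],"jaw":0},{"linear":[0,0,0],"delta_rot":[0,0,-0.145],"jaw":0},{"linear":[0,0,0],"delta_rot":[0,0,-0.145],"jaw":0},{"linear":[0,0,0],"delta_rot":[0,0,-0.145],"jaw":0},{"linear":[0,0,0],"delta_rot":[0,0,-0.145],"jaw":0},{"linear":[0,0,0],"delta_rot":[0,0,-0.145],"jaw":0},{"linear":[0,0,0],"delta_rot":[0,0,-0.145],"jaw":0}]'
python3 -m creep '[{"linear":[0,0,0],"delta_rot":[0,0,-0.145],"jaw":0},{"linear":[0,0,0],"delta_rot":[0,0,-0.145],"jaw":0},{"linear":[0,0,0],"delta_rot":[0,0,-0.145],"jaw":0},{"linear":[0,0,0],"delta_rot":[0,0,-0.145],"jaw":0},{"linear":[0,0,0],"delta_rot":[0,0,-0.145],"jaw":0},{"linear":[0,0,0],"delta_rot":[0,0,-0.145],"jaw":0},{"linear":[0,0,0],"delta_rot":[0,0,-0.145],"jaw":0},{"linear":[0,0,0],"delta_rot":[0,0,-0.145],"jaw":0},{"linear":[0,0,0],"delta_rot":[0,0,-0.145],"jaw":0},{"linear":[0,0,0],"delta_rot":[0,0,-0.145],"jaw":0},{"linear":[0,0,0],"delta_rot":[0,0,-0.145],"jaw":0},{"linear":[0,0,0],"delta_rot":[0,0,-0.145],"jaw":0}]'
python3 -c "
from h import *
st()
look('wrist',['bolt_end','nut_mid','notch','bolt'],save='w33.png')
im=cv2.imread('pics/w33.png')[130:260,180:340]
cv2.imwrite('pics/w33c.png',cv2.resize(cv2.convertScaleAbs(im,alpha=2),None,fx=4.5,fy=4.5,interpolation=2))
"
```

```text
clock: 32.2
tcp_pos: [0.6225, -0.2125, 0.1463]
orientation: [-3.141, -0.0, -1.44]
wrist_force: [0.1, -0.0, 0.4]
gripper_width: 0.0428
clock: 33.4
tcp_pos: [0.6226, -0.2115, 0.1462]
orientation: [3.141, -0.001, 0.306]
wrist_force: [-0.3, 0.4, 0.7]
gripper_width: 0.0431
clock: 34.6
tcp_pos: [0.6226, -0.2115, 0.1462]
orientation: [3.141, 0.0, 2.046]
wrist_force: [0.3, -0.2, 0.2]
gripper_width: 0.0425
t 34.6 p [ 0.6226 -0.2115  0.1462] o [3.141 0.    2.046] q [-0.33  0.39  0.11  1.3   0.   -0.8 ] F [ 0.3 -0.2  0.2] M [ 0.01  0.03 -0.04] w 0.0425
wrist call bolt_end 0.96 [ 0.6243 -0.2079  0.0927] [261. 215.]
wrist call bolt_end 0.88 [0.6863 0.0777 0.0015] [420. 312.]
wrist call bolt_end 0.54 [ 0.6265 -0.2055  0.0366] [261. 196.]
wrist call nut_mid 0.87 [ 0.6253 -0.2115  0.0473] [256. 195.]
wrist call nut_mid 0.59 [0.6507 0.0547 0.0142] [429. 293.]
wrist call bolt 0.91 [ 0.6271 -0.2107  0.0099] [256. 186.]
wrist call bolt 0.84 [0.6136 0.0331 0.0244] [440. 269.]
wrist call bolt 0.31 [ 0.6312 -0.2044  0.0373] [260. 201.]
```

View pics/w33c.png

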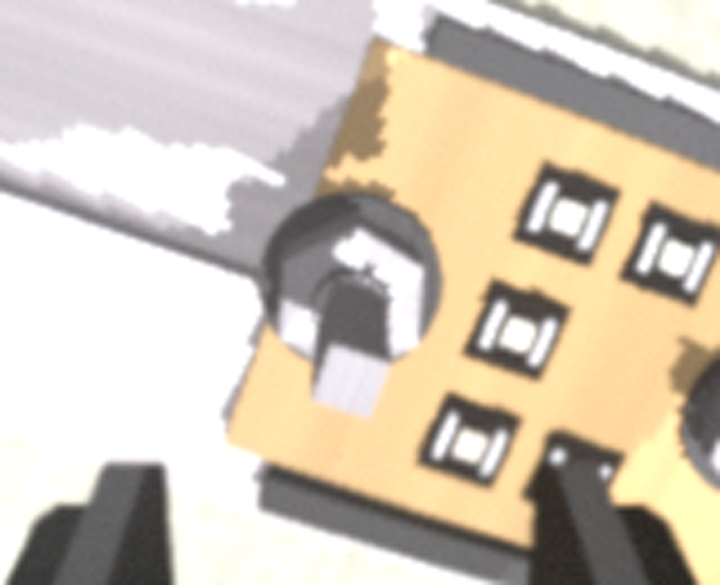

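The wrist crop shows the nut's flats at 283 and 422, parallel to the pads, and its centre at 352 against a finger centre of 347. Going down over it.

```bash
python3 -m creep '[{"linear":[0,0.0007,0.012],"delta_rot":[0,0,0],"jaw":0},{"linear":[0,0.0007,0.012],"delta_rot":[0,0,0],"jaw":0},{"linear":[0,0.0007,0.012],"delta_rot":[0,0,0],"jaw":0},{"linear":[0,0,0.012],"delta_rot":[0,0,0],"jaw":0},{"linear":[0,0,0.012],"delta_rot":[0,0,0],"jaw":0},{"linear":[0,0,0.012],"delta_rot":[0,0,0],"jaw":0},{"linear":[0,0,0.012],"delta_rot":[0,0,0],"jaw":0},{"linear":[0,0,0.01],"delta_rot":[0,0,0],"jaw":0},{"linear":[0,0,0.005],"delta_rot":[0,0,0],"jaw":0},{"linear":[0,0,0.004],"delta_rot":[0,0,0],"jaw":0}]'
python3 -c "
from h import *
st()
look('scene',[],save='s34.png');shift('s34.png')
im=cv2.imread('pics/s34.png')[175:275,140:268]
cv2.imwrite('pics/s34c.png',cv2.resize(cv2.convertScaleAbs(im,alpha=1.5),None,fx=6,fy=6,interpolation=0))"
```

```text
clock: 35.85
tcp_pos: [0.6242, -0.212, 0.0424]
orientation: [3.141, 0.0, 2.039]
wrist_force: [0.2, 0.4, -0.2]
gripper_width: 0.0429
t 35.85 p [ 0.6242 -0.212   0.0424] o [3.141 0.    2.039] q [-0.33  0.43 -0.05  1.09  0.   -0.8 ] F [ 0.2  0.4 -0.2] M [0.   0.09 0.05] w 0.0429
mod (224, 229) [-0.125 -0.125] 0.97 mm -0.09
mod (233, 222) [-0.125 -0.125] 0.95 mm -0.09
mod (206, 219) [ 1.875 -0.875] 0.34 mm 5.22
mod (215, 213) [ 0.125 -0.25 ] 0.64 mm 0.62
```

View pics/s34c.png

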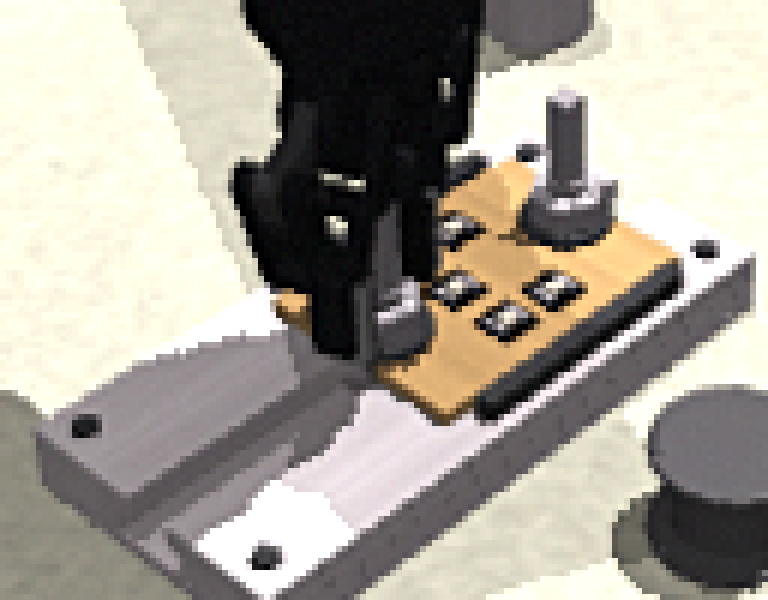

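```bash
python3 -m creep '[{"linear":[0,0,0.0005],"delta_rot":[0,0,0],"jaw":1},{"linear":[0,0,0],"delta_rot":[0,0,0],"jaw":1},{"linear":[0,0,0],"delta_rot":[0,0,0],"jaw":1},{"linear":[0,0,0],"delta_rot":[0,0,0],"jaw":1},{"linear":[0,0,0],"delta_rot":[0,0,0],"jaw":1}]' 80
python3 -c "
from h import *
st()
s=sensors.get_state();print(R.from_euler('xyz',s['orientation']).as_matrix().T@sx)
look('scene',[],save='s35.png')
im=cv2.imread('pics/s35.png')[175:275,140:268]
cv2.imwrite('pics/s35c.png',cv2.resize(cv2.convertScaleAbs(im,alpha=1.5),None,fx=6,fy=6,interpolation=0))"
```

```text
clock: 36.4
tcp_pos: [0.6246, -0.212, 0.043]
orientation: [3.141, 0.001, 2.039]
wrist_force: [-0.6, 0.2, 2.2]
gripper_width: 0.0232
t 36.4 p [ 0.6246 -0.212   0.043 ] o [3.141e+00 1.000e-03 2.039e+00] q [-0.33  0.43 -0.05  1.09  0.   -0.8 ] F [-0.6  0.2  2.2] M [0.18 0.18 0.02] w 0.0232
[ 9.41313112e-01  3.37534460e-01 -3.35941855e-04]
```

View pics/s35c.png

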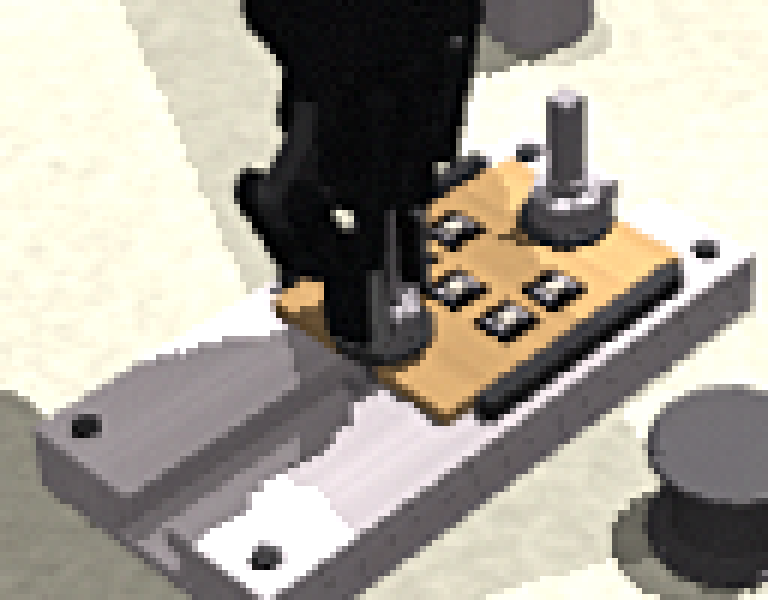

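```bash
python3 -m creep '[{"linear":[0.001,0.0004,-0.0003],"delta_rot":[0,0,0],"jaw":1},{"linear":[0.001,0.0004,0],"delta_rot":[0,0,0],"jaw":1},{"linear":[0.0011,0.0004,0],"delta_rot":[0,0,0],"jaw":1},{"linear":[0,0,0],"delta_rot":[0,0,0],"jaw":1}]'
python3 -c "
from h import *
st()"
```

```text
clock: 36.85
tcp_pos: [0.6243, -0.209, 0.043]
orientation: [3.141, 0.001, 2.039]
wrist_force: [0.9, -3.5, 1.8]
gripper_width: 0.0233
t 36.85 p [ 0.6243 -0.209   0.043 ] o [3.141e+00 1.000e-03 2.039e+00] q [-0.32  0.43 -0.06  1.08 -0.   -0.79] F [ 0.9 -3.5  1.8] M [-0.66 -0.18 -0.04] w 0.0233
```

```bash
python3 -m creep '[{"linear":[0.0008,0.0003,0],"delta_rot":[0,0,0],"jaw":1},{"linear":[0,0,0.0003],"delta_rot":[0,0,0.1],"jaw":1},{"linear":[0,0,0.0003],"delta_rot":[0,0,0.1],"jaw":1},{"linear":[0,0,0.0003],"delta_rot":[0,0,0.1],"jaw":1},{"linear":[0,0,0.0003],"delta_rot":[0,0,0.1],"jaw":1},{"linear":[0,0,0.0003],"delta_rot":[0,0,0.1],"jaw":1},{"linear":[0,0,0.0003],"delta_rot":[0,0,0.1],"jaw":1}]'
python3 -c "
from h import *
st()
look('scene',[],save='s36.png')
shift('s36.png')
im=cv2.imread('pics/s36.png')[175:275,140:268]
cv2.imwrite('pics/s36c.png',cv2.resize(cv2.convertScaleAbs(im,alpha=1.5),None,fx=6,fy=6,interpolation=0))
"
```

```text
clock: 37.55
tcp_pos: [0.6239, -0.2074, 0.0413]
orientation: [3.141, -0.001, 1.435]
wrist_force: [-0.1, 0.1, 4.0]
gripper_width: 0.0234
t 37.55 p [ 0.6239 -0.2074  0.0413] o [ 3.141e+00 -1.000e-03  1.435e+00] q [-0.32  0.43 -0.06  1.08  0.   -0.19] F [-0.1  0.1  4. ] M [-0.23  0.23  0.11] w 0.0234
mod (224, 229) [-0.125 -0.125] 0.97 mm -0.09
mod (233, 222) [-0.125 -0.125] 0.95 mm -0.09
mod (206, 219) [ 2.25  -0.625] 0.24 mm 5.67
mod (215, 213) [ 0.    -0.375] 0.29 mm 0.53
```

View pics/s36c.png

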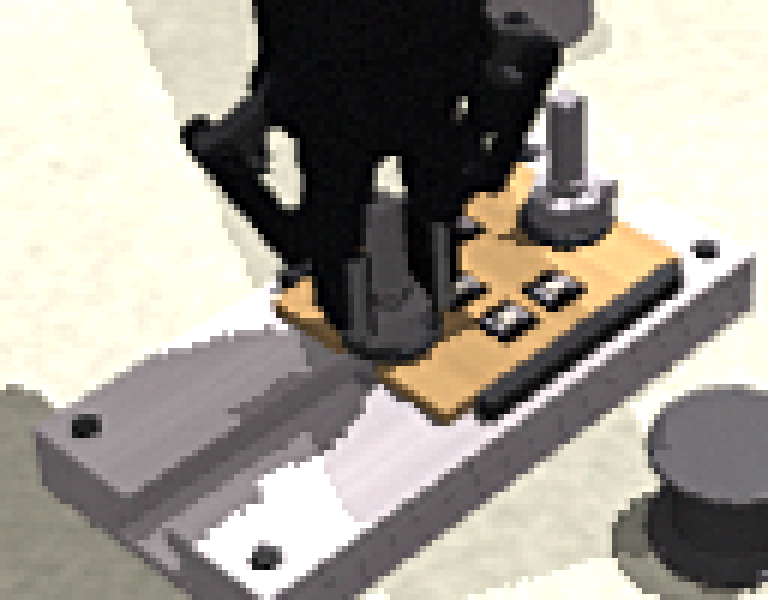

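```bash
python3 -m creep '[{"linear":[0,0,0.0003],"delta_rot":[0,0,0.1],"jaw":1},{"linear":[0,0,0.0003],"delta_rot":[0,0,0.1],"jaw":1},{"linear":[0,0,0.0003],"delta_rot":[0,0,0.1],"jaw":1},{"linear":[0,0,0.0003],"delta_rot":[0,0,0.1],"jaw":1},{"linear":[0,0,0.0003],"delta_rot":[0,0,0.1],"jaw":1},{"linear":[0,0,0.0003],"delta_rot":[0,0,0.1],"jaw":1}]'
python3 -c "
from h import *
st()"
python3 -m creep '[{"linear":[0,0,0.0003],"delta_rot":[0,0,0.1],"jaw":1},{"linear":[0,0,0.0003],"delta_rot":[0,0,0.1],"jaw":1},{"linear":[0,0,0.0003],"delta_rot":[0,0,0.1],"jaw":1}]' 110
python3 -c "
from h import *
st()"
```

```text
clock: 38.2
tcp_pos: [0.6237, -0.2071, 0.0395]
orientation: [-3.141, -0.001, 0.837]
wrist_force: [-0.5, 0.9, 6.4]
gripper_width: 0.0233
t 38.2 p [ 0.6237 -0.2071  0.0395] o [-3.141e+00 -1.000e-03  8.370e-01] q [-0.32  0.43 -0.06  1.08  0.    0.41] F [-0.5  0.9  6.4] M [0.08 0.44 0.1 ] w 0.0233
clock: 38.5
tcp_pos: [0.6237, -0.2069, 0.039]
orientation: [-3.141, -0.001, 0.537]
wrist_force: [-1.7, 1.7, 9.3]
gripper_width: 0.0221
t 38.5 p [ 0.6237 -0.2069  0.039 ] o [-3.141e+00 -1.000e-03  5.370e-01] q [-0.32  0.43 -0.06  1.08  0.    0.71] F [-1.7  1.7  9.3] M [0.22 0.74 0.12] w 0.0221
```

```bash
python3 -m creep '[{"linear":[0,0,0],"delta_rot":[0,0,0.1],"jaw":1},{"linear":[0,0,0],"delta_rot":[0,0,0.1],"jaw":1},{"linear":[0,0,0],"delta_rot":[0,0,0.1],"jaw":1},{"linear":[0,0,0],"delta_rot":[0,0,0.1],"jaw":1}]'
python3 -c "
from h import *
st()
look('scene',[],save='s37.png')
shift('s37.png')
im=cv2.imread('pics/s37.png')[175:275,140:268]
cv2.imwrite('pics/s37c.png',cv2.resize(cv2.convertScaleAbs(im,alpha=1.5),None,fx=6,fy=6,interpolation=0))"
```

```text
clock: 38.9
tcp_pos: [0.6239, -0.2068, 0.0389]
orientation: [-3.14, -0.001, 0.138]
wrist_force: [-1.0, 1.9, 6.6]
gripper_width: 0.0224
t 38.9 p [ 0.6239 -0.2068  0.0389] o [-3.14e+00 -1.00e-03  1.38e-01] q [-0.32  0.43 -0.06  1.08  0.    1.11] F [-1.   1.9  6.6] M [0.31 0.57 0.13] w 0.0224
mod (224, 229) [-0.125 -0.125] 0.97 mm -0.09
mod (233, 222) [-0.125 -0.125] 0.95 mm -0.09
mod (206, 219) [ 1.25  -1.875] 0.35 mm 5.3
mod (215, 213) [1.625 1.625] 0.26 mm 1.17
```

View pics/s37c.png

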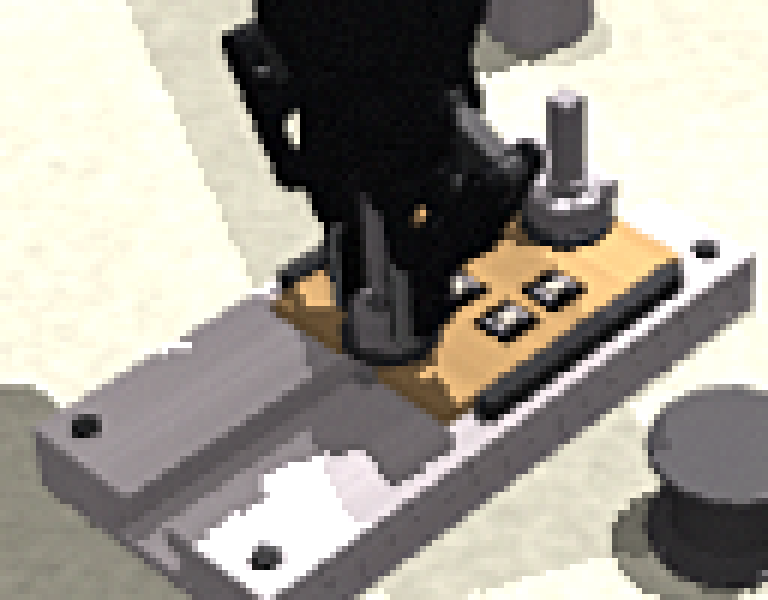

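```bash
python3 -m creep '[{"linear":[0,0,0],"delta_rot":[0,0,0.1],"jaw":1},{"linear":[0,0,0],"delta_rot":[0,0,0.1],"jaw":1}]'
python3 -c "
from h import *
st()"
python3 -m creep '[{"linear":[0,0,0],"delta_rot":[0,0,0.1],"jaw":1},{"linear":[0,0,0],"delta_rot":[0,0,0.1],"jaw":1}]'
python3 -c "
from h import *
st()"
```

```text
clock: 39.15
tcp_pos: [0.6239, -0.2067, 0.0389]
orientation: [-3.14, -0.001, -0.062]
wrist_force: [-1.9, 1.6, 6.9]
gripper_width: 0.0223
t 39.15 p [ 0.6239 -0.2067  0.0389] o [-3.14e+00 -1.00e-03 -6.20e-02] q [-0.32  0.43 -0.06  1.08  0.    1.31] F [-1.9  1.6  6.9] M [0.37 0.47 0.12] w 0.0223
clock: 39.35
tcp_pos: [0.624, -0.2068, 0.0389]
orientation: [-3.14, -0.001, -0.262]
wrist_force: [-0.2, 2.0, 6.7]
gripper_width: 0.0224
t 39.35 p [ 0.624  -0.2068  0.0389] o [-3.14e+00 -1.00e-03 -2.62e-01] q [-0.32  0.43 -0.06  1.08  0.    1.51] F [-0.2  2.   6.7] M [0.44 0.38 0.16] w 0.0224
```

Turned 2.3 rad so far, and still easy (0.12–0.16 N m). Continuing in small steps.

```bash
python3 -m creep '[{"linear":[0,0,0],"delta_rot":[0,0,0.1],"jaw":1}]' >/dev/null
python3 -c "
from h import *
st()"
python3 -m creep '[{"linear":[0,0,0],"delta_rot":[0,0,0.1],"jaw":1}]' >/dev/null
python3 -c "
from h import *
st()"
python3 -m creep '[{"linear":[0,0,0],"delta_rot":[0,0,0.07],"jaw":1}]' >/dev/null
python3 -c "
from h import *
st()"
```

```text
t 39.45 p [ 0.6241 -0.2067  0.0389] o [-3.139 -0.    -0.362] q [-0.32  0.43 -0.06  1.08  0.    1.61] F [-0.6  2.1  7.3] M [0.44 0.34 0.2 ] w 0.022
t 39.55 p [ 0.6242 -0.2067  0.0389] o [-3.139 -0.    -0.462] q [-0.32  0.43 -0.06  1.08  0.    1.71] F [0.4 1.4 6.5] M [0.5  0.32 0.14] w 0.0221
t 39.65 p [ 0.6242 -0.2067  0.0389] o [-3.139 -0.    -0.532] q [-0.32  0.43 -0.06  1.08  0.    1.78] F [0.5 2.2 6.8] M [0.41 0.24 0.21] w 0.0216
```

```bash
python3 -m creep '[{"linear":[0,0,0],"delta_rot":[0,0,0.07],"jaw":1}]' >/dev/null
python3 -c "
from h import *
st()"
python3 -m creep '[{"linear":[0,0,0],"delta_rot":[0,0,0.07],"jaw":1}]' >/dev/null
python3 -c "
from h import *
st()
look('scene',['bolt_end','nut_mid'],save='s38.png')
shift('s38.png')
im=cv2.imread('pics/s38.png')[175:275,140:268]
cv2.imwrite('pics/s38c.png',cv2.resize(cv2.convertScaleAbs(im,alpha=1.5),None,fx=6,fy=6,interpolation=0))
look('wrist',[],save='w38.png')"
```

```text
t 39.75 p [ 0.6243 -0.2067  0.0389] o [-3.139 -0.    -0.601] q [-0.32  0.43 -0.06  1.08  0.    1.85] F [0.6 0.1 5.7] M [0.53 0.29 0.16] w 0.0219
t 39.85 p [ 0.6243 -0.2067  0.0388] o [-3.139 -0.    -0.671] q [-0.32  0.43 -0.06  1.08  0.    1.92] F [2.  1.6 6.8] M [0.48 0.16 0.24] w 0.0221
scene call bolt_end 0.58 [0.6842 0.0751 0.0063] [314. 202.]
scene call nut_mid 0.54 [ 0.6264 -0.2028  0.039 ] [207. 227.]
scene call nut_mid 0.44 [0.6505 0.0528 0.0145] [298. 197.]
mod (224, 229) [-0.125 -0.125] 0.97 mm -0.09
mod (233, 222) [-0.125 -0.125] 0.95 mm -0.09
mod (206, 219) [-4.  3.] 0.29 mm -12.74
mod (215, 213) [ 0.25 -0.25] 0.87 mm 0.88
```

View pics/s38c.png

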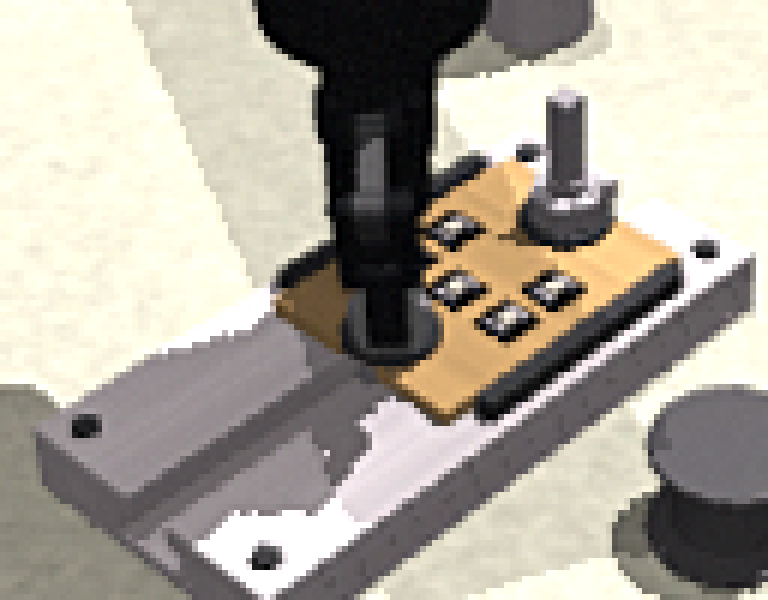

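View pics/w38.png

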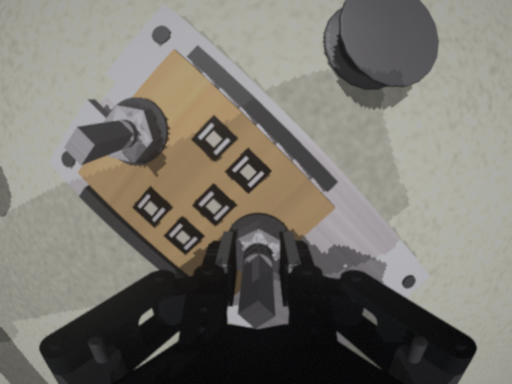

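```bash
python3 -c "
from h import *
im=cv2.imread('pics/w38.png')[200:340,200:320]
cv2.imwrite('pics/w38c.png',cv2.resize(cv2.convertScaleAbs(im,alpha=2.2),None,fx=4.2,fy=4.2,interpolation=2))"
```

```text
(no output)
```

View pics/w38c.png

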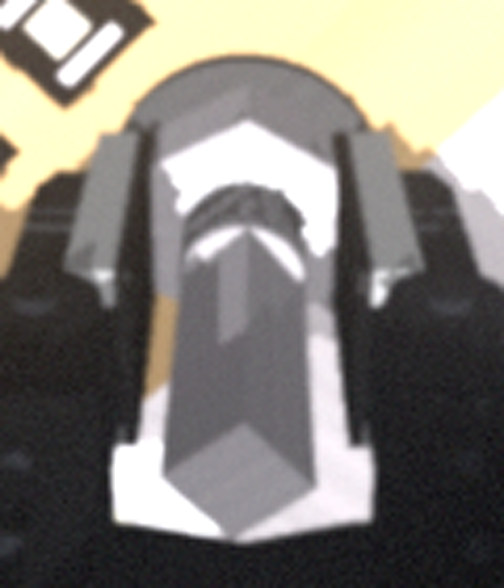

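The nut's flats sit against the pads, its vertex is at (248,120), and the square end stays aligned with the slot. So the nut is turning on the bolt and I'll continue.

```bash
python3 -m creep '[{"linear":[0,0,0],"delta_rot":[0,0,0.07],"jaw":1}]' 120 >/dev/null
python3 -c "
from h import *
st()"
python3 -m creep '[{"linear":[0,0,0],"delta_rot":[0,0,0.07],"jaw":1}]' >/dev/null
python3 -c "
from h import *
st()"
python3 -m creep '[{"linear":[0,0,0],"delta_rot":[0,0,0.07],"jaw":1}]' >/dev/null
python3 -c "
from h import *
st()"
```

```text
t 40.15 p [ 0.6244 -0.2067  0.0389] o [-3.139  0.    -0.739] q [-0.32  0.43 -0.06  1.08  0.    1.99] F [1.  0.5 5.8] M [0.59 0.18 0.25] w 0.0218
t 40.25 p [ 0.6244 -0.2068  0.0389] o [-3.139  0.    -0.811] q [-0.32  0.43 -0.06  1.08  0.    2.06] F [1.6 1.4 6.4] M [0.51 0.13 0.23] w 0.0218
t 40.35 p [ 0.6245 -0.2068  0.0388] o [-3.139  0.    -0.881] q [-0.32  0.43 -0.06  1.08  0.    2.13] F [2.  0.4 6.3] M [0.5  0.12 0.31] w 0.0218
```

```bash
python3 -c "
from h import *
c=optics.get_calibration('wrist');T=c['T_tool_cam'];K=c['K']
for z in(-.050,-.053,-.0555,-.058):
  for y in(-.001,0,.001):print(z,y,proj('wrist',T,K,[0,y,z]).round(1),end=' ')
  print()
"
for i in 1; do :; done
python3 -m creep '[{"linear":[0,0,0],"delta_rot":[0,0,0],"jaw":1}]' >/dev/null
python3 -c "
from h import *
st();look('wrist',['bolt_end','nut_mid'],save='w39.png')
im=cv2.imread('pics/w39.png')[200:340,200:320]
cv2.imwrite('pics/w39c.png',cv2.resize(cv2.convertScaleAbs(im,alpha=2.2),None,fx=4.2,fy=4.2,interpolation=2))"
```

```text
-0.05 -0.001 [257.3 303. ] -0.05 0 [257.3 305. ] -0.05 0.001 [257.3 306.9] 
-0.053 -0.001 [257.3 307.7] -0.053 0 [257.3 309.7] -0.053 0.001 [257.3 311.7] 
-0.0555 -0.001 [257.3 311.8] -0.0555 0 [257.3 313.8] -0.0555 0.001 [257.3 315.8] 
-0.058 -0.001 [257.3 316.1] -0.058 0 [257.3 318.1] -0.058 0.001 [257.3 320.1] 
t 40.45 p [ 0.6245 -0.2068  0.0389] o [-3.139  0.    -0.88 ] q [-0.32  0.43 -0.06  1.08  0.    2.13] F [2.1 1.  6.6] M [0.57 0.08 0.01] w 0.0216
wrist call bolt_end 0.95 [ 0.6221 -0.206   0.0948] [252. 317.]
wrist call nut_mid 0.71 [ 0.6277 -0.2072  0.0447] [262. 249.]
```

View pics/w39c.png

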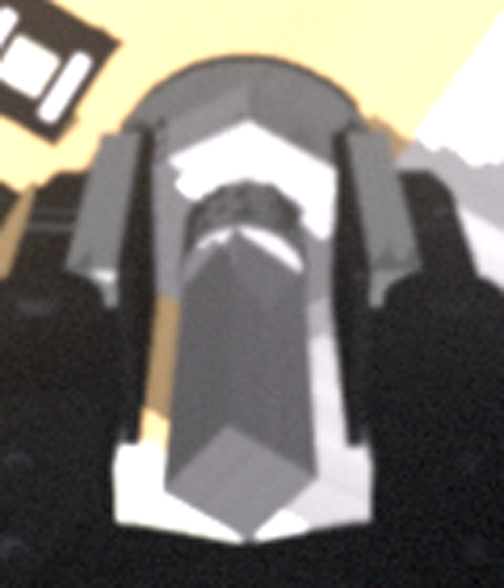

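```bash
python3 -m creep '[{"linear":[0,0,0],"delta_rot":[0,0,0.06],"jaw":1}]' >/dev/null
python3 -c "
from h import *
st()"
python3 -m creep '[{"linear":[0,0,0],"delta_rot":[0,0,0.06],"jaw":1}]' >/dev/null
python3 -c "
from h import *
st()"
```

```text
t 40.7 p [ 0.6245 -0.2068  0.0389] o [-3.139  0.    -0.939] q [-0.32  0.43 -0.06  1.08  0.    2.19] F [1.  0.8 5.5] M [0.54 0.01 0.29] w 0.022
t 40.8 p [ 0.6246 -0.2068  0.0389] o [-3.139  0.    -1.   ] q [-0.32  0.43 -0.06  1.08  0.    2.25] F [1.5 0.6 5.3] M [0.52 0.02 0.3 ] w 0.0217
```

```bash
python3 -m creep '[{"linear":[0,0,0],"delta_rot":[0,0,0],"jaw":0},{"linear":[0,0,0],"delta_rot":[0,0,0],"jaw":0},{"linear":[0,0,0],"delta_rot":[0,0,0],"jaw":0},{"linear":[0,0,-0.02],"delta_rot":[0,0,0],"jaw":0},{"linear":[0,0,-0.03],"delta_rot":[0,0,0],"jaw":0},{"linear":[0,0,-0.03],"delta_rot":[0,0,0],"jaw":0},{"linear":[0,0,-0.03],"delta_rot":[0,0,0],"jaw":0}]'
python3 -c "
from h import *
st()
look('scene',['bolt','bolt_end','nut_mid','washer'],save='s40.png')
look('wrist',['bolt','bolt_end','nut_mid','notch'],save='w40.png')
im=cv2.imread('pics/s40.png')[175:255,170:268]
cv2.imwrite('pics/s40c.png',cv2.resize(cv2.convertScaleAbs(im,alpha=1.5),None,fx=7,fy=7,interpolation=0))
im=cv2.imread('pics/w40.png')[120:250,180:340]
cv2.imwrite('pics/w40c.png',cv2.resize(cv2.convertScaleAbs(im,alpha=2),None,fx=4.5,fy=4.5,interpolation=2))"
```

```text
clock: 41.5
tcp_pos: [0.6234, -0.2076, 0.1489]
orientation: [3.141, 0.001, -1.0]
wrist_force: [-0.9, 0.0, 0.0]
gripper_width: 0.0424
t 41.5 p [ 0.6234 -0.2076  0.1489] o [ 3.141e+00  1.000e-03 -1.000e+00] q [-0.32  0.39  0.12  1.3   0.    2.25] F [-0.9  0.   0. ] M [-0.02 -0.03 -0.05] w 0.0424
scene call bolt 0.58 [0.614  0.033  0.0257] [282. 190.]
scene call bolt 0.52 [ 0.6195 -0.2084  0.0084] [204. 238.]
scene call bolt_end 0.7 [0.6868 0.0741 0.0062] [315. 203.]
scene call bolt_end 0.58 [ 0.6214 -0.2069  0.0962] [203. 205.]
scene call bolt_end 0.44 [ 0.6316 -0.2748  0.0258] [180. 248.]
scene call nut_mid 0.45 [ 0.6264 -0.204   0.0424] [207. 226.]
scene call nut_mid 0.42 [0.6498 0.052  0.0102] [297. 198.]
scene call washer 0.57 [ 0.4592 -0.0115  0.0009] [229. 178.]
scene call washer 0.56 [ 0.6231 -0.2119  0.0387] [203. 229.]
scene call washer 0.56 [0.6383 0.0458 0.0193] [293. 194.]
wrist call bolt 0.84 [ 0.6243 -0.2038  0.011 ] [255. 180.]
wrist call bolt 0.63 [0.6146 0.0371 0.0258] [54. 72.]
wrist call bolt_end 0.88 [0.6874 0.0797 0.0029] [72.  2.]
wrist call bolt_end 0.64 [ 0.6223 -0.2055  0.0933] [254. 212.]
wrist call nut_mid 0.88 [ 0.6222 -0.2089  0.041 ] [258. 193.]
wrist call nut_mid 0.63 [0.6498 0.0538 0.0154] [64. 37.]
```

View pics/s40c.png

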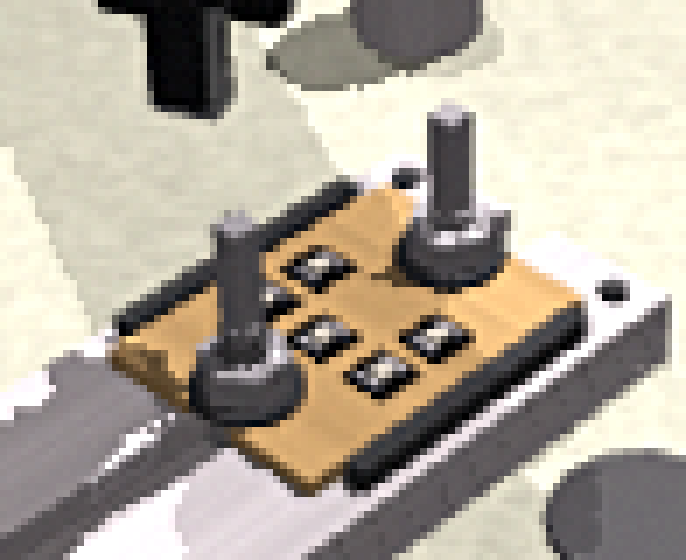

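View pics/w40c.png

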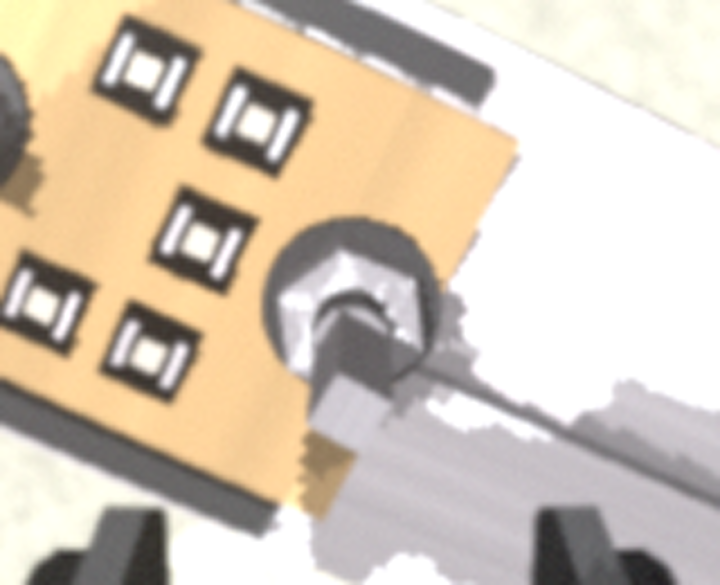

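```bash
python3 -c "
from h import *
im=cv2.imread('pics/s40.png')
c=im[198:240,190:250];cv2.imwrite('pics/s41c.png',cv2.resize(cv2.convertScaleAbs(c,alpha=1.8),None,fx=13,fy=13,interpolation=2))
T,K=campose('scene')
f=lambda p:((proj('scene',T,K,p)-[190,198])*13+6).round(0)
for z in(.085,.088,.092):print('clamp',z,f(PC+.081*sx+up*z))
for y in(-.2083,-.2065):
 for z in(.032,.035,.047,.050,.092,.0945,.097):print('bolt',y,z,f([.624,y,z]))
"
```

```text
clamp 0.085 [584. -76.]
clamp 0.088 [584. -90.]
clamp 0.092 [ 584. -110.]
bolt -0.2083 0.032 [196. 429.]
bolt -0.2083 0.035 [195. 415.]
bolt -0.2083 0.047 [191. 358.]
bolt -0.2083 0.05 [191. 343.]
bolt -0.2083 0.092 [179. 134.]
bolt -0.2083 0.0945 [178. 121.]
bolt -0.2083 0.097 [177. 108.]
bolt -0.2065 0.032 [205. 425.]
bolt -0.2065 0.035 [204. 411.]
bolt -0.2065 0.047 [201. 353.]
bolt -0.2065 0.05 [200. 339.]
bolt -0.2065 0.092 [188. 130.]
bolt -0.2065 0.0945 [187. 117.]
bolt -0.2065 0.097 [186. 104.]
```

View pics/s41c.png

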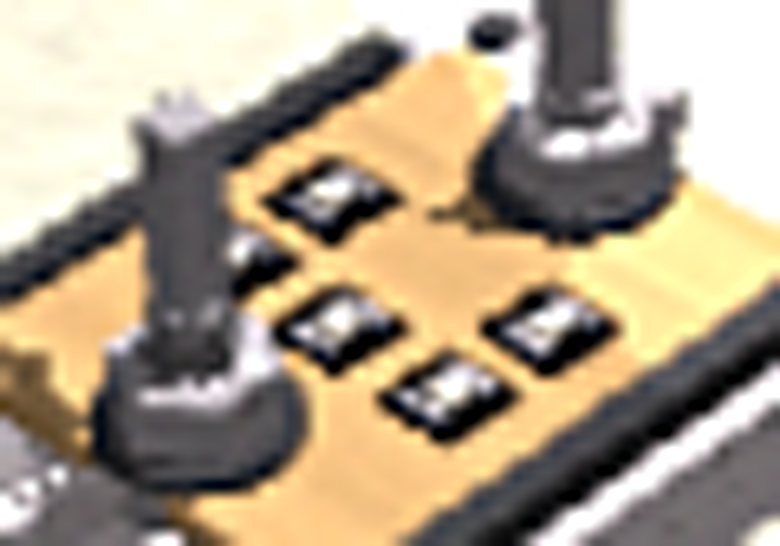

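```bash
python3 -c "
from h import *
shift('s40.png')
look('scene',['board','jar','can','spool','driver','notch'],save='s42.png')
look('top',[],save='t42.png')
a=cv2.imread('pics/scene0.png',0);b=cv2.imread('pics/s42.png',0)
for n,(u,v,r) in dict(jar=(299,148,14),spool=(262,256,18),driver=(304,230,14),can=(229,160,22),yellow=(297,196,12)).items():
    t=a[v-r:v+r,u-r:u+r];s=b[v-r-4:v+r+4,u-r-4:u+r+4];q=cv2.matchTemplate(s,t,cv2.TM_CCOEFF_NORMED);_,m,_,l=cv2.minMaxLoc(q);print(n,np.array(l)-4,round(m,3))
st()"
```

```text
mod (224, 229) [-0.125 -0.125] 0.97 mm -0.09
mod (233, 222) [-0.125 -0.125] 0.95 mm -0.09
mod (206, 219) [ 0.25 -0.5 ] 0.44 mm 1.24
mod (215, 213) [ 0.   -0.25] 0.92 mm 0.35
scene call board 0.95 [ 0.6162 -0.1598  0.0258] [221. 222.]
scene call jar 0.79 [5.055e-01 2.052e-01 5.000e-04] [297. 159.]
scene call can 0.91 [ 0.4594 -0.0079  0.001 ] [230. 178.]
scene call can 0.46 [ 0.6227 -0.2097  0.0368] [204. 229.]
scene call spool 0.69 [ 7.469e-01 -1.561e-01 -2.000e-04] [261. 262.]
scene call spool 0.57 [ 0.6252 -0.2115  0.0369] [204. 230.]
scene call driver 0.64 [0.7386 0.0199 0.0011] [316. 224.]
scene call notch 0.97 [ 0.6249 -0.2105  0.0309] [204. 232.]
jar [0 0] 0.982
spool [0 0] 0.987
driver [0 0] 1.0
can [0 0] 0.522
yellow [0 0] 0.991
t 42.4 p [ 0.6238 -0.2078  0.1482] o [-3.141 -0.    -1.001] q [-0.32  0.39  0.12  1.3   0.    2.25] F [-0.1  0.1  0. ] M [ 0.01 -0.02 -0.02] w 0.0428
```

View pics/s42.png

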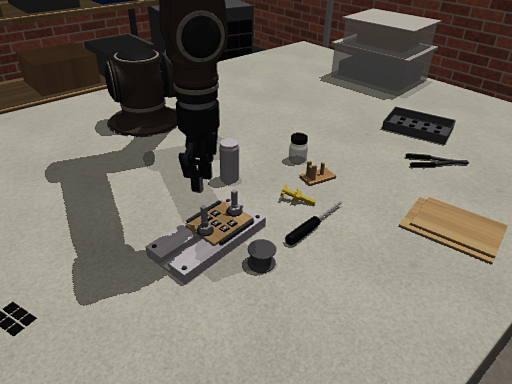

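```bash
python3 -c "
from cell import env
print(env.close_job())"
```

```text
the job is handed in; nothing more can be done
None
```

The carrier's free end is clamped and the job is handed in at about 42 s of the 72 s allowed; no verdict was reported. The steel T-bolt went from its rest into the slot, head turned 90° clockwise, slid into the notch, nut tightened about 3.0 rad in one grip.

**Slip along the way:** I overran when sliding the bolt home and pushed the carrier about 2.2 mm. I backed the bolt off, let go, and nudged the carrier back by its far edge before sliding the bolt in again and tightening.

**Last checks:**
- **Carrier:** two clearly seen modules are within 0.1 mm of their starting place along the slot and a third shows 0.35 mm. The fourth shows 1.2 mm, but it was half hidden and matched poorly.
- **Bolt:** it stands upright in the notch. The washer lies on the carrier (nut middle at about 41 mm, as it should be). The bolt end is at about 94 to 95 mm, so it has been drawn up. The square end lines up with the slot within about 2°, so the head is square across.
- **Bystanders:** the jar, spool, screwdriver and yellow look-alike match their first picture with no shift. The picture match for the can was poor (0.52, probably because of the arm's shadow), but the network places it where it was to within a few mm.
- **Robot:** it stands clear above the bolt, with no contact force.

**Less certain:** how firm the nut is. The turning torque rose only from about 0.12 to 0.30 N m, without a sharp stop. I estimate it got hard at about 2.3 rad of turn, so the nut may be about 0.3 rad past the 0.2 to 0.4 rad described as firm. I did not test it with a second grip.

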